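# Clear the clamp bar and put the support kit away

### The job

Put the stand kit away: slide every clamp boss off the open end of the bar and seat it upright and fully home in the tray recess that fits it, its rib in the key slot. Stand every support rod from the sloping rack end-down, right to the bottom, in the narrow upright holder, one to a bore. Leave the tray and holder standing flat, and do not disturb the flask, the small tub or the timer.

Things in the scene. Friction and masses are not known exactly. Their poses are not given: they have to be found in the camera images.
- bar_end (a point): Centre of the open end of the horizontal round steel bar, 12 mm thick, 100 mm above the worktop. x points along the bar, out of this end; z up. Bosses slide off this way only.
- stand: Fixed stand of the bar: origin under its post, which stands 175 mm from the bar's open end on an 84 mm square, 16 mm high base; x runs along the bar. Post 22 mm thick, with a 32 mm clamp block round the bar, top 126 mm up.
- tray: Wooden tray, 76 (x) x 176 (y) x 26 mm, loose, 1.5 kg; origin at the centre of its underside, z up. Three open-topped recesses in a row along y, 20 mm deep (floor 6 mm up), each shaped like the foot of one boss with 2 mm play all round: a rectangle 48 mm across x, with a slot 18 mm wide and 8 mm long for the rib in the middle of its +y side.
- holder: Upright grey holder block, 130 x 50 x 75 mm on a foot plate 146 x 74 x 8 mm, loose, 1.5 kg. Origin at the centre of its underside, x along its row of three bores, z up.
- rack: White sloping drain rack, fixed; 170 mm wide along its y, about 100 mm high. Origin at the centre of its footprint. Its three square bores (20 mm, 78 mm deep, 54 mm apart along y) lean 0.4 rad from vertical, their tops towards the rack's -x. A rod in it sticks out about 82 mm along its own axis.
- boss_a_mid (a point): Centre, half-way up, of grey clamp boss A: 20 mm long (x, along its bore), 44 wide (y), 70 high (z, up both hanging and stored). Key rib 14 wide, 8 proud, 32 high, low on the middle of its +x face. Bore 16 mm square along x, axis 15 mm above this point; it hangs loose on the bar, rib towards the open end. Thumb screw 12 mm tall on top. About 0.15 kg.
- slot_a (a point): Centre of the floor of the tray recess for boss A (rectangle 48 mm across x by 24 mm along y, key slot beyond its +y side). In it the boss stands upright with its +x (rib) towards the tray's +y and its centre straight above this point, 35 mm up.
- boss_b_mid (a point): Centre, half-way up, of grey clamp boss B: 28 mm long (x, along its bore), 44 wide (y), 70 high (z, up both hanging and stored). Key rib 14 wide, 8 proud, 32 high, low on the middle of its +x face. Bore 16 mm square along x, axis 15 mm above this point; it hangs loose on the bar, rib towards the open end. Thumb screw 12 mm tall on top. About 0.15 kg.
- slot_b (a point): Centre of the floor of the tray recess for boss B (rectangle 48 mm across x by 32 mm along y, key slot beyond its +y side). In it the boss stands upright with its +x (rib) towards the tray's +y and its centre straight above this point, 35 mm up.
- boss_c_mid (a point): Centre, half-way up, of grey clamp boss C: 36 mm long (x, along its bore), 44 wide (y), 70 high (z, up both hanging and stored). Key rib 14 wide, 8 proud, 32 high, low on the middle of its +x face. Bore 16 mm square along x, axis 15 mm above this point; it hangs loose on the bar, rib towards the open end. Thumb screw 12 mm tall on top. About 0.15 kg.
- slot_c (a point): Centre of the floor of the tray recess for boss C (rectangle 48 mm across x by 40 mm along y, key slot beyond its +y side). In it the boss stands upright with its +x (rib) towards the tray's +y and its centre straight above this point, 35 mm up.
- rod_1_mid (a point): Centre of a round aluminium support rod, 16 mm thick and 160 mm long, ends bevelled, 0.1 kg; z along the rod (either end may go down). All rods are alike.
- bore_1 (a point): Centre of the mouth of one of the holder's three vertical bores: square, 20 mm wide, 65 mm deep, 75 mm above the worktop, 42 mm apart; any rod may go in any bore. A rod fully down has its centre 15 mm above this point.
- rod_2_mid (a point): Centre of a round aluminium support rod, 16 mm thick and 160 mm long, ends bevelled, 0.1 kg; z along the rod (either end may go down). All rods are alike.
- bore_2 (a point): Centre of the mouth of one of the holder's three vertical bores: square, 20 mm wide, 65 mm deep, 75 mm above the worktop, 42 mm apart; any rod may go in any bore. A rod fully down has its centre 15 mm above this point.
- rod_3_mid (a point): Centre of a round aluminium support rod, 16 mm thick and 160 mm long, ends bevelled, 0.1 kg; z along the rod (either end may go down). All rods are alike.
- bore_3 (a point): Centre of the mouth of one of the holder's three vertical bores: square, 20 mm wide, 65 mm deep, 75 mm above the worktop, 42 mm apart; any rod may go in any bore. A rod fully down has its centre 15 mm above this point.
- flask_mid (a point): Centre of a loose bystander, to be left alone: glass conical flask, 65 mm wide, 105 mm high.
- small_tub_mid (a point): Centre of a loose bystander, to be left alone: screw-top tub with blue lid, 54 mm wide, 48 mm high.
- timer_mid (a point): Centre of a loose bystander, to be left alone: bench timer, 62 x 68 x 20 mm.
Mind the look-alikes: they are no part of the job. Leave any orange look-alike of the part that bears boss_c_mid alone.

How it is judged:
By the outcome, as a careful person would: the job done as asked, in the order asked, and still so for the second after the job is handed in, with the robot touching nothing.
Of boss_a, boss_b, boss_c only 2 to 3 are there at a start; the rules pass over those that are not, and their reading is None.
Of rod_1, rod_2, rod_3 only 2 to 3 are there at a start; the rules pass over those that are not, and their reading is None.
At some moment in a run one of tray, holder may be knocked a few centimetres aside while the robot is not near it.
It also fails if it takes over 210 s, if anything falls off the work surface, if the arm or the gripper's body presses on something with over 40 N, if the wrist force passes 120 N, or if a joint passes its speed limit or range.

### The arm

A 7-joint arm with a two-finger parallel gripper is mounted at the origin on a cart in front of the work surface, level with it; the furniture and walls round the work are solid. World frame = base frame: x ahead of the robot, y to its left, z up, the work surface at z = 0. Lengths are in m, angles in rad, forces in N, time in s.
With the tool pointing down it reaches from about 0.35 to 0.9 m from the base axis. Payload 8.1 kg.
Tool frame: the origin (TCP) lies on the centre line of the jaws, within the pads' length; the fingertips stand arm.tip_extent ahead of it and the grasp point (between the pads) lies 3 mm ahead of it (arm.tip_extent is the distance from the TCP to the fingertips, in m); y points along the fingers, z is the direction in which the jaws open and shut, and the axes are right-handed (so a half turn about y gives the same grasp; the last joint's range is limited). The gripper opens to 92 mm and grips with 3 to 60 N. Pads are 19 mm wide; open, the fingers measure 130 mm over their backs; the gripper's body (75 mm by 190 mm) begins 47 mm behind the grasp point.
Start: joints at [-1.376, 0.434, 0.025, 1.573, -0.012, 1.134, -0.075], TCP at [0.183, 0.597, 0.249] pointing down, gripper open.
Joint ranges: [-2.62, 2.62], [-0.44, 2.09], [-1.27, 1.32], [0.08, 2.57], [-1.32, 4.46], [0.12, 2], [-2.74, 2.74]. Speed limits (rad/s): [2.22, 2.22, 3.01, 3.01, 3.14, 3.14, 3.14].

### API

Orientations are given as a rotation vector (axis times angle).
In Python, from cell import observe, get_image, sign_off, boxes_of, place_of, arm gives the robot as it stands.
- The arm moves only by the tool arm_command, never from a script. Its argument "plan" is a list of rows, each a list of 2 entries, a list of its own where there are three numbers: the shift along the tool's x, y, z in m, then the turn, a rotation vector about the tool's x, y, z in degrees. In form: [[[tx, ty, tz], [ax, ay, az]], ...]. A call has 1 to 5 rows; each row is the pose to reach, as a shift and turn from the pose commanded when the call began, along the tool's axes at that moment; what a row does not reach only later rows make up. A row lasts 1/10 s, in which the tool goes at most 50 mm and 8.59 degrees, less where a joint would pass 70% of its speed; a pose out of reach is approached as far as the arm can. A call with a gripper value outside its range is refused whole. "fingers" is the closure, from -1 (fully open) to 1 (shut), set as the call begins (left out, the last holds). The fingers move at their own pace and stop on an object; "squeeze" is the grip in N (left out, the last holds). Time passes only in rows, so rows that repeat a pose let the fingers close. It gives the time, the measured TCP pose, the force and the opening at its end, in the units of the state.
- observe(): the state, without advancing time (a new reading comes with each control period).
- get_image(name): name is "scene" or "top" or "wrist"; returns a dict with "color" (400x640x3 uint8, red, green, blue), "camera_matrix" (3x3 intrinsics, pixels), "world_to_cam" (4x4, takes a point from world to camera coordinates); the wrist camera has in their place "mount" (4x4, takes a point from camera to tool coordinates, whose origin is the TCP and whose axes are the tool frame's). Camera axes: x right, y up, looking along -z (the intrinsics and any distortion apply to the point x, -y, -z); pixel columns grow to the right and rows downward; lengths in m; the calibration is good to about 2 mm. A picture is of the moment at which its call begins: read the wrist's pose just before it. There is no depth.
- sign_off(): hands the job in, once; it reports no verdict.
Trained networks look in a picture, given as the dict that the camera call returned (one of the last four; its "shot" number tells which), for a name from the list of things; names that differ only in an ending like _2 or _b are one class to them, and where a whole thing is asked for, a point or a joint stands for the part that bears it (a point fixed in the world has none). Each returns a list of dicts, best first, with "confidence" (0 to 1); they miss things now and then, are a little off and sometimes report something else, mostly with a low value. They report only what shows in the picture. A call takes as long as a camera call. They do not tell look-alikes from the thing itself.
- boxes_of(picture, thing): "point" ([column, row] in pixels, amid what is visible of it).
- place_of(picture, thing): "point" ([column, row] in pixels: a listed point, or the origin of a listed thing).
The state is a dict: "clock": time; "joints": joint angles; "dq": joint speeds; "joint_efforts": joint torques, N m; "position": TCP position; "ee_rot": TCP orientation; "force": force on the tool from outside, world axes, zero at the start; "ft_torque": the same for the moment, N m; "width": opening from 0.0 (shut) to 1.0 (fully open).
Only numpy, scipy, OpenCV 4.12 (cv2) and the standard library are available. Lean on these libraries where they do the work, as an engineer would, in place of code of your own. Each camera call takes 0.05 s, during which the arm holds its last target.

## Working session

There is one attempt and no reset: what is moved stays moved. The work goes in short steps, Python scripts to look and compute and a tool call to move; the robot and the scene stay as the last step left them, time stands still between calls to the robot, and variables do not carry over. Pictures are saved under pics/ and viewed, and the job is handed in when it is done.

Besides the shell and the picture viewer there is one more tool, called after "Emit:" by a JSON object that holds its "name" and its "arguments", one argument or row to a line. arm_command: Moves the arm, as the interface text tells. Its arguments: {"type":"object","properties":{"plan":{"type":"array","items":{"type":"array"}},"fingers":{"type":"number"},"squeeze":{"type":"number"}},"required":["plan"]}

```bash
ls -la; mkdir -p pics; python3 - <<'E'
from cell import observe,get_image,arm
import cv2,numpy as np
print(observe()); print([a for a in dir(arm) if a[0]!='_'], getattr(arm,'tip_extent',None))
for n in ['scene','top','wrist']:
    p=get_image(n); cv2.imwrite(f'pics/{n}0.png',p['color'][:,:,::-1]); print(n,{k:(v if k!='color' else v.shape) for k,v in p.items()})
E
```

```text
total 12
drwxr-xr-x  3 agent agent 4096 Dec  7 05:57 .
drwxr-xr-x 23 root  root  4096 Dec  7 05:57 ..
drwxr-xr-x  2 agent agent 4096 Dec  7 05:57 pics
{'clock': 0.0, 'joints': array([-1.37558895,  0.43523637,  0.02494706,  1.57408177, -0.0115883 ,
        1.13399917, -0.07508224]), 'dq': array([ 0.00020872, -0.00181833, -0.00031838, -0.00139824,  0.0003913 ,
       -0.00069484, -0.00093729]), 'joint_efforts': array([-4.84519242e-04, -6.67867470e+01,  9.84572098e-01, -3.14451206e+01,
       -6.05960051e-02,  4.30666760e-02,  1.70302865e-04]), 'position': array([0.18329284, 0.59702566, 0.24794226]), 'ee_rot': array([-1.55970625,  0.23388231, -0.23373782]), 'force': array([-0.02721936, -0.184576  ,  0.75475097]), 'ft_torque': array([-0.0417217 ,  0.04533519,  0.0192945 ]), 'width': 0.9975718822669122}
['PlanningError', 'tip_extent'] 0.022
scene {'color': (400, 640, 3), 'camera_matrix': array([[510.38747652,   0.        , 314.01318094],
       [  0.        , 510.38747652, 204.88564043],
       [  0.        ,   0.        ,   1.        ]]), 'world_to_cam': array([[-0.91366086, -0.40646923,
[... 658 characters left out ...]
917138e-01,
        -1.23067522e+00],
       [ 0.00000000e+00,  0.00000000e+00,  0.00000000e+00,
         1.00000000e+00]]), 'shot': 2}
wrist {'color': (400, 640, 3), 'camera_matrix': array([[338.75187823,   0.        , 319.88426812],
       [  0.        , 338.75187823, 198.51038499],
       [  0.        ,   0.        ,   1.        ]]), 'mount': array([[-1.34804355e-03, -9.62293538e-01, -2.72009797e-01,
        -7.32891957e-02],
       [ 1.08305034e-03,  2.72008479e-01, -9.62294245e-01,
        -1.37963476e-01],
       [ 9.99998505e-01, -1.59181486e-03,  6.75533062e-04,
        -9.40045025e-04],
       [ 0.00000000e+00,  0.00000000e+00,  0.00000000e+00,
         1.00000000e+00]]), 'shot': 3}
```

View pics/scene0.png

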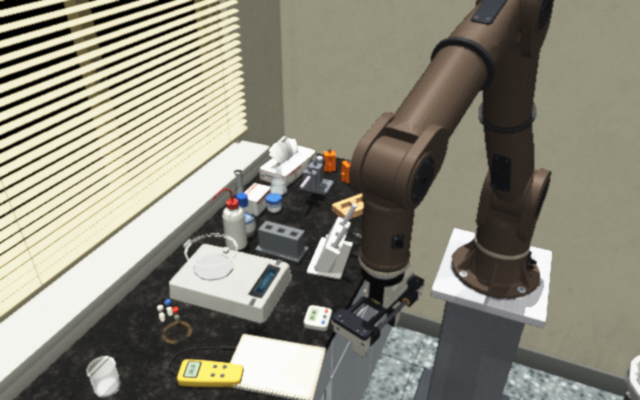

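View pics/top0.png

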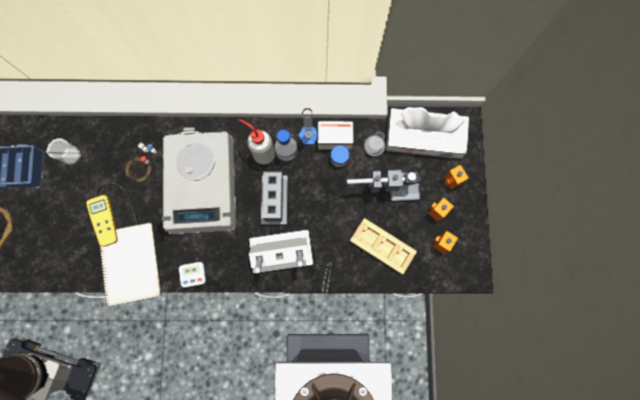

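View pics/wrist0.png

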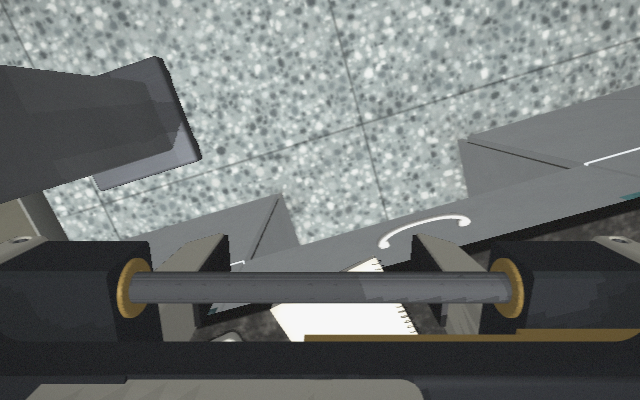

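```bash
cat > h.py <<'E'
import numpy as np,cv2
from scipy.spatial.transform import Rotation as R
from cell import observe,get_image,boxes_of,place_of,arm,sign_off
def save(p,name,crop=None,s=1):
    im=p['color'][:,:,::-1]
    if crop: im=im[crop[1]:crop[3],crop[0]:crop[2]]
    if s!=1: im=cv2.resize(im,None,fx=s,fy=s,interpolation=cv2.INTER_CUBIC)
    cv2.imwrite('pics/'+name,im)
def w2c(p,st=None):
    if 'world_to_cam' in p: return np.array(p['world_to_cam'])
    T=np.eye(4);T[:3,:3]=R.from_rotvec(st['ee_rot']).as_matrix();T[:3,3]=st['position']
    return np.linalg.inv(T@np.array(p['mount']))
def proj(p,X,st=None):
    M=w2c(p,st);X=np.atleast_2d(X);c=X@M[:3,:3].T+M[:3,3]
    q=np.c_[c[:,0],-c[:,1],-c[:,2]]@np.array(p['camera_matrix']).T
    return q[:,:2]/q[:,2:]
def ray(p,uv,st=None):
    M=w2c(p,st);d=np.linalg.inv(p['camera_matrix'])@np.array([uv[0],uv[1],1.])
    d=np.array([d[0],-d[1],-d[2]]);d=M[:3,:3].T@d;o=-M[:3,:3].T@M[:3,3]
    return o,d/np.linalg.norm(d)
def onz(p,uv,z,st=None):
    o,d=ray(p,uv,st);return o+d*(z-o[2])/d[2]
def tri(rays):
    A=np.zeros((3,3));b=np.zeros(3)
    for o,d in rays:
        P=np.eye(3)-np.outer(d,d);A+=P;b+=P@o
    X=np.linalg.solve(A,b)
    return X,[np.linalg.norm((np.eye(3)-np.outer(d,d))@(X-o)) for o,d in rays]
E
python3 - <<'E'
from h import *
p=get_image('top'); save(p,'top1a.png',(230,100,490,300),3)
s=get_image('scene'); save(s,'sc1a.png',(220,120,400,300),4)
for n in ['bar_end','stand','tray','holder','rack','boss_a_mid','slot_a','rod_1_mid','bore_1','flask_mid','small_tub_mid','timer_mid']:
    for nm,q in (('top',p),('scene',s)):
        print(n,nm,[(np.round(d['point'],1).tolist(),round(d['confidence'],2)) for d in place_of(q,n)][:6])
    print(n,'box',[(np.round(d['point'],1).tolist(),round(d['confidence'],2)) for d in boxes_of(p,n)][:6])
E
```

```text
bar_end top [([346.6, 179.7], 0.97)]
bar_end scene [([300.6, 188.1], 0.66), ([318.6, 184.5], 0.4)]
bar_end box [([399.8, 186.7], 0.68), ([273.7, 200.5], 0.46)]
stand top [([404.5, 185.3], 0.75), ([193.2, 275.9], 0.46), ([368.5, 242.2], 0.4)]
stand scene [([318.7, 185.4], 0.79), ([362.9, 203.7], 0.51)]
stand box [([404.4, 184.2], 0.72), ([298.9, 257.8], 0.21)]
tray top [([336.2, 159.7], 0.73), ([381.4, 245.2], 0.72)]
tray scene [([363.5, 206.4], 0.76), ([300.7, 184.2], 0.69)]
tray box [([382.6, 247.8], 0.61), ([271.6, 199.7], 0.39)]
holder top [([271.0, 177.2], 0.53)]
holder scene [([282.3, 251.3], 0.88), ([333.0, 244.9], 0.47), ([327.0, 257.1], 0.44), ([299.6, 186.6], 0.42)]
holder box [([273.4, 198.7], 0.72)]
rack top [([280.3, 242.6], 0.72), ([192.9, 275.9], 0.42)]
rack scene [([327.2, 254.7], 0.83), ([335.6, 244.4], 0.62), ([293.0, 231.8], 0.31)]
rack box [([278.7, 248.8], 0.86)]
boss_a_mid top [([373.9, 183.6], 0.57)]
boss_a_mid scene [([306.4, 179.7], 0.56)]
boss_a_mid box [([374.9, 182.0], 0.59), ([281.4, 249.2], 0.51), ([299.7, 259.4], 0.29)]
slot_a top [([397.5, 256.1], 0.97)
[... 471 characters left out ...]
9.7, 255.8], 0.28), ([388.1, 246.9], 0.21)]
bore_1 scene [([282.7, 228.0], 0.97), ([295.5, 233.0], 0.8), ([267.3, 226.3], 0.68)]
bore_1 box [([273.9, 200.9], 0.6), ([404.1, 184.3], 0.59)]
flask_mid top [([376.2, 138.5], 0.72)]
flask_mid scene [([278.8, 180.0], 0.64), ([294.3, 233.7], 0.58)]
flask_mid box [([373.7, 145.5], 0.56)]
small_tub_mid top [([337.0, 159.4], 0.53)]
small_tub_mid scene [([280.9, 250.7], 0.53), ([275.6, 204.4], 0.48)]
small_tub_mid box [([337.2, 158.7], 0.64)]
timer_mid top [([190.8, 276.0], 0.91), ([271.1, 177.1], 0.64), ([368.4, 238.3], 0.52), ([388.2, 247.0], 0.25)]
timer_mid scene [([319.5, 317.4], 0.69)]
timer_mid box [([191.4, 275.7], 0.81), ([335.7, 156.2], 0.69)]
```

```bash
python3 -c "
from h import *
print(R.from_rotvec([-1.55970625,  0.23388231, -0.23373782]).as_matrix().round(3))"
```

```text
[[ 0.956 -0.     0.293]
 [-0.293 -0.002  0.956]
 [ 0.    -1.    -0.002]]
```

View pics/top1a.png

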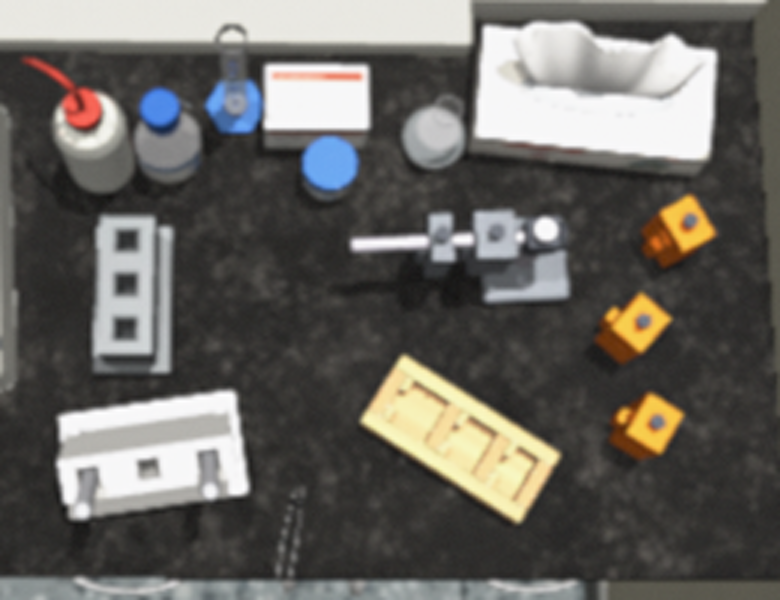

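View pics/sc1a.png

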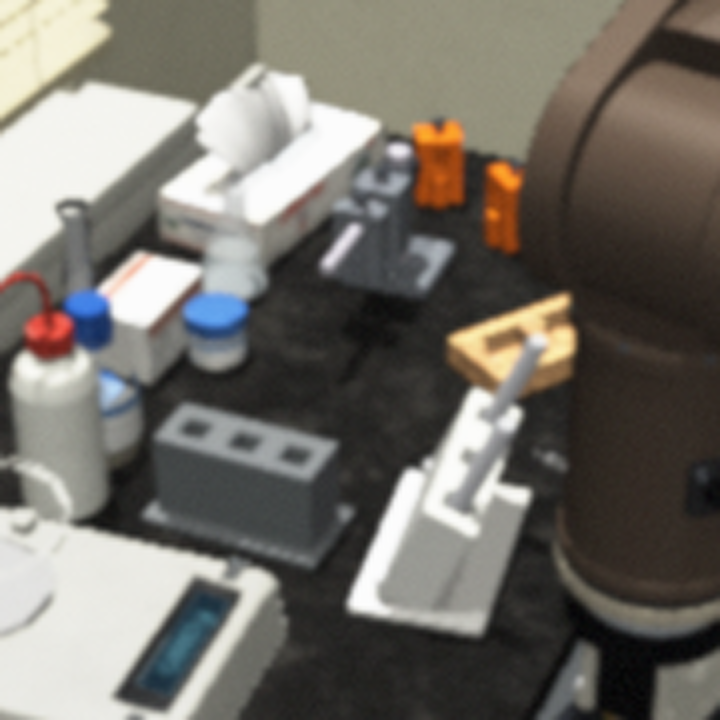

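```bash
python3 - <<'E'
from h import *
p=get_image('top')
def T(u,v,z): print((u,v,z),onz(p,(u,v),z).round(3))
T(346.6,179.7,.1)
Z=lambda x,y:(230+x/3,100+y/3)
for nm,x,y,z in [('barend',352,243,.1),('front boss top L',430,215,.118),('front boss top R',455,215,.118),('wide L',475,213,.118),('wide R',516,213,.118),('wideL bottomedge',473,255,.118),('white knob',545,230,.126),('base BL',485,302,.016),('base BR',568,298,.016),('base TR',568,250,.016),
 ('trayTL',405,355,.026),('trayL',361,418,.026),('trayR',559,455,.026),('trayB',520,521,.026),
 ('holder b1',128,240,.075),('b2',126,284,.075),('b3',125,328,.075),('rod topL',82,508,.15),('rod topR',210,490,.15),('rack a',60,415,.1),('rack b',238,393,.1),('flask',433,133,.0),('tub',330,165,.048)]:
    T(*Z(x,y),z); print('   ',nm)
s=get_image('scene')
for nm in ['bar_end','holder','rack','bore_1','rod_1_mid']:
    print(nm,[ (np.round(d['point']),round(d['confidence'],2)) for d in place_of(s,nm)])
print(tri([ray(p,(346.6,179.7)),ray(s,(300.6,188.1))]))
E
```

```text
(346.6, 179.7, 0.1) [ 0.647 -0.035  0.1  ]
(347.3333333333333, 181.0, 0.1) [ 0.643 -0.037  0.1  ]
    barend
(373.33333333333337, 171.66666666666669, 0.118) [ 0.665 -0.107  0.118]
    front boss top L
(381.66666666666663, 171.66666666666669, 0.118) [ 0.665 -0.13   0.118]
    front boss top R
(388.33333333333337, 171.0, 0.118) [ 0.667 -0.148  0.118]
    wide L
(402.0, 171.0, 0.118) [ 0.667 -0.186  0.118]
    wide R
(387.66666666666663, 185.0, 0.118) [ 0.628 -0.145  0.118]
    wideL bottomedge
(411.66666666666663, 176.66666666666669, 0.126) [ 0.649 -0.21   0.126]
    white knob
(391.66666666666663, 200.66666666666669, 0.016) [ 0.606 -0.172  0.016]
    base BL
(419.33333333333337, 199.33333333333331, 0.016) [ 0.61  -0.253  0.016]
    base BR
(419.33333333333337, 183.33333333333331, 0.016) [ 0.658 -0.255  0.016]
    base TR
(365.0, 218.33333333333331, 0.026) [ 0.551 -0.092  0.026]
    trayTL
(350.3333333333333, 239.33333333333334, 0.026) [ 0.49  -0.049  0.026]
    trayL
(416.33333333333337, 251.66666666666666, 0.026) [ 0.455 -0.237  0.026]
    trayR
(403.33333333333337, 273.6666666666666
[... 432 characters left out ...]
 0.226 0.1  ]
    rack a
(309.3333333333333, 231.0, 0.1) [0.503 0.067 0.1  ]
    rack b
(374.33333333333337, 144.33333333333334, 0.0) [ 0.784 -0.126  0.   ]
    flask
(340.0, 155.0, 0.048) [ 0.734 -0.019  0.048]
    tub
bar_end [(array([318., 313.]), 0.53), (array([310., 172.]), 0.18)]
holder [(array([284., 249.]), 0.83), (array([299., 187.]), 0.26)]
rack [(array([324., 258.]), 0.59)]
bore_1 [(array([290., 233.]), 0.93), (array([284., 231.]), 0.82), (array([267., 224.]), 0.76), (array([347., 211.]), 0.52), (array([362., 203.]), 0.51)]
rod_1_mid [(array([339., 223.]), 0.69)]
(array([ 0.64427428, -0.03554396,  0.09837324]), [np.float64(0.0027841593768040142), np.float64(0.002784159376803972)])
```

```bash
cat >> h.py <<'E'
def Rphi(deg):
    f=np.radians(deg);c,s=np.cos(f),np.sin(f)
    return np.array([[s,0,c],[-c,0,s],[0,-1,0]])
def rel(p1,phi=None,R1=None,st=None):
    """shift/turn in tool axes from current pose to world target"""
    st=st or observe();R0=R.from_rotvec(st['ee_rot']).as_matrix()
    if R1 is None: R1=Rphi(phi)
    t=R0.T@(np.array(p1)-st['position']);a=np.degrees(R.from_matrix(R0.T@R1).as_rotvec())
    print([[*t.round(4)],[*a.round(2)]], 'rows',round(max(np.linalg.norm(t)/.05,np.linalg.norm(a)/8.59),1))
def stat():
    st=observe();M=R.from_rotvec(st['ee_rot']).as_matrix()
    print('t',round(st['clock'],2),'pos',st['position'].round(4),'phi',round(np.degrees(np.arctan2(M[1,2],M[0,2])),2),'ydown',M[:,1].round(4),'F',st['force'].round(1),'w',round(st['width'],3))
E
python3 - <<'E'
from h import *
stat(); rel((.45,.40,.36),41); rel((.59,.1,.38),10);rel((.55,-.12,.36),0)
E
```

```text
t 2.4 pos [0.1834 0.5975 0.2487] phi 72.93 ydown [ 0.  0. -1.] F [ 0.2  0.1 -0.3] w 1.001
[[np.float64(0.3128), np.float64(-0.1113), np.float64(-0.1106)], [np.float64(-0.0), np.float64(31.93), np.float64(-0.0)]] rows 7.0
[[np.float64(0.5347), np.float64(-0.1313), np.float64(-0.3563)], [np.float64(-0.0), np.float64(62.93), np.float64(-0.0)]] rows 13.1
[[np.float64(0.561), np.float64(-0.1113), np.float64(-0.5783)], [np.float64(-0.0), np.float64(72.93), np.float64(-0.0)]] rows 16.3
```

Emit:
{"name": "arm_command", "arguments": {
  "plan": [
    [[0.31,-0.11,-0.11],[0,32,0]],
    [[0.31,-0.11,-0.11],[0,32,0]],
    [[0.31,-0.11,-0.11],[0,32,0]],
    [[0.31,-0.11,-0.11],[0,32,0]],
    [[0.31,-0.11,-0.11],[0,32,0]]
  ],
  "fingers": -1
}}

```text
clock: 2.9
position: [0.3749, 0.4549, 0.3289]
ee_rot: [-1.464, 0.672, -0.672]
force: [-0.8, 0.6, 0.2]
width: 1.002
```

```bash
python3 - <<'E'
from h import *
stat(); rel((.59,.1,.38),10);rel((.55,-.12,.36),0)
E
```

```text
t 2.9 pos [0.3749 0.4549 0.3289] phi 40.72 ydown [ 3.e-04  5.e-04 -1.e+00] F [-0.8  0.6  0.2] w 1.002
[[np.float64(0.4092), np.float64(-0.0512), np.float64(-0.0685)], [np.float64(-0.03), np.float64(30.72), np.float64(-0.02)]] rows 8.4
[[np.float64(0.5499), np.float64(-0.0313), np.float64(-0.2423)], [np.float64(-0.02), np.float64(40.72), np.float64(-0.02)]] rows 12.0
```

Emit:
{"name": "arm_command", "arguments": {
  "plan": [
    [[0.41,-0.05,-0.07],[0,31,0]],
    [[0.41,-0.05,-0.07],[0,31,0]],
    [[0.41,-0.05,-0.07],[0,31,0]],
    [[0.41,-0.05,-0.07],[0,31,0]],
    [[0.41,-0.05,-0.07],[0,31,0]]
  ]
}}

```text
clock: 3.4
position: [0.5031, 0.2422, 0.3584]
ee_rot: [-1.284, 1.083, -1.083]
force: [0.9, 0.5, 1.5]
width: 1.002
```

```bash
python3 - <<'E'
from h import *
stat(); rel((.55,-.12,.36),0)
E
```

```text
t 3.4 pos [0.5031 0.2422 0.3584] phi 9.76 ydown [ 5.e-04  6.e-04 -1.e+00] F [0.9 0.5 1.5] w 1.002
[[np.float64(0.3649), np.float64(-0.0018), np.float64(-0.0152)], [np.float64(-0.03), np.float64(9.76), np.float64(-0.03)]] rows 7.3
```

```bash
python3 - <<'E'
from h import *
stat(); p=get_image('wrist'); save(p,'w1.png')
E
```

```text
t 3.4 pos [0.5031 0.2422 0.3584] phi 9.76 ydown [ 5.e-04  6.e-04 -1.e+00] F [0.9 0.5 1.5] w 1.002
```

Emit:
{"name": "arm_command", "arguments": {
  "plan": [
    [[0.36,0,-0.02],[0,10,0]],
    [[0.36,0,-0.02],[0,10,0]],
    [[0.36,0,-0.02],[0,10,0]],
    [[0.36,0,-0.02],[0,10,0]],
    [[0.36,0,-0.02],[0,10,0]]
  ]
}}

```text
clock: 3.95
position: [0.5317, -0.006, 0.3581]
ee_rot: [-1.208, 1.209, -1.21]
force: [1.4, 0.9, 0.0]
width: 1.0
```

Emit:
{"name": "arm_command", "arguments": {
  "plan": [
    [[0.11,0,0],[0,0,0]],
    [[0.11,0,0],[0,0,0]],
    [[0.11,0,0],[0,0,0]],
    [[0.11,0,0],[0,0,0]]
  ]
}}

```text
clock: 4.35
position: [0.5313, -0.1166, 0.358]
ee_rot: [-1.207, 1.213, -1.214]
force: [-0.9, 0.9, -0.1]
width: 0.999
```

```bash
python3 - <<'E'
from h import *
import pickle
stat(); st=observe(); p=get_image('wrist'); save(p,'w2.png'); pickle.dump((st,p),open('w2.pkl','wb'))
for n in ['bar_end','tray','boss_a_mid','slot_a','stand']:
    for d in place_of(p,n): print(n,np.round(d['point'],1),round(d['confidence'],2))
t=get_image('top'); save(t,'top2.png',(230,100,490,300),3)
E
```

```text
t 4.35 pos [ 0.5313 -0.1166  0.358 ] phi -0.33 ydown [ 3.e-04 -5.e-04 -1.e+00] F [-0.9  0.9 -0.1] w 0.999
bar_end [419.9  91.4] 0.74
tray [280.2 170.8] 0.95
boss_a_mid [414.9 163.2] 0.87
slot_a [276.3 178. ] 0.89
slot_a [295.7 145.3] 0.71
stand [398.7 215. ] 0.86
stand [414.3 202.8] 0.23
```

View pics/w1.png

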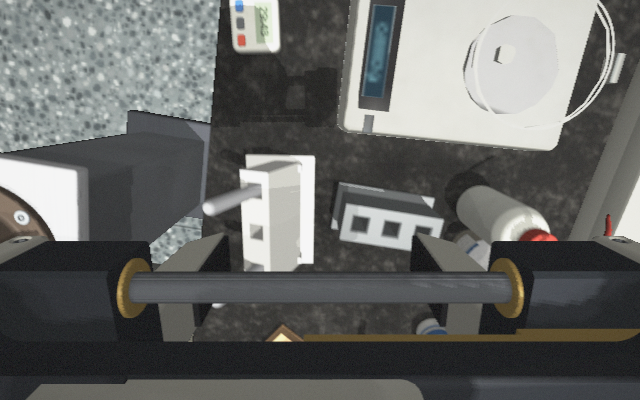

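View pics/w2.png

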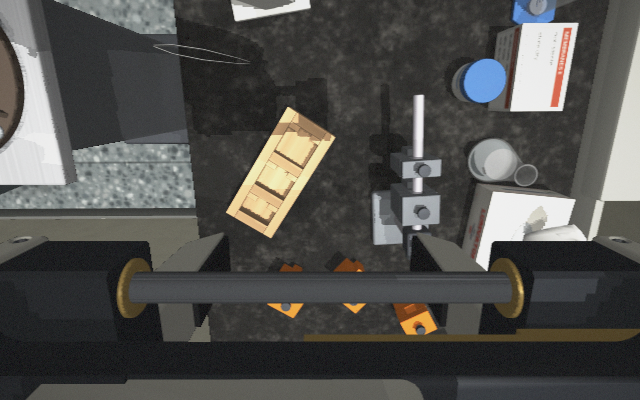

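```bash
python3 - <<'E'
from h import *
import pickle
st,p=pickle.load(open('w2.pkl','rb')); save(p,'w2a.png',(215,80,475,270),3)
E
```

```text
(no output)
```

View pics/w2a.png

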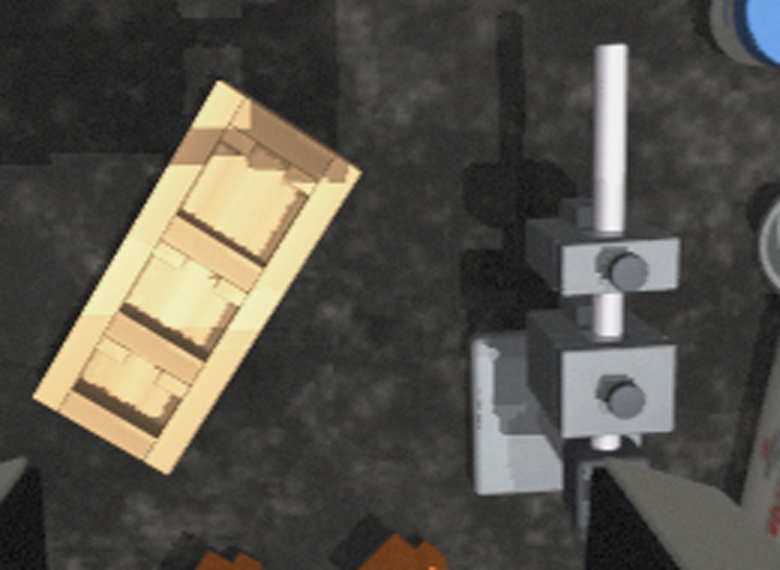

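```bash
cat >> h.py <<'E'
from scipy.optimize import least_squares
def fitpose(views,x0,model):
    """views: list of (pic,st,pts uv Nx2,model pts Nx3 local); fit x,y,yaw"""
    def f(q):
        c,s=np.cos(q[2]),np.sin(q[2]);r=[]
        for p,st,uv,mp in views:
            mp=np.array(mp,float);X=np.c_[c*mp[:,0]-s*mp[:,1]+q[0],s*mp[:,0]+c*mp[:,1]+q[1],mp[:,2]]
            r.append((proj(p,X,st)-np.array(uv)).ravel())
        return np.concatenate(r)
    o=least_squares(f,x0,loss='soft_l1');return o.x,f(o.x).reshape(-1,2)
def loc(q,l):
    c,s=np.cos(q[2]),np.sin(q[2]);return np.array([c*l[0]-s*l[1]+q[0],s*l[0]+c*l[1]+q[1],l[2]])
TRAYC=[(-.038,.088,.026),(.038,.088,.026),(.038,-.088,.026),(-.038,-.088,.026)]
E
python3 - <<'E'
from h import *
import pickle
st,p=pickle.load(open('w2.pkl','rb'))
z=lambda x,y:(215+x/3,80+y/3)
uv=[z(220,80),z(362,172),z(168,474),z(35,398)]
print([onz(p,u,.026,st).round(4) for u in uv])
q,r=fitpose([(p,st,uv,TRAYC)],[.47,-.14,-.5],None); print(q,np.degrees(q[2]),r.round(1).tolist())
for n,l in (('a',(0,-.062,.006)),('c',(0,.046,.006))): print(n,loc(q,l).round(4))
def zz(nm,x,y,h): print(nm,onz(p,z(x,y),h,st).round(4))
zz('barend',611,45,.106)
zz('bar at 595L',596,150,.1);zz('bar R',628,150,.1)
for x,y in [(562,240),(680,238),(562,293),(678,293)]: zz('A top',x,y,.118)
for x,y in [(562,347),(676,345),(561,435),(672,437)]: zz('C top',x,y,.118)
zz('stand base',472,340,.016);zz('stand base',474,493,.016)
uvp=proj(p,[loc(q,(x,y,.026)) for y0,y1 in ((-.074,-.05),(-.028,.004),(.026,.066)) for x,y in ((-.024,y0),(.024,y0),(.024,y1),(-.024,y1),(-.009,y1+.008),(.009,y1+.008))],st)
im=p['color'][:,:,::-1][80:270,215:475];im=cv2.resize(im,None,fx=3,fy=3,interpolation=cv2.INTER_CUBIC)
for u in uvp: cv2.circle(im,(int((u[0]-215)*3),int((u[1]-80)*3)),3,(0,0,255),-1)
cv2.imwrite('pics/w2b.png',im)
E
```

```text
[array([ 0.4894, -0.0496,  0.026 ]), array([ 0.5531, -0.0905,  0.026 ]), array([ 0.4579, -0.2385,  0.026 ]), array([ 0.395 , -0.1984,  0.026 ])]
[ 0.47383705 -0.14425261 -0.56832025] -32.56235180075743 [[-0.1, 0.0], [0.1, 0.0], [0.4, 0.3], [-0.4, -0.3]]
a [ 0.4405 -0.1965  0.006 ]
c [ 0.4986 -0.1055  0.006 ]
barend [ 0.6404 -0.0369  0.106 ]
bar at 595L [ 0.6392 -0.0753  0.1   ]
bar R [ 0.6515 -0.0754  0.1   ]
A top [ 0.6239 -0.107   0.118 ]
A top [ 0.668  -0.1064  0.118 ]
A top [ 0.6252 -0.1273  0.118 ]
A top [ 0.6693 -0.1275  0.118 ]
C top [ 0.6265 -0.1486  0.118 ]
C top [ 0.6704 -0.148   0.118 ]
C top [ 0.6283 -0.1847  0.118 ]
C top [ 0.6723 -0.1857  0.118 ]
stand base [ 0.608  -0.1729  0.016 ]
stand base [ 0.6121 -0.2538  0.016 ]
```

View pics/w2b.png

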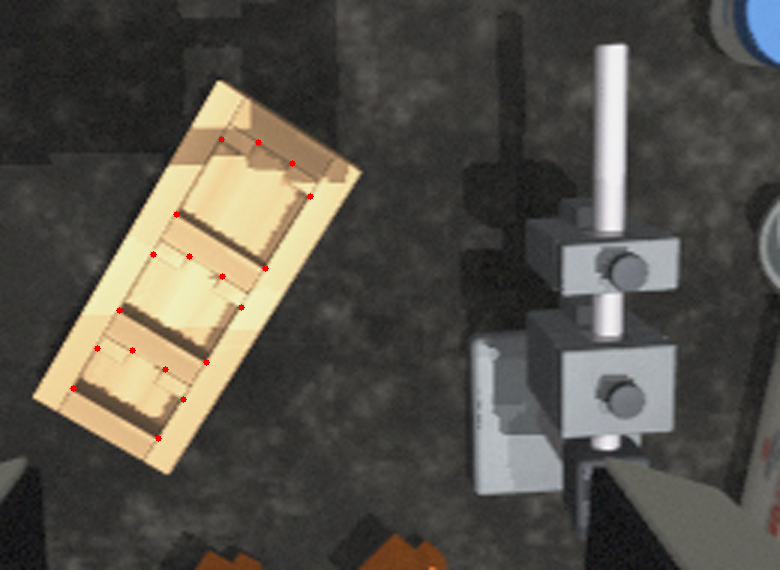

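```bash
python3 - <<'E'
from h import *
stat(); rel((.6466,-.117,.2),2.7)
t=get_image('top');s=get_image('scene')
save(s,'sc2.png',(240,120,400,240),5); save(t,'top2.png',(330,120,490,300),4)
print(tri([ray(t,(411.7,176.7)),ray(s,(319.5,157.5))]))
E
```

```text
t 4.7 pos [ 0.532  -0.1128  0.3577] phi 0.08 ydown [-1.e-04  4.e-04 -1.e+00] F [ 0.8 -0.   0.4] w 0.999
[[np.float64(0.0044), np.float64(0.1577), np.float64(0.1146)], [np.float64(0.01), np.float64(-2.62), np.float64(-0.02)]] rows 3.9
(array([ 0.6492264 , -0.20998506,  0.1261584 ]), [np.float64(2.3468796535089087e-05), np.float64(2.3468796534892935e-05)])
```

View pics/sc2.png

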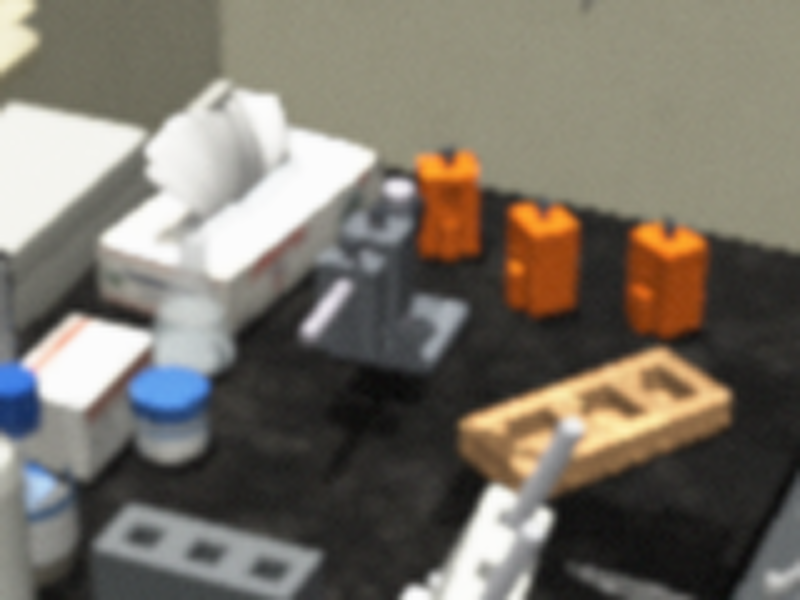

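Candidates: grey boss A at top-cam (377,182), grey boss C at (395,180), and orange look-alikes at (456,177), (441,209) and (446,242). The grey ones on the bar are the parts. Front boss measured 20 mm long (A), rear 36 mm (C).

Emit:
{"name": "arm_command", "arguments": {
  "plan": [
    [[0.004,0.158,0.115],[0,-2.6,0]],
    [[0.004,0.158,0.115],[0,-2.6,0]],
    [[0.004,0.158,0.115],[0,-2.6,0]],
    [[0.004,0.158,0.115],[0,-2.6,0]],
    [[0.004,0.158,0.115],[0,-2.6,0]]
  ]
}}

```text
clock: 5.3
position: [0.6466, -0.1164, 0.1929]
ee_rot: [-1.237, 1.181, -1.17]
force: [-0.2, 0.3, -1.2]
width: 1.001
```

```bash
python3 - <<'E'
from h import *
import pickle
stat(); st=observe(); p=get_image('wrist'); save(p,'w3.png'); pickle.dump((st,p),open('w3.pkl','wb'))
stat()
rel((.6466,-.117,.103),2.7)
E
```

```text
t 5.3 pos [ 0.6466 -0.1164  0.1929] phi 2.67 ydown [-8.7e-03  4.0e-04 -1.0e+00] F [-0.2  0.3 -1.2] w 1.001
t 5.35 pos [ 0.6462 -0.1174  0.1962] phi 2.61 ydown [-6.e-03 -1.e-04 -1.e+00] F [ 0.  -0.4  0.7] w 0.998
[[np.float64(-0.0004), np.float64(0.0932), np.float64(0.001)], [np.float64(0.34), np.float64(-0.09), np.float64(-0.01)]] rows 1.9
```

View pics/w3.png

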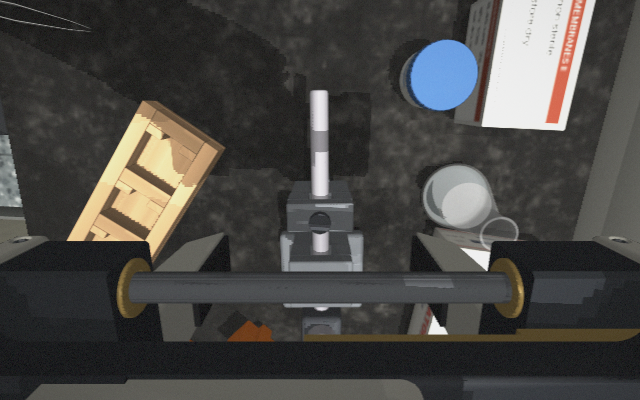

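```bash
python3 - <<'E'
from h import *
import pickle
st,p=pickle.load(open('w3.pkl','rb'))
print(proj(p,[[.6466,-.107,.118],[.6466,-.127,.118],[.6494,-.1487,.118],[.6435,-.037,.106]],st))
for uv in [(288,205),(352,205),(352,229),(288,231)]: print(onz(p,uv,.118,st).round(4))
for uv in [(319.5,91)]: print(onz(p,uv,.106,st).round(4))
stat()
rel((.6466,-.117,.103),2.7)
save(p,'w3a.png',(260,80,380,320),3)
E
```

```text
[[322.19691394 202.36685976]
 [320.71499909 230.917448  ]
 [323.24648707 260.58316091]
 [322.8310061   90.8361094 ]]
[ 0.6242 -0.1099  0.118 ]
[ 0.6662 -0.1078  0.118 ]
[ 0.6675 -0.1246  0.118 ]
[ 0.6247 -0.1282  0.118 ]
[ 0.6414 -0.0372  0.106 ]
t 5.35 pos [ 0.6462 -0.1174  0.1962] phi 2.61 ydown [-6.e-03 -1.e-04 -1.e+00] F [ 0.  -0.4  0.7] w 0.998
[[np.float64(-0.0004), np.float64(0.0932), np.float64(0.001)], [np.float64(0.34), np.float64(-0.09), np.float64(-0.01)]] rows 1.9
```

View pics/w3a.png

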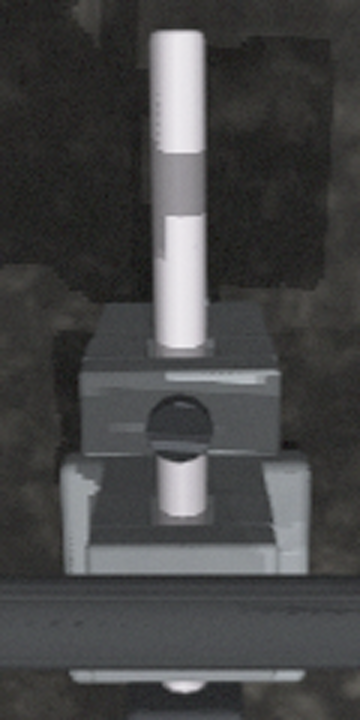

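Emit:
{"name": "arm_command", "arguments": {
  "plan": [
    [[0,0.047,0],[0.3,-0.3,0]],
    [[0,0.092,0],[0.3,-0.3,0]],
    [[0,0.093,0],[0.3,-0.3,0]],
    [[0,0.093,0],[0.3,-0.3,0]]
  ]
}}

```text
clock: 5.75
position: [0.6469, -0.1187, 0.1087]
ee_rot: [-1.228, 1.169, -1.176]
force: [0.0, -0.1, 0.6]
width: 1.001
```

Emit:
{"name": "arm_command", "arguments": {
  "plan": [
    [[0,0,0],[0,0,0]],
    [[0,0,0],[0,0,0]],
    [[0,0,0],[0,0,0]],
    [[0,0,0],[0,0,0]],
    [[0,0,0],[0,0,0]]
  ],
  "fingers": 1,
  "squeeze": 25
}}

```text
clock: 6.25
position: [0.6469, -0.1185, 0.1073]
ee_rot: [-1.228, 1.168, -1.175]
force: [-0.9, -1.2, -0.2]
width: 0.616
```

```bash
python3 - <<'E'
from h import *
stat(); t=get_image('top'); save(t,'top3.png',(330,140,430,220),6); stat()
E
```

```text
t 6.25 pos [ 0.6469 -0.1185  0.1073] phi 2.84 ydown [ 5.8e-03  3.0e-04 -1.0e+00] F [-0.9 -1.2 -0.2] w 0.616
t 6.3 pos [ 0.6468 -0.1185  0.1071] phi 2.84 ydown [ 5.5e-03  3.0e-04 -1.0e+00] F [-0.3 -0.1  0. ] w 0.569
```

View pics/top3.png

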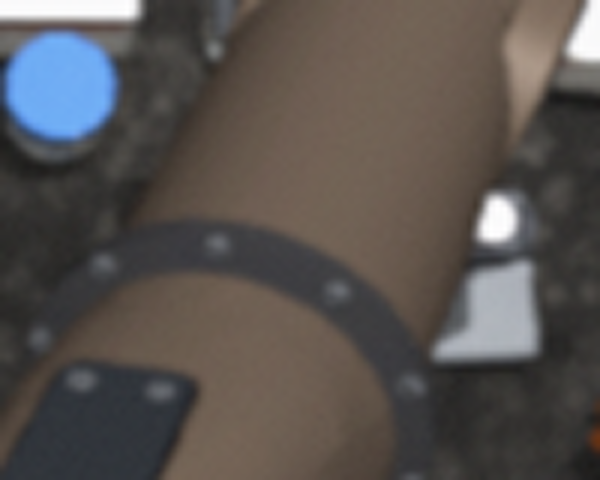

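Emit:
{"name": "arm_command", "arguments": {
  "plan": [
    [[0,0,0],[0,0,0]],
    [[0,0,0],[0,0,0]],
    [[0,0,0],[0,0,0]],
    [[0,0,0],[0,0,0]]
  ]
}}

```text
clock: 6.7
position: [0.6467, -0.1185, 0.1068]
ee_rot: [-1.228, 1.169, -1.175]
force: [-0.5, 0.8, 0.9]
width: 0.478
```

```bash
python3 - <<'E'
from h import *
stat(); p=get_image('wrist'); save(p,'w4.png')
E
```

```text
t 6.7 pos [ 0.6467 -0.1185  0.1068] phi 2.83 ydown [ 5.1e-03  3.0e-04 -1.0e+00] F [-0.5  0.8  0.9] w 0.478
```

View pics/w4.png

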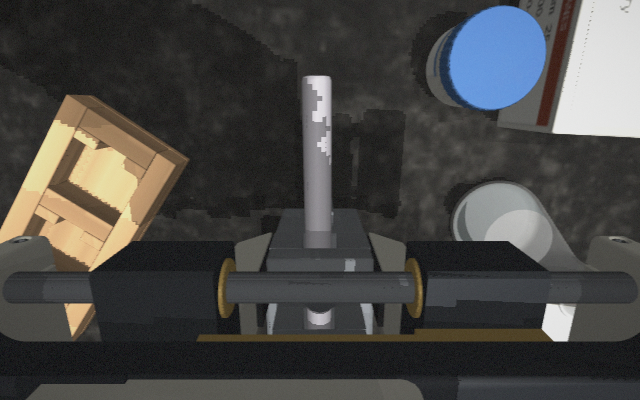

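Emit:
{"name": "arm_command", "arguments": {
  "plan": [
    [[0,-0.001,0],[0,0,0]],
    [[-0.015,-0.0015,0],[0,0,0]],
    [[-0.035,-0.0015,0],[0,0,0]],
    [[-0.055,-0.0015,0],[0,0,0]],
    [[-0.065,-0.0015,0],[0,0,0]]
  ]
}}

```text
clock: 7.25
position: [0.6434, -0.0497, 0.108]
ee_rot: [-1.229, 1.168, -1.171]
force: [0.1, 0.4, -0.7]
width: 0.473
```

```bash
python3 - <<'E'
from h import *
stat(); p=get_image('wrist'); save(p,'w5.png')
E
```

```text
t 7.25 pos [ 0.6434 -0.0497  0.108 ] phi 3.01 ydown [ 0.0046  0.0021 -1.    ] F [ 0.1  0.4 -0.7] w 0.473
```

View pics/w5.png

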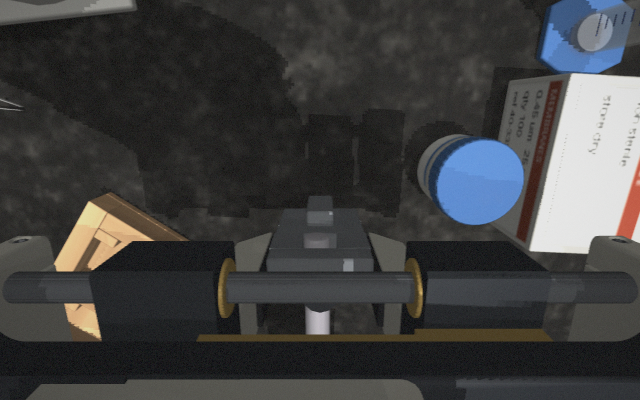

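Emit:
{"name": "arm_command", "arguments": {
  "plan": [
    [[-0.02,0,0],[0,0,0]],
    [[-0.04,0,0],[0,0,0]],
    [[-0.045,-0.02,0],[0,0,0]],
    [[-0.045,-0.06,-0.02],[0,0,0]],
    [[-0.045,-0.1,-0.04],[0,8,0]]
  ]
}}

```text
clock: 7.8
position: [0.6, -0.011, 0.2086]
ee_rot: [-1.162, 1.273, -1.278]
force: [1.5, 0.5, 0.1]
width: 0.477
```

```bash
python3 - <<'E'
from h import *
stat(); p=get_image('wrist'); save(p,'w6.png'); rel((.44,-.10,.2),-32.6)
E
```

```text
t 7.8 pos [ 0.6    -0.011   0.2086] phi -5.2 ydown [ 3.9e-03 -6.0e-04 -1.0e+00] F [1.5 0.5 0.1] w 0.477
[[np.float64(0.1042), np.float64(0.0135), np.float64(-0.1499)], [np.float64(-0.51), np.float64(26.49), np.float64(-0.28)]] rows 3.7
```

View pics/w6.png

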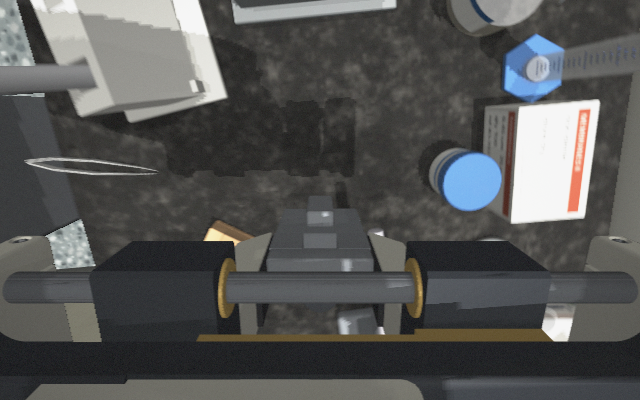

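```bash
python3 - <<'E'
from h import *
p=get_image('wrist'); save(p,'w6a.png',(250,180,400,290),5)
def tp(p,X):
    M=np.linalg.inv(np.array(p['mount']));X=np.atleast_2d(X);c=X@M[:3,:3].T+M[:3,3]
    q=np.c_[c[:,0],-c[:,1],-c[:,2]]@np.array(p['camera_matrix']).T;return q[:,:2]/q[:,2:]
print(tp(p,[[-.01,-.011,-.022],[-.01,-.011,.022],[-.01,.059,-.022],[-.01,.059,.022],[-.018,.059,-.007],[-.018,.059,.007],[-.018,.059-.032,.007]]).round(1).tolist())
E
```

```text
[[267.0, 259.8], [374.2, 259.9], [284.2, 208.6], [356.4, 208.6], [308.7, 195.9], [331.9, 196.0], [334.1, 212.5]]
```

View pics/w6a.png

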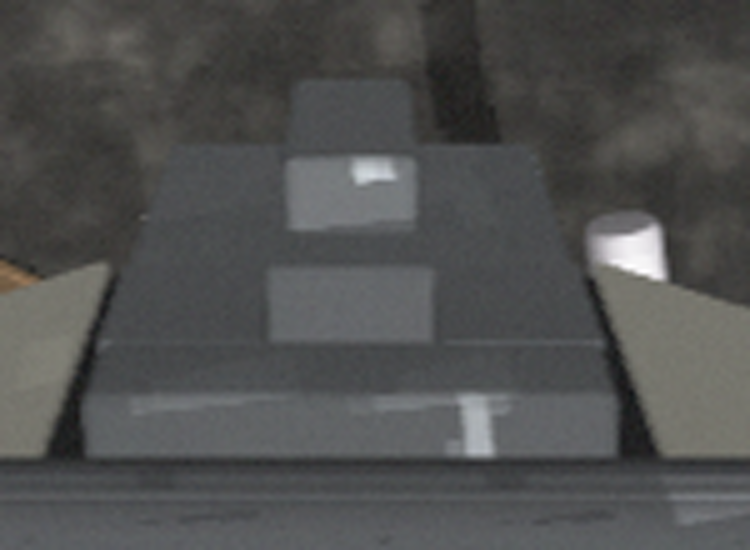

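```bash
python3 - <<'E'
from h import *
stat(); rel((.4405,-.1965,.16),-32.6)
E
```

```text
t 7.9 pos [ 0.6014 -0.0122  0.2132] phi -5.56 ydown [ 0.0118  0.001  -0.9999] F [ 0.6  0.  -1.7] w 0.478
[[np.float64(0.1991), np.float64(0.0512), np.float64(-0.1429)], [np.float64(-0.62), np.float64(27.04), np.float64(-0.28)]] rows 5.0
```

Emit:
{"name": "arm_command", "arguments": {
  "plan": [
    [[0.199,0.05,-0.143],[-0.6,27,-0.3]],
    [[0.199,0.05,-0.143],[-0.6,27,-0.3]],
    [[0.199,0.05,-0.143],[-0.6,27,-0.3]],
    [[0.199,0.05,-0.143],[-0.6,27,-0.3]],
    [[0.199,0.05,-0.143],[-0.6,27,-0.3]]
  ]
}}

```text
clock: 8.4
position: [0.4394, -0.1971, 0.1567]
ee_rot: [-0.896, 1.613, -1.61]
force: [1.1, -1.4, -0.8]
width: 0.479
```

Emit:
{"name": "arm_command", "arguments": {
  "plan": [
    [[0,0,0],[0,0,0]],
    [[0,0,0],[0,0,0]]
  ]
}}

```text
clock: 8.6
position: [0.4399, -0.197, 0.1571]
ee_rot: [-0.894, 1.615, -1.611]
force: [-0.1, 0.2, -1.1]
width: 0.478
```

```bash
python3 - <<'E'
from h import *
import pickle
stat(); st=observe();p=get_image('wrist'); save(p,'w7.png');pickle.dump((st,p),open('w7.pkl','wb')); stat()
rel((.4405,-.1965,.10),-32.6)
E
```

```text
t 8.6 pos [ 0.4399 -0.197   0.1571] phi -32.34 ydown [-0.0066 -0.0012 -1.    ] F [-0.1  0.2 -1.1] w 0.478
t 8.65 pos [ 0.441  -0.196   0.1572] phi -32.2 ydown [-0.006  -0.0013 -1.    ] F [ 0.8 -0.4 -0.9] w 0.476
[[np.float64(0.0004), np.float64(0.0572), np.float64(0.0001)], [np.float64(0.25), np.float64(0.4), np.float64(0.24)]] rows 1.1
```

View pics/w7.png

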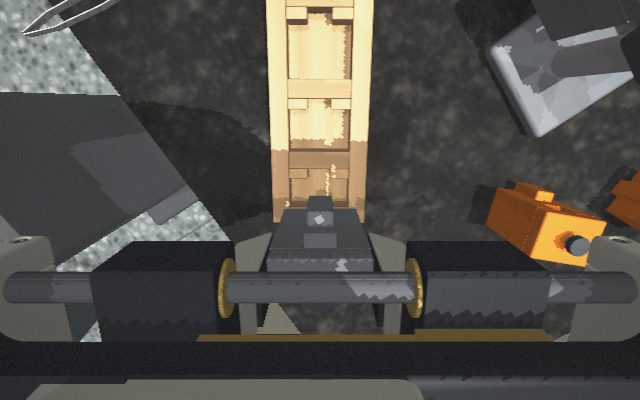

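```bash
cat >> h.py <<'E'
def traypts(q,z=.026):
    return np.array([loc(q,(x,y,z)) for y0,y1 in ((-.074,-.05),(-.028,.004),(.026,.066)) for x,y in ((-.024,y0),(.024,y0),(.024,y1),(-.024,y1),(-.009,y1+.008),(.009,y1+.008))]+[loc(q,c) for c in TRAYC])
def over(p,st,X,name,crop,s):
    im=p['color'][:,:,::-1][crop[1]:crop[3],crop[0]:crop[2]];im=cv2.resize(im,None,fx=s,fy=s,interpolation=cv2.INTER_CUBIC)
    for u in proj(p,X,st): cv2.circle(im,(int((u[0]-crop[0])*s),int((u[1]-crop[1])*s)),2,(0,0,255),-1)
    cv2.imwrite('pics/'+name,im)
E
python3 - <<'E'
from h import *
import pickle
st,p=pickle.load(open('w7.pkl','rb'))
q=[ 0.47383705,-0.14425261,-0.56832025]
over(p,st,traypts(q),'w7a.png',(240,0,400,230),3.4) if 0 else over(p,st,traypts(q),'w7a.png',(250,0,390,230),3)
for uv in [(488,231),(514,186),(560,190),(606,232),(545,262)]: print(onz(p,uv,.07,st).round(3), onz(p,uv,0,st).round(3))
E
```

```text
[ 0.532 -0.274  0.07 ] [ 0.549 -0.317  0.   ]
[ 0.561 -0.253  0.07 ] [ 0.586 -0.29   0.   ]
[ 0.586 -0.272  0.07 ] [ 0.62  -0.315  0.   ]
[ 0.602 -0.319  0.07 ] [ 0.641 -0.376  0.   ]
[ 0.557 -0.318  0.07 ] [ 0.581 -0.375  0.   ]
```

View pics/w7a.png

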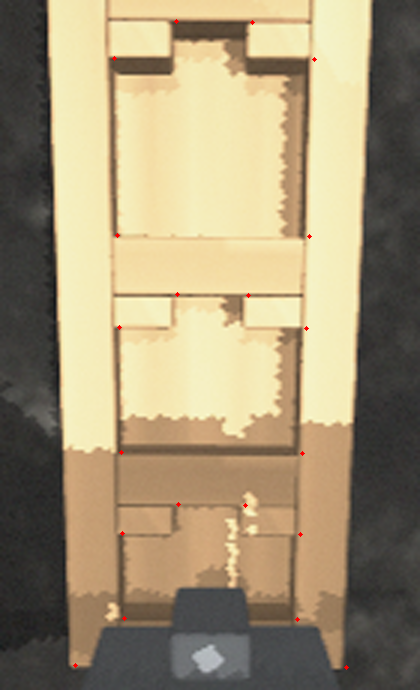

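```bash
python3 - <<'E'
from h import *
stat(); rel((.4405,-.1959,.095),-32.6)
E
```

```text
t 8.65 pos [ 0.441  -0.196   0.1572] phi -32.2 ydown [-0.006  -0.0013 -1.    ] F [ 0.8 -0.4 -0.9] w 0.476
[[np.float64(-0.0001), np.float64(0.0622), np.float64(-0.0002)], [np.float64(0.25), np.float64(0.4), np.float64(0.24)]] rows 1.2
```

Emit:
{"name": "arm_command", "arguments": {
  "plan": [
    [[0,0.03,0],[0.2,0.4,0.2]],
    [[0,0.062,0],[0.2,0.4,0.2]],
    [[0,0.062,0],[0.2,0.4,0.2]],
    [[0,0.062,0],[0.2,0.4,0.2]]
  ]
}}

```text
clock: 9.05
position: [0.4409, -0.1955, 0.0955]
ee_rot: [-0.888, 1.615, -1.613]
force: [-0.7, -0.5, -0.2]
width: 0.482
```

```bash
python3 - <<'E'
from h import *
import pickle
stat(); st=observe();p=get_image('wrist'); pickle.dump((st,p),open('w8.pkl','wb')); stat()
q=[ 0.47383705,-0.14425261,-0.56832025]
over(p,st,traypts(q),'w8a.png',(230,0,410,270),3)
rel((.4405,-.1959,.065),-32.6)
E
```

```text
t 9.05 pos [ 0.4409 -0.1955  0.0955] phi -32.49 ydown [-2.6e-03 -3.0e-04 -1.0e+00] F [-0.7 -0.5 -0.2] w 0.482
t 9.1 pos [ 0.4414 -0.1958  0.0961] phi -32.5 ydown [-9.e-04 -7.e-04 -1.e+00] F [ 1.  -0.3 -0.4] w 0.481
[[np.float64(0.0005), np.float64(0.0311), np.float64(-0.0007)], [np.float64(0.02), np.float64(0.1), np.float64(0.06)]] rows 0.6
```

View pics/w8a.png

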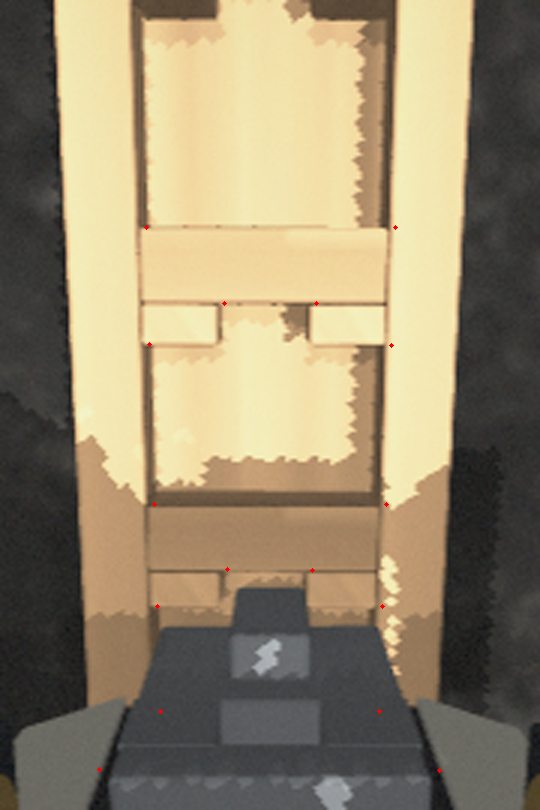

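```bash
python3 - <<'E'
from h import *
import pickle
st,p=pickle.load(open('w8.pkl','rb'))
M=R.from_rotvec(st['ee_rot']).as_matrix()
def tl(x,y,z):
    X=onz(p,(230+x/3,y/3),z,st); return (M.T@(X-st['position'])*1000).round(2)
print('tray z line', [tl(x,y,.026) for x,y in [(150,500),(384,500),(220,590),(308,590),(146,340),(385,340)]])
print('ledge edge a',tl(180,607,.026),tl(340,607,.026),'notch back',tl(265,571,.026))
for h in (.0365,):
  print('boss front bottom',tl(162,628,h),tl(378,628,h),'rib front bottom',tl(236,588,h),tl(306,588,h))
E
```

```text
tray z line [array([-33.88,  69.46, -24.47]), array([-33.95,  69.36,  23.86]), array([-14.61,  69.46, -10.24]), array([-14.64,  69.42,   8.39]), array([-65.95,  69.4 , -24.27]), array([-66.01,  69.31,  23.03])]
ledge edge a [-10.84  69.48 -18.8 ] [-10.89  69.41  15.24] notch back [-18.78  69.43  -0.71]
boss front bottom [ -9.48  58.99 -21.61] [-9.55 58.9  22.28] rib front bottom [-17.93  58.95  -6.51] [-17.95  58.92   7.56]
```

Emit:
{"name": "arm_command", "arguments": {
  "plan": [
    [[0,0,0],[0,0,0]],
    [[0,0,0],[0,0,0]]
  ]
}}

```text
clock: 9.3
position: [0.4414, -0.196, 0.0964]
ee_rot: [-0.884, 1.613, -1.615]
force: [0.1, 0.3, -0.9]
width: 0.476
```

```bash
python3 - <<'E'
from h import *
stat(); rel((.4397,-.1955,.065),-32.6)
E
```

```text
t 9.3 pos [ 0.4414 -0.196   0.0964] phi -32.54 ydown [ 6.e-04 -6.e-04 -1.e+00] F [ 0.1  0.3 -0.9] w 0.476
[[np.float64(0.0005), np.float64(0.0314), np.float64(-0.0017)], [np.float64(-0.05), np.float64(0.06), np.float64(0.01)]] rows 0.6
```

Shift sideways, then lower in stages, watching force.

Emit:
{"name": "arm_command", "arguments": {
  "plan": [
    [[0.0005,0,-0.0017],[0,0,0]],
    [[0.0005,0.008,-0.0017],[0,0,0]],
    [[0.0005,0.014,-0.0017],[0,0,0]],
    [[0.0005,0.018,-0.0017],[0,0,0]],
    [[0.0005,0.02,-0.0017],[0,0,0]]
  ]
}}

```text
clock: 9.8
position: [0.4383, -0.1954, 0.0746]
ee_rot: [-0.887, 1.616, -1.614]
force: [0.8, -0.6, -1.9]
width: 0.479
```

Emit:
{"name": "arm_command", "arguments": {
  "plan": [
    [[0,0.004,0],[0,0,0]],
    [[0,0.008,0],[0,0,0]],
    [[0,0.01,0],[0,0,0]],
    [[0,0.01,0],[0,0,0]]
  ]
}}

```text
clock: 10.2
position: [0.4386, -0.1955, 0.0651]
ee_rot: [-0.886, 1.615, -1.614]
force: [-0.0, -0.3, -1.0]
width: 0.476
```

```bash
python3 - <<'E'
from h import *
stat(); p=get_image('wrist'); save(p,'w9.png',(200,0,440,300),2.5)
E
```

```text
t 10.2 pos [ 0.4386 -0.1955  0.0651] phi -32.58 ydown [-1.7e-03 -2.0e-04 -1.0e+00] F [-0.  -0.3 -1. ] w 0.476
```

View pics/w9.png

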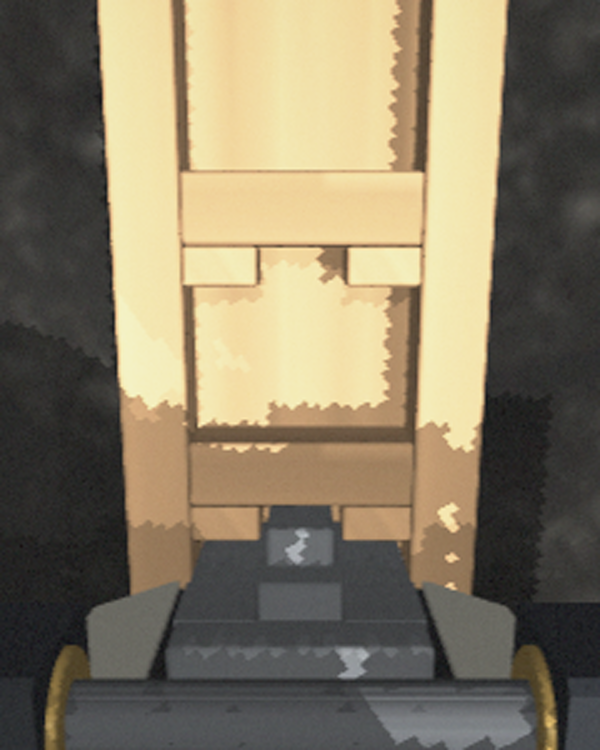

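Emit:
{"name": "arm_command", "arguments": {
  "plan": [
    [[0,0.001,0],[0,0,0]],
    [[0,0.002,0],[0,0,0]],
    [[0,0.002,0],[0,0,0]]
  ]
}}

```text
clock: 10.55
position: [0.4388, -0.1957, 0.0645]
ee_rot: [-0.884, 1.615, -1.614]
force: [-6.5, 3.0, 22.9]
width: 0.477
```

Emit:
{"name": "arm_command", "arguments": {
  "plan": [
    [[0,-0.0015,0],[0,0,0]],
    [[0,-0.0015,0],[0,0,0]],
    [[0,-0.0015,0],[0,0,0]],
    [[0,-0.0015,0],[0,0,0]]
  ],
  "fingers": -0.5
}}

```text
clock: 10.95
position: [0.4387, -0.1954, 0.0647]
ee_rot: [-0.886, 1.615, -1.614]
force: [-0.4, -0.2, 0.2]
width: 0.739
```

Emit:
{"name": "arm_command", "arguments": {
  "plan": [
    [[0,0,0],[0,0,0]],
    [[0,0,0],[0,0,0]],
    [[0,0,0],[0,0,0]]
  ]
}}

```text
clock: 11.25
position: [0.4387, -0.1954, 0.0647]
ee_rot: [-0.886, 1.615, -1.614]
force: [-0.0, 0.7, 0.0]
width: 0.748
```

```bash
python3 - <<'E'
from h import *
stat(); rel((.56,-.10,.24),2.9)
E
```

```text
t 11.25 pos [ 0.4387 -0.1954  0.0647] phi -32.57 ydown [-1.6e-03 -3.0e-04 -1.0e+00] F [-0.   0.7  0. ] w 0.748
[[np.float64(-0.1456), np.float64(-0.1755), np.float64(0.0507)], [np.float64(0.08), np.float64(-35.47), np.float64(0.04)]] rows 4.7
```

Lift straight up, then back towards the bar.

Emit:
{"name": "arm_command", "arguments": {
  "plan": [
    [[0,-0.04,0],[0,0,0]],
    [[0,-0.09,0],[0,0,0]],
    [[0,-0.13,0],[0,0,0]],
    [[-0.02,-0.16,0.01],[0,-8,0]],
    [[-0.05,-0.17,0.02],[0,-16,0]]
  ]
}}

```text
clock: 11.75
position: [0.4836, -0.1656, 0.2383]
ee_rot: [-1.057, 1.414, -1.42]
force: [0.4, -0.1, -0.6]
width: 0.75
```

```bash
python3 - <<'E'
from h import *
import pickle
stat(); st=observe();p=get_image('wrist'); save(p,'w10.png'); pickle.dump((st,p),open('w10.pkl','wb'))
t=get_image('top'); save(t,'top10.png',(230,100,490,300),3)
stat(); rel((.6485,-.162,.21),2.9)
E
```

```text
t 11.75 pos [ 0.4836 -0.1656  0.2383] phi -16.45 ydown [ 0.0036 -0.001  -1.    ] F [ 0.4 -0.1 -0.6] w 0.75
t 11.85 pos [ 0.4867 -0.1611  0.2365] phi -16.01 ydown [ 3.4e-03  4.0e-04 -1.0e+00] F [-0.  -0.3 -0.5] w 0.749
[[np.float64(-0.0438), np.float64(0.027), np.float64(0.1557)], [np.float64(-0.19), np.float64(-18.91), np.float64(-0.04)]] rows 3.3
```

View pics/w10.png

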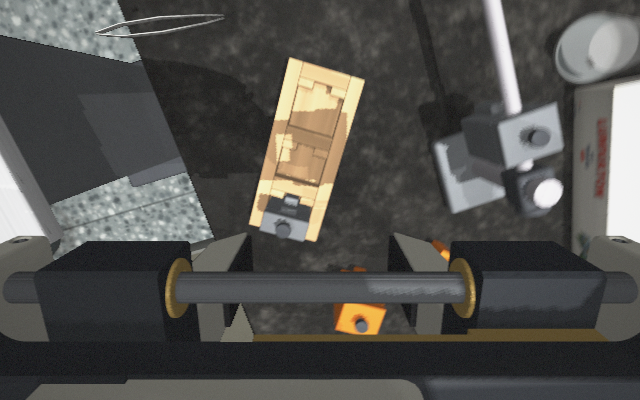

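View pics/top10.png

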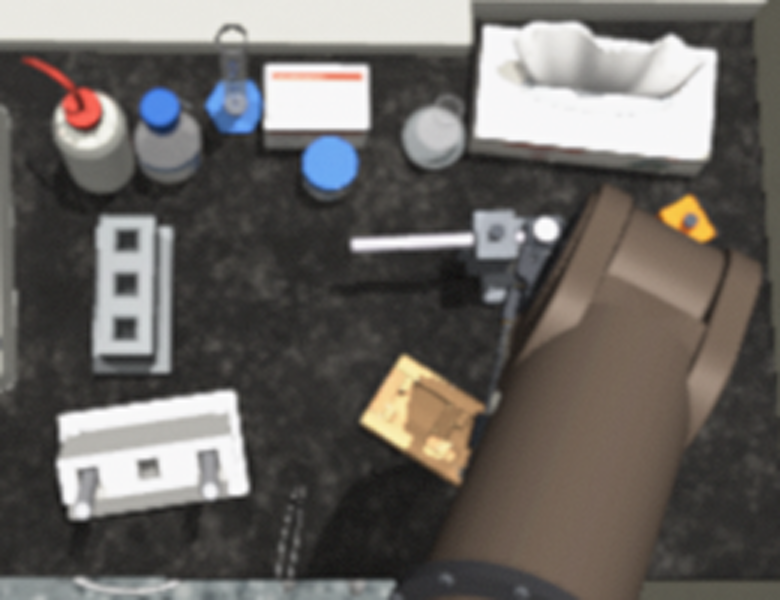

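Emit:
{"name": "arm_command", "arguments": {
  "plan": [
    [[-0.043,0.02,0.157],[-0.2,-19,0]],
    [[-0.043,0.02,0.157],[-0.2,-19,0]],
    [[-0.043,0.02,0.157],[-0.2,-19,0]],
    [[-0.043,0.02,0.157],[-0.2,-19,0]],
    [[-0.043,0.02,0.157],[-0.2,-19,0]]
  ]
}}

```text
clock: 12.35
position: [0.6465, -0.1674, 0.2124]
ee_rot: [-1.234, 1.183, -1.175]
force: [-0.9, 0.3, -0.0]
width: 0.75
```

Emit:
{"name": "arm_command", "arguments": {
  "plan": [
    [[0,0,0],[0,0,0]],
    [[0,0,0],[0,0,0]]
  ]
}}

```text
clock: 12.55
position: [0.6441, -0.1682, 0.2146]
ee_rot: [-1.232, 1.183, -1.176]
force: [-0.3, -0.2, 1.0]
width: 0.749
```

```bash
python3 - <<'E'
from h import *
import pickle
stat(); st=observe();p=get_image('wrist'); save(p,'w11.png',(230,60,410,360),2.5); pickle.dump((st,p),open('w11.pkl','wb'))
stat(); rel((.6490,-.163,.107),2.9)
print(proj(p,[[.6265,-.1486,.118],[.6704,-.148,.118],[.6723,-.1857,.118],[.6283,-.1847,.118]],st))
E
```

```text
t 12.55 pos [ 0.6441 -0.1682  0.2146] phi 2.34 ydown [-5.4e-03  3.0e-04 -1.0e+00] F [-0.3 -0.2  1. ] w 0.749
t 12.6 pos [ 0.6443 -0.168   0.2149] phi 2.35 ydown [-4.9e-03  5.0e-04 -1.0e+00] F [1.  0.2 0.7] w 0.745
[[np.float64(-0.0047), np.float64(0.1079), np.float64(0.0054)], [np.float64(0.28), np.float64(-0.55), np.float64(-0.04)]] rows 2.2
[[297.50029106 178.85236638]
 [359.42925721 180.64100949]
 [358.22786131 230.52391349]
 [298.75604663 226.79782777]]
```

View pics/w11.png

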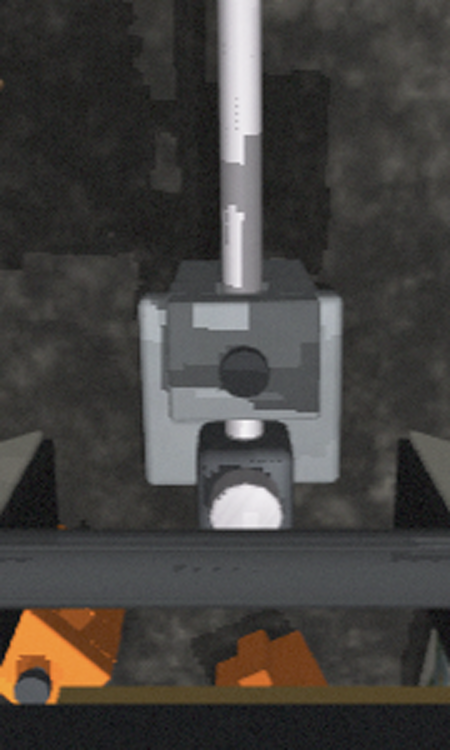

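Emit:
{"name": "arm_command", "arguments": {
  "plan": [
    [[-0.0047,0.04,0.005],[0.3,-0.5,0]],
    [[-0.0047,0.08,0.005],[0.3,-0.5,0]],
    [[-0.0047,0.106,0.005],[0.3,-0.5,0]],
    [[-0.0047,0.108,0.005],[0.3,-0.5,0]],
    [[-0.0047,0.108,0.005],[0.3,-0.5,0]]
  ]
}}

```text
clock: 13.1
position: [0.6493, -0.1629, 0.1072]
ee_rot: [-1.232, 1.172, -1.172]
force: [-0.1, 0.0, 0.1]
width: 0.751
```

```bash
python3 - <<'E'
from h import *
stat(); rel((.6488,-.163,.107),2.9)
E
```

```text
t 13.1 pos [ 0.6493 -0.1629  0.1072] phi 2.9 ydown [ 2.e-04  4.e-04 -1.e+00] F [-0.1  0.   0.1] w 0.751
[[np.float64(0.0001), np.float64(0.0002), np.float64(-0.0005)], [np.float64(-0.01), np.float64(0.0), np.float64(-0.02)]] rows 0.0
```

Emit:
{"name": "arm_command", "arguments": {
  "plan": [
    [[0,0,-0.0003],[0,0,0]],
    [[0,0,-0.0003],[0,0,0]],
    [[0,0,-0.0003],[0,0,0]],
    [[0,0,-0.0003],[0,0,0]],
    [[0,0,-0.0003],[0,0,0]]
  ],
  "fingers": 1
}}

```text
clock: 13.6
position: [0.6498, -0.1627, 0.1074]
ee_rot: [-1.232, 1.17, -1.172]
force: [-1.1, 1.1, 7.1]
width: 0.481
```

Emit:
{"name": "arm_command", "arguments": {
  "plan": [
    [[0,0,0],[0,0,0]],
    [[0,0,0],[0,0,0]],
    [[0,0,0],[0,0,0]]
  ]
}}

```text
clock: 13.9
position: [0.6497, -0.1628, 0.1073]
ee_rot: [-1.232, 1.171, -1.172]
force: [-2.0, 1.7, 6.5]
width: 0.479
```

Emit:
{"name": "arm_command", "arguments": {
  "plan": [
    [[0,-0.001,0],[0,0,0]],
    [[-0.015,-0.0015,0],[0,0,0]],
    [[-0.035,-0.0015,0],[0,0,0]],
    [[-0.055,-0.0015,0],[0,0,0]],
    [[-0.065,-0.0015,0],[0,0,0]]
  ]
}}

```text
clock: 14.4
position: [0.646, -0.0942, 0.1076]
ee_rot: [-1.233, 1.171, -1.168]
force: [-0.2, 0.5, -1.4]
width: 0.477
```

```bash
python3 - <<'E'
from h import *
stat(); p=get_image('wrist'); save(p,'w12.png')
E
```

```text
t 14.4 pos [ 0.646  -0.0942  0.1076] phi 3.09 ydown [-3.e-04  2.e-03 -1.e+00] F [-0.2  0.5 -1.4] w 0.477
```

View pics/w12.png

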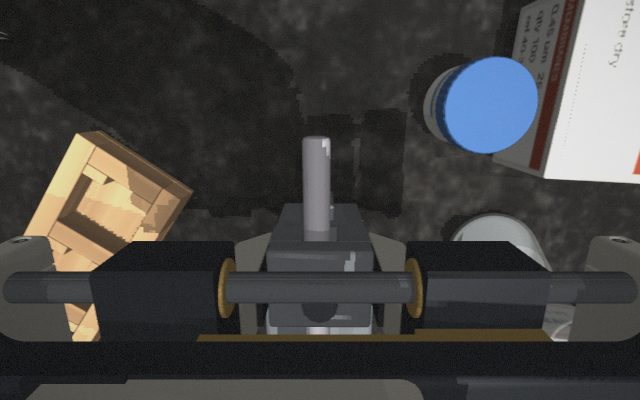

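Emit:
{"name": "arm_command", "arguments": {
  "plan": [
    [[-0.02,0,0],[0,0,0]],
    [[-0.04,0,0],[0,0,0]],
    [[-0.06,0,0],[0,0,0]],
    [[-0.08,0,0],[0,0,0]],
    [[-0.09,0,0],[0,0,0]]
  ]
}}

```text
clock: 14.95
position: [0.6412, -0.0058, 0.1077]
ee_rot: [-1.233, 1.171, -1.169]
force: [0.0, -0.4, -1.9]
width: 0.477
```

Emit:
{"name": "arm_command", "arguments": {
  "plan": [
    [[-0.005,0,0],[0,0,0]],
    [[-0.005,-0.03,0],[0,0,0]],
    [[-0.005,-0.07,-0.02],[0,0,0]],
    [[-0.005,-0.1,-0.05],[0,8,0]],
    [[0.01,-0.1,-0.09],[0,16,0]]
  ]
}}

```text
clock: 15.45
position: [0.5545, -0.0227, 0.2116]
ee_rot: [-1.083, 1.373, -1.38]
force: [-0.4, -1.3, -1.8]
width: 0.476
```

```bash
python3 - <<'E'
from h import *
stat(); rel((.4974,-.105,.16),-32.6)
E
```

```text
t 15.45 pos [ 0.5545 -0.0227  0.2116] phi -13.32 ydown [ 0.0078  0.0012 -1.    ] F [-0.4 -1.3 -1.8] w 0.476
[[np.float64(0.0934), np.float64(0.0511), np.float64(-0.037)], [np.float64(-0.38), np.float64(19.29), np.float64(-0.24)]] rows 2.3
```

```bash
python3 - <<'E'
from h import *
rel((.4988,-.1012,.15),-32.6)
E
```

```text
[[np.float64(0.0894), np.float64(0.0611), np.float64(-0.0366)], [np.float64(-0.38), np.float64(19.29), np.float64(-0.24)]] rows 2.3
```

Emit:
{"name": "arm_command", "arguments": {
  "plan": [
    [[0.089,0.05,-0.037],[-0.4,19.3,-0.2]],
    [[0.089,0.05,-0.037],[-0.4,19.3,-0.2]],
    [[0.089,0.055,-0.037],[-0.4,19.3,-0.2]],
    [[0.089,0.055,-0.037],[-0.4,19.3,-0.2]],
    [[0.089,0.055,-0.037],[-0.4,19.3,-0.2]]
  ]
}}

```text
clock: 15.95
position: [0.4967, -0.1009, 0.1533]
ee_rot: [-0.894, 1.615, -1.61]
force: [0.4, 1.0, -1.2]
width: 0.479
```

```bash
python3 - <<'E'
from h import *
stat(); rel((.4988,-.1012,.097),-32.6)
E
```

```text
t 15.95 pos [ 0.4967 -0.1009  0.1533] phi -32.29 ydown [-6.7e-03 -2.0e-04 -1.0e+00] F [ 0.4  1.  -1.2] w 0.479
[[np.float64(-0.0011), np.float64(0.0563), np.float64(0.0022)], [np.float64(0.32), np.float64(0.31), np.float64(0.22)]] rows 1.1
```

Emit:
{"name": "arm_command", "arguments": {
  "plan": [
    [[-0.001,0.03,0.002],[0.3,0.3,0.2]],
    [[-0.001,0.055,0.002],[0.3,0.3,0.2]],
    [[-0.001,0.056,0.002],[0.3,0.3,0.2]],
    [[-0.001,0.056,0.002],[0.3,0.3,0.2]],
    [[-0.001,0.056,0.002],[0.3,0.3,0.2]]
  ]
}}

```text
clock: 16.45
position: [0.499, -0.101, 0.0982]
ee_rot: [-0.883, 1.614, -1.615]
force: [-0.4, 0.5, -1.5]
width: 0.479
```

```bash
python3 - <<'E'
from h import *
import pickle
stat(); st=observe();p=get_image('wrist'); pickle.dump((st,p),open('w13.pkl','wb')); stat()
q=[ 0.47383705,-0.14425261,-0.56832025]
over(p,st,traypts(q),'w13a.png',(230,90,410,290),4)
rel((.4988,-.1012,.065),-32.6)
E
```

```text
t 16.45 pos [ 0.499  -0.101   0.0982] phi -32.6 ydown [ 9.e-04 -2.e-04 -1.e+00] F [-0.4  0.5 -1.5] w 0.479
t 16.5 pos [ 0.4989 -0.101   0.0982] phi -32.62 ydown [ 1.1e-03 -1.0e-04 -1.0e+00] F [-0.2 -0.3 -2.3] w 0.479
[[np.float64(0.0002), np.float64(0.0332), np.float64(-0.0001)], [np.float64(-0.06), np.float64(-0.02), np.float64(-0.03)]] rows 0.7
```

View pics/w13a.png

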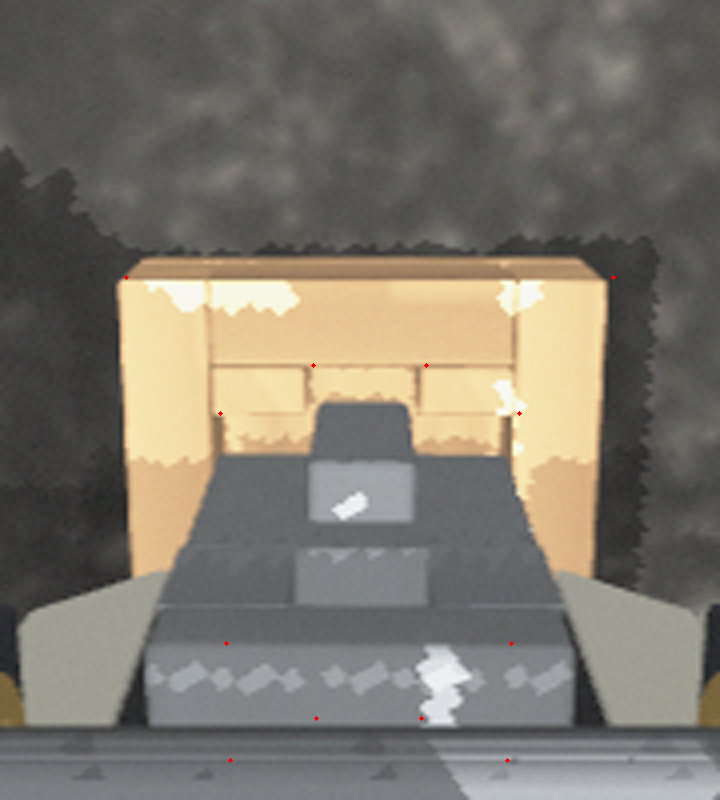

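```bash
python3 - <<'E'
from h import *
import pickle
st,p=pickle.load(open('w13.pkl','rb'))
M=R.from_rotvec(st['ee_rot']).as_matrix()
def tl(x,y,z):
    X=onz(p,(230+x/4,90+y/4),z,st); return (M.T@(X-st['position'])*1000).round(2)
print('tray edges',[tl(x,y,.026) for x,y in [(119,280),(607,280),(131,550),(596,550)]],'notch',tl(307,390,.026),tl(418,390,.026),'ledge',tl(260,414,.026),'back',tl(360,366,.026))
h=st['position'][2]-.0585
print('boss front bottom',tl(217,456,h),tl(507,456,h),'rib',tl(314,403,h),tl(410,403,h))
E
```

```text
tray edges [array([-37.58,  72.19, -37.29]), array([-37.66,  72.25,  38.92]), array([  7.29,  72.17, -37.41]), array([ 7.25, 72.24, 39.38])] notch [-19.93  72.21  -8.11] [-19.94  72.22   9.62] ledge [-15.96  72.2  -15.69] back [-23.86  72.22   0.35]
boss front bottom [-13.03  58.49 -21.3 ] [-13.06  58.52  22.59] rib [-21.32  58.5   -6.56] [-21.33  58.51   7.81]
```

Emit:
{"name": "arm_command", "arguments": {
  "plan": [
    [[-0.0007,0.004,0],[0,0,0]],
    [[-0.0007,0.012,0],[0,0,0]],
    [[-0.0007,0.018,0],[0,0,0]],
    [[-0.0007,0.023,0],[0,0,0]],
    [[-0.0007,0.023,0],[0,0,0]]
  ]
}}

```text
clock: 17.0
position: [0.4975, -0.1004, 0.0731]
ee_rot: [-0.886, 1.617, -1.615]
force: [-0.5, 0.3, -2.0]
width: 0.478
```

Emit:
{"name": "arm_command", "arguments": {
  "plan": [
    [[0,0.004,0],[0,0,0]],
    [[0,0.008,0],[0,0,0]],
    [[0,0.01,0],[0,0,0]],
    [[0,0.011,0],[0,0,0]],
    [[0,0.011,0],[0,0,0]]
  ]
}}

```text
clock: 17.5
position: [0.4985, -0.1006, 0.0643]
ee_rot: [-0.882, 1.617, -1.615]
force: [-6.9, 2.3, 25.7]
width: 0.476
```

Emit:
{"name": "arm_command", "arguments": {
  "plan": [
    [[0,-0.0018,0],[0,0,0]],
    [[0,-0.0018,0],[0,0,0]],
    [[0,-0.0018,0],[0,0,0]],
    [[0,-0.0018,0],[0,0,0]],
    [[0,-0.0018,0],[0,0,0]]
  ],
  "fingers": -0.5
}}

```text
clock: 18.0
position: [0.498, -0.1005, 0.0645]
ee_rot: [-0.885, 1.616, -1.615]
force: [0.1, 0.2, -0.6]
width: 0.746
```

Emit:
{"name": "arm_command", "arguments": {
  "plan": [
    [[0,0,0],[0,0,0]],
    [[0,-0.03,0],[0,0,0]],
    [[0,-0.08,0],[0,0,0]],
    [[0,-0.13,0],[0,0,0]],
    [[0,-0.18,0],[0,0,0]]
  ]
}}

```text
clock: 18.5
position: [0.4977, -0.1007, 0.2464]
ee_rot: [-0.885, 1.617, -1.616]
force: [2.1, 1.1, -0.4]
width: 0.75
```

```bash
python3 - <<'E'
from h import *
import pickle
stat(); st=observe();p=get_image('wrist'); save(p,'w14.png'); pickle.dump((st,p),open('w14.pkl','wb'))
t=get_image('top'); save(t,'top14.png',(230,100,490,300),3)
stat()
E
```

```text
t 18.5 pos [ 0.4977 -0.1007  0.2464] phi -32.71 ydown [-2.e-03 -4.e-04 -1.e+00] F [ 2.1  1.1 -0.4] w 0.75
t 18.6 pos [ 0.5012 -0.1019  0.2503] phi -32.7 ydown [ 0.0082 -0.     -1.    ] F [ 0.1 -0.  -0.8] w 0.752
```

View pics/w14.png

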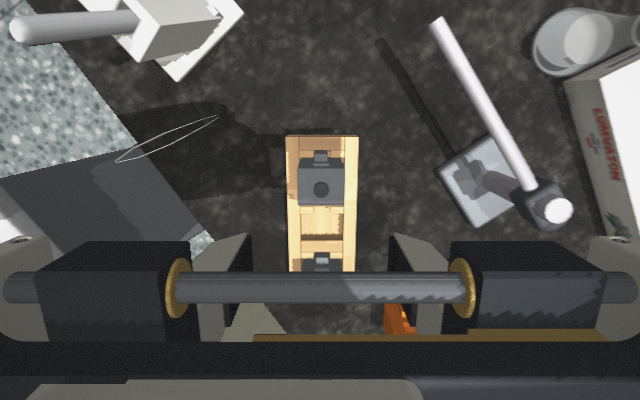

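View pics/top14.png

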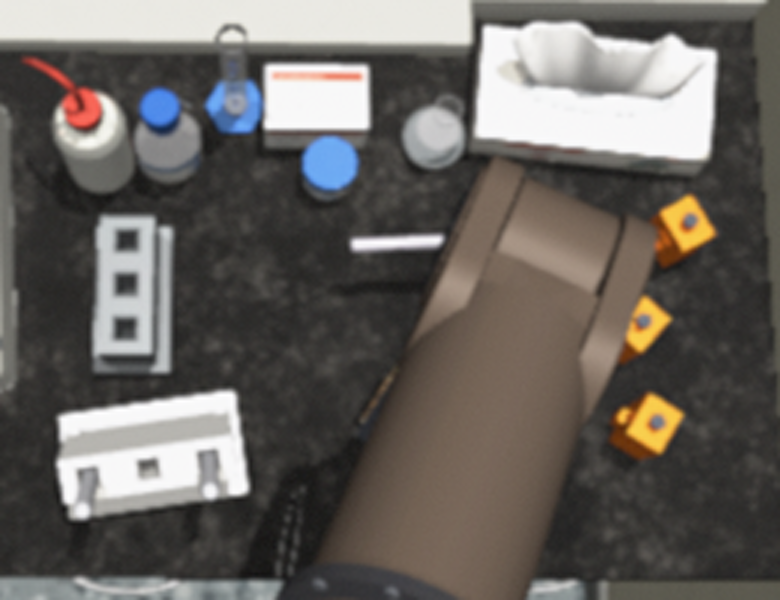

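```bash
python3 - <<'E'
from h import *
st=observe();print(st['joints'].round(2))
t=get_image('top')
for nm,x,y,z in [('wash top',82,105,.18),('wash body',95,150,.1),('washbase',105,190,.0),('blue cap',160,108,.12),('blue base',170,178,0)]:
    print(nm,onz(t,(230+x/3,100+y/3),z).round(3))
rel((.44,.13,.38),-83)
E
```

```text
[-0.62  0.32  0.93  1.9  -0.3   1.06 -0.13]
wash top [0.745 0.204 0.18 ]
wash body [0.731 0.202 0.1  ]
washbase [0.722 0.204 0.   ]
blue cap [0.765 0.141 0.12 ]
blue base [0.735 0.139 0.   ]
[[np.float64(-0.1625), np.float64(-0.1326), np.float64(-0.1746)], [np.float64(-0.12), np.float64(50.36), np.float64(-0.26)]] rows 5.9
```

Emit:
{"name": "arm_command", "arguments": {
  "plan": [
    [[-0.163,-0.133,-0.175],[0,50,0]],
    [[-0.163,-0.133,-0.175],[0,50,0]],
    [[-0.163,-0.133,-0.175],[0,50,0]],
    [[-0.163,-0.133,-0.175],[0,50,0]],
    [[-0.163,-0.133,-0.175],[0,50,0]]
  ]
}}

```text
clock: 19.15
position: [0.4567, 0.065, 0.3385]
ee_rot: [-0.43, 1.988, -1.989]
force: [0.7, 0.9, -0.0]
width: 0.751
```

```bash
python3 - <<'E'
from h import *
stat(); print(observe()['joints'].round(2)); rel((.44,.13,.38),-83)
E
```

```text
t 19.15 pos [0.4567 0.065  0.3385] phi -65.74 ydown [-0.002 -0.001 -1.   ] F [ 0.7  0.9 -0. ] w 0.751
[-1.25  0.11  1.13  1.86 -0.1   1.24 -1.24]
[[np.float64(-0.0114), np.float64(-0.0415), np.float64(-0.0661)], [np.float64(-0.02), np.float64(17.26), np.float64(0.13)]] rows 2.0
```

Emit:
{"name": "arm_command", "arguments": {
  "plan": [
    [[-0.011,-0.041,-0.066],[0,17,0]],
    [[-0.011,-0.041,-0.066],[0,17,0]],
    [[-0.011,-0.041,-0.066],[0,17,0]],
    [[-0.011,-0.041,-0.066],[0,17,0]]
  ]
}}

```text
clock: 19.55
position: [0.4398, 0.13, 0.3795]
ee_rot: [-0.145, 2.152, -2.153]
force: [0.3, -0.7, -0.3]
width: 0.748
```

```bash
python3 - <<'E'
from h import *
import pickle
stat(); st=observe();print(st['joints'].round(2));p=get_image('wrist'); save(p,'w15.png'); pickle.dump((st,p),open('w15.pkl','wb'))
t=get_image('top'); save(t,'top15.png',(230,100,490,300),3)
for n in ['rod_1_mid','bore_1','rack','holder']:
    for d in place_of(p,n): print(n,np.round(d['point'],1),round(d['confidence'],2))
stat()
E
```

```text
t 19.55 pos [0.4398 0.13   0.3795] phi -82.32 ydown [-8.e-04 -4.e-04 -1.e+00] F [ 0.3 -0.7 -0.3] w 0.748
[-1.44  0.04  1.12  1.79 -0.04  1.33 -1.75]
rod_1_mid [349.4 166.4] 0.72
bore_1 [301.   14.7] 0.93
bore_1 [297.7  51.9] 0.87
rack [308.9 129.9] 0.8
holder [304.7  26.8] 0.63
t 19.85 pos [0.4404 0.1273 0.3794] phi -82.55 ydown [-1.1e-03 -9.0e-04 -1.0e+00] F [-0.2  0.4  0.2] w 0.749
```

View pics/w15.png

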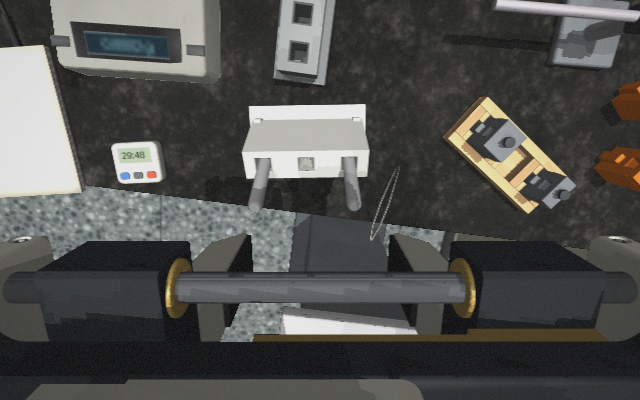

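View pics/top15.png

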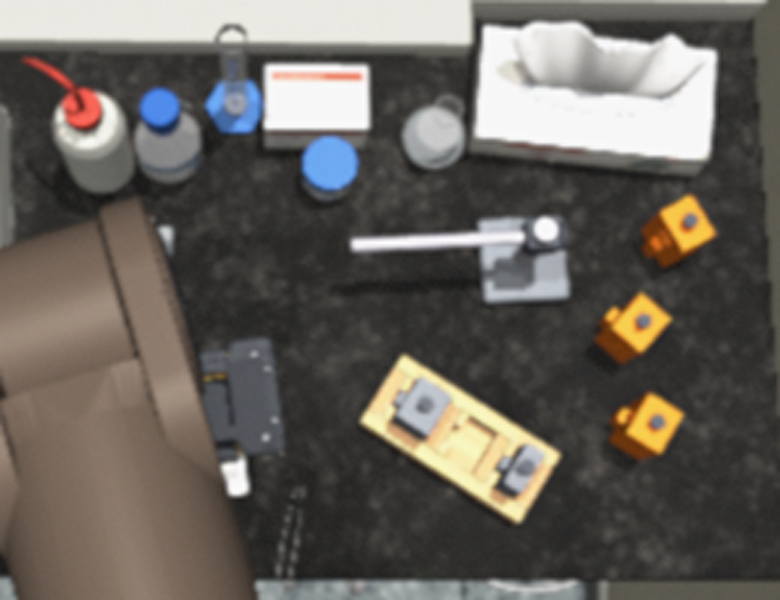

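```bash
python3 - <<'E'
from h import *
import pickle
st,p=pickle.load(open('w15.pkl','rb')); save(p,'w15a.png',(230,90,390,230),5)
E
```

```text
(no output)
```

View pics/w15a.png

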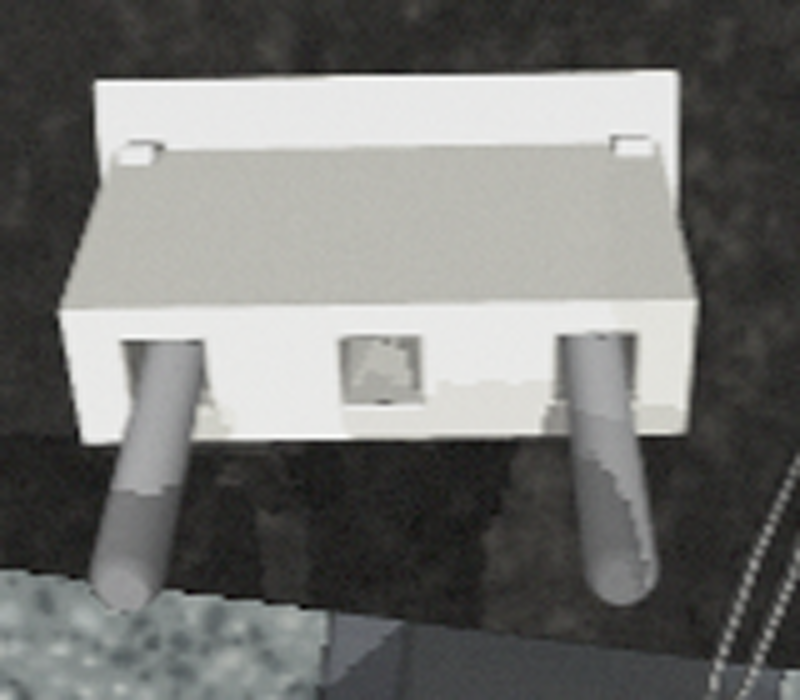

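```bash
cat > rk.py <<'E'
from h import *
a=.4
def rackpts(q,loc):
    # q: mx,my,mz,psi ; loc: list of (lx along perp-in-face, ly, lu along axis)
    mx,my,mz,ps=q
    ex=np.array([np.cos(ps),np.sin(ps),0]);ey=np.array([-np.sin(ps),np.cos(ps),0]);ez=np.array([0,0,1.])
    u=-np.sin(a)*ex+np.cos(a)*ez; f=np.cos(a)*ex+np.sin(a)*ez
    return np.array([np.array([mx,my,mz])+l[0]*f+l[1]*ey+l[2]*u for l in loc])
E
python3 - <<'E'
from rk import *
import pickle
st,p=pickle.load(open('w15.pkl','rb'))
z=lambda x,y:(230+x/5,90+y/5)
# image up=+x, image left = +y
obs=[(z(340,338),(.01,.01,0)),(z(420,336),(.01,-.01,0)),(z(425,402),(-.01,-.01,0)),(z(343,405),(-.01,.01,0)),
(z(122,341),(.01,.064,0)),(z(205,340),(.01,.044,0)),(z(557,335),(.01,-.044,0)),(z(637,333),(.01,-.064,0)),
(z(125,587),(-.001,.054,.082)),(z(622,582),(-.001,-.054,.082))]
uv=np.array([o[0] for o in obs]);L=[o[1] for o in obs]
t=get_image('top')
z3=lambda x,y:(230+x/3,100+y/3)
uvt=np.array([z3(148,468),z3(82,509),z3(210,491)]);Lt=[(0,0,-.002),(-.001,.054,.08),(-.001,-.054,.08)]
for wt in (0,.7):
    f=lambda q:np.concatenate([(proj(p,rackpts(q,L),st)-uv).ravel(),wt*(proj(t,rackpts(q,Lt))-uvt).ravel()])
    o=least_squares(f,[.43,.15,.1,.12],loss='soft_l1')
    print(o.x.round(4),np.degrees(o.x[3]).round(2)); print(f(o.x).reshape(-1,2).round(1).tolist())
    q=o.x
    print('tips',rackpts(q,[(-.001,.054,.082),(-.001,-.054,.082)]).round(4).tolist(),'mouths',rackpts(q,[(0,.054,0),(0,-.054,0)]).round(4).tolist())
E
```

```text
[0.4356 0.1451 0.0933 0.1496] 8.57
[[0.1, 0.0], [0.1, 0.2], [-0.5, 0.3], [0.3, -0.0], [0.4, 0.0], [-0.2, 0.0], [-0.0, -0.0], [0.0, 0.2], [-0.5, -0.1], [0.3, -0.5], [0.0, 0.0], [0.0, 0.0], [0.0, -0.0]]
tips [[0.395, 0.1936, 0.1684], [0.4111, 0.0868, 0.1684]] mouths [[0.4275, 0.1985, 0.0933], [0.4436, 0.0917, 0.0933]]
[0.4356 0.1452 0.0934 0.149 ] 8.54
[[0.0, 0.0], [0.1, 0.2], [-0.6, 0.3], [0.2, -0.0], [0.3, 0.0], [-0.3, -0.0], [-0.0, 0.0], [0.0, 0.2], [-0.6, -0.1], [0.3, -0.5], [0.5, 0.1], [0.3, 0.0], [0.4, -0.2]]
tips [[0.3951, 0.1937, 0.1685], [0.4111, 0.0869, 0.1685]] mouths [[0.4276, 0.1986, 0.0934], [0.4436, 0.0918, 0.0934]]
```

```bash
cat >> rk.py <<'E'
QR=np.array([0.4356,0.1451,0.0933,0.149])
def rodR(psi=.149,a=.4,sg=-1):
    ex=np.array([np.cos(psi),np.sin(psi),0]);ey=np.array([-np.sin(psi),np.cos(psi),0])
    u=-np.sin(a)*ex+np.cos(a)*np.array([0,0,1.]);y=-u;z=sg*ey;return np.c_[np.cross(y,z),y,z],u
E
python3 - <<'E'
from rk import *
M,u=rodR()
print(u)
tip=np.array([.4111,.0869,.1685]); g=tip-.033*u
stat();print('g',g, 'pre',g+.09*u)
rel(g+.09*u,R1=M)
E
```

```text
[-0.3851036  -0.05780888  0.92106099]
t 19.9 pos [0.4404 0.1274 0.3795] phi -82.54 ydown [-9.e-04 -7.e-04 -1.e+00] F [-0.5  0.5 -0.5] w 0.749
g [0.42380842 0.08880769 0.13810499] pre [0.3891491  0.08360489 0.22100048]
[[np.float64(0.0564), np.float64(0.1586), np.float64(0.0367)], [np.float64(-0.25), np.float64(-1.06), np.float64(22.97)]] rows 3.4
```

Emit:
{"name": "arm_command", "arguments": {
  "plan": [
    [[0.056,0.05,0.037],[-0.2,-1,8]],
    [[0.056,0.1,0.037],[-0.2,-1,16]],
    [[0.056,0.158,0.037],[-0.2,-1,23]],
    [[0.056,0.158,0.037],[-0.2,-1,23]],
    [[0.056,0.158,0.037],[-0.2,-1,23]]
  ]
}}

```text
clock: 20.4
position: [0.3811, 0.0799, 0.2144]
ee_rot: [0.237, 1.971, -1.918]
force: [0.1, -1.0, -0.3]
width: 0.747
```

```bash
python3 - <<'E'
from rk import *
import pickle
M,u=rodR()
tip=np.array([.4111,.0869,.1685]); g=tip-.033*u
stat();st=observe();print(st['joints'].round(2));p=get_image('wrist'); save(p,'w16.png'); pickle.dump((st,p),open('w16.pkl','wb'))
rel(g+.09*u,R1=M)
E
```

```text
t 20.4 pos [0.3811 0.0799 0.2144] phi -81.33 ydown [ 0.3773  0.0549 -0.9245] F [ 0.1 -1.  -0.3] w 0.747
[-1.32 -0.27  0.73  2.47  0.63  0.6  -2.47]
[[np.float64(-0.0074), np.float64(-0.0025), np.float64(-0.0022)], [np.float64(-0.17), np.float64(0.11), np.float64(0.42)]] rows 0.2
```

View pics/w16.png

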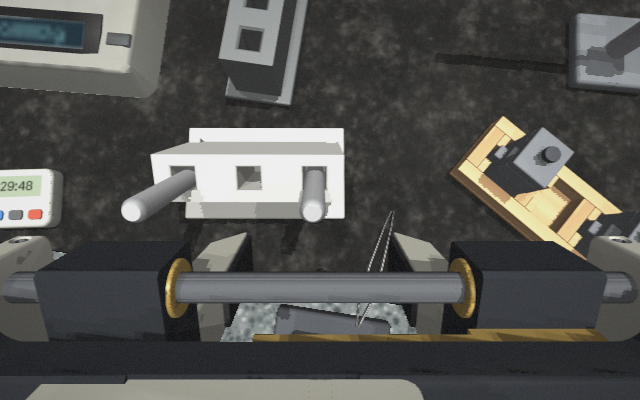

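```bash
python3 - <<'E'
from rk import *
import pickle
st,p=pickle.load(open('w16.pkl','rb'))
X=rackpts(QR,[(-.001,-.054,.082),(-.001,.054,.082)]+[(sx*.01,oy+sy*.01,0) for oy in (0,-.054) for sx in(-1,1) for sy in (-1,1)])
print(proj(p,X,st).round(1).tolist())
over(p,st,X,'w16a.png',(110,120,360,240),3)
stat()
M,u=rodR();tip=np.array([.4111,.0869,.1685]); g=tip-.033*u
rel(g,R1=M)
E
```

```text
[[314.2, 211.7], [132.6, 211.0], [262.8, 190.7], [238.9, 190.6], [261.8, 167.1], [237.4, 167.0], [327.5, 191.0], [303.5, 190.9], [327.8, 167.4], [303.3, 167.3]]
t 20.45 pos [0.3836 0.0806 0.2159] phi -81.42 ydown [ 0.3789  0.0538 -0.9239] F [-1.4 -0.5 -1.4] w 0.753
[[np.float64(-0.0081), np.float64(0.0875), np.float64(-0.0024)], [np.float64(-0.17), np.float64(0.11), np.float64(0.42)]] rows 1.8
```

View pics/w16a.png

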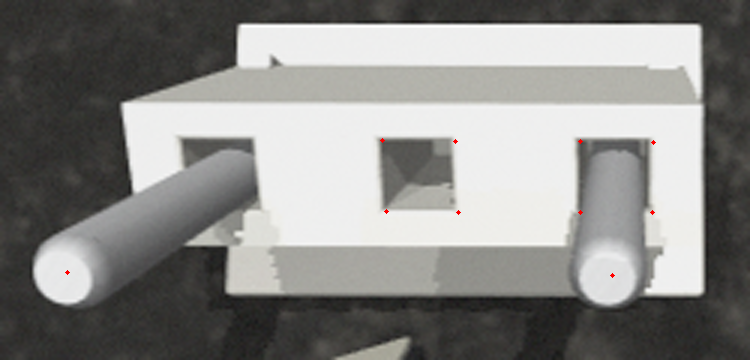

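Emit:
{"name": "arm_command", "arguments": {
  "plan": [
    [[-0.008,0.01,-0.0024],[-0.2,0,0.4]],
    [[-0.008,0.04,-0.0024],[-0.2,0,0.4]],
    [[-0.008,0.07,-0.0024],[-0.2,0,0.4]],
    [[-0.008,0.087,-0.0024],[-0.2,0,0.4]],
    [[-0.008,0.087,-0.0024],[-0.2,0,0.4]]
  ]
}}

```text
clock: 20.95
position: [0.4283, 0.0972, 0.1503]
ee_rot: [0.247, 1.975, -1.894]
force: [0.0, 1.7, 0.2]
width: 0.748
```

```bash
python3 - <<'E'
from rk import *
import pickle
st=observe();stat();p=get_image('wrist'); save(p,'w17.png')
M,u=rodR();tip=np.array([.4111,.0869,.1685]); g=tip-.033*u
rel(g,R1=M)
E
```

```text
t 20.95 pos [0.4283 0.0972 0.1503] phi -80.98 ydown [ 0.389   0.07   -0.9186] F [0.  1.7 0.2] w 0.748
[[np.float64(0.0101), np.float64(0.0075), np.float64(0.0064)], [np.float64(0.53), np.float64(0.15), np.float64(-0.34)]] rows 0.3
```

View pics/w17.png

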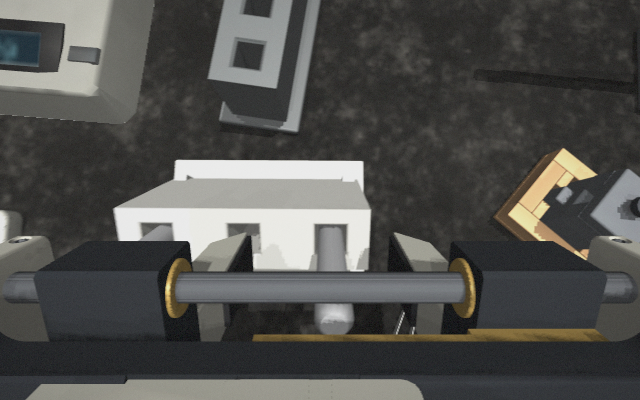

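Emit:
{"name": "arm_command", "arguments": {
  "plan": [
    [[0.01,0.0075,0.0064],[0.5,0,-0.3]],
    [[0.01,0.0075,0.0064],[0.5,0,-0.3]],
    [[0.01,0.0075,0.0064],[0.5,0,-0.3]]
  ]
}}

```text
clock: 21.3
position: [0.4216, 0.089, 0.1398]
ee_rot: [0.245, 1.972, -1.908]
force: [0.6, 0.1, 1.1]
width: 0.749
```

```bash
python3 - <<'E'
from rk import *
import pickle
st=observe();stat();print(st['joints'].round(2))
M,u=rodR();tip=np.array([.4111,.0869,.1685]); g=tip-.033*u
rel(g,R1=M)
E
```

```text
t 21.3 pos [0.4216 0.089  0.1398] phi -81.3 ydown [ 0.3838  0.0608 -0.9214] F [0.6 0.1 1.1] w 0.749
[-1.09  0.13  0.77  2.51 -0.12  0.15 -1.64]
[[np.float64(-0.0014), np.float64(0.0024), np.float64(0.0005)], [np.float64(0.18), np.float64(0.1), np.float64(0.05)]] rows 0.1
```

Emit:
{"name": "arm_command", "arguments": {
  "plan": [
    [[0,0,0],[0,0,0]],
    [[0,0,0],[0,0,0]],
    [[0,0,0],[0,0,0]],
    [[0,0,0],[0,0,0]],
    [[0,0,0],[0,0,0]]
  ],
  "fingers": 1,
  "squeeze": 30
}}

```text
clock: 21.8
position: [0.4207, 0.089, 0.139]
ee_rot: [0.244, 1.972, -1.908]
force: [-0.1, -0.4, -0.1]
width: 0.364
```

Emit:
{"name": "arm_command", "arguments": {
  "plan": [
    [[0,0,0],[0,0,0]],
    [[0,0,0],[0,0,0]],
    [[0,0,0],[0,0,0]],
    [[0,0,0],[0,0,0]],
    [[0,0,0],[0,0,0]]
  ]
}}

```text
clock: 22.3
position: [0.4207, 0.0888, 0.1389]
ee_rot: [0.244, 1.972, -1.909]
force: [0.8, 0.3, -0.9]
width: 0.17
```

```bash
python3 - <<'E'
from rk import *
st=observe();stat();p=get_image('wrist'); save(p,'w18.png'); print(st['joints'].round(2))
E
```

```text
t 22.3 pos [0.4207 0.0888 0.1389] phi -81.29 ydown [ 0.3831  0.0604 -0.9217] F [ 0.8  0.3 -0.9] w 0.17
[-1.09  0.13  0.77  2.52 -0.13  0.14 -1.64]
```

View pics/w18.png

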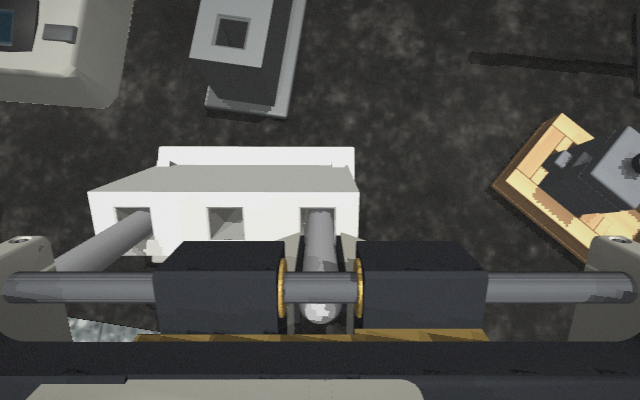

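Emit:
{"name": "arm_command", "arguments": {
  "plan": [
    [[0,-0.005,0],[0,0,0]],
    [[0,-0.01,0],[0,0,0]],
    [[0,-0.015,0],[0,0,0]],
    [[0,-0.02,0],[0,0,0]],
    [[0,-0.025,0],[0,0,0]]
  ]
}}

```text
clock: 22.85
position: [0.4111, 0.087, 0.162]
ee_rot: [0.244, 1.972, -1.91]
force: [-0.1, -0.5, 0.5]
width: 0.167
```

```bash
python3 - <<'E'
from rk import *
st=observe();stat(); print(st['joints'].round(2))
M,u=rodR()
d=st['position']-np.array([0.4207,0.0888,0.1389]); print('along',d@u,'lat',(d-(d@u)*u).round(4))
rel(np.array([0.4207,0.0888,0.1389])+.07*u,R1=M)
E
```

```text
t 22.85 pos [0.4111 0.087  0.162 ] phi -81.31 ydown [ 0.3831  0.0597 -0.9218] F [-0.1 -0.5  0.5] w 0.167
[-1.49 -0.    1.14  2.52  0.31  0.25 -2.05]
along 0.025043691540900376 lat [ 0.     -0.0003 -0.    ]
[[np.float64(0.0001), np.float64(-0.045), np.float64(-0.0004)], [np.float64(0.13), np.float64(0.11), np.float64(0.11)]] rows 0.9
```

Emit:
{"name": "arm_command", "arguments": {
  "plan": [
    [[0,-0.006,0],[0,0,0]],
    [[0,-0.012,0],[0,0,0]],
    [[0,-0.018,0],[0,0,0]],
    [[0,-0.024,0],[0,0,0]],
    [[0,-0.03,0],[0,0,0]]
  ]
}}

```text
clock: 23.35
position: [0.3993, 0.0853, 0.1897]
ee_rot: [0.244, 1.972, -1.909]
force: [-0.7, -0.3, -0.8]
width: 0.17
```

```bash
python3 - <<'E'
from rk import *
st=observe();stat(); print(st['joints'].round(2))
M,u=rodR()
d=st['position']-np.array([0.4207,0.0888,0.1389]); print('along',d@u,'lat',(d-(d@u)*u).round(4))
E
```

```text
t 23.35 pos [0.3993 0.0853 0.1897] phi -81.29 ydown [ 0.383   0.0605 -0.9218] F [-0.7 -0.3 -0.8] w 0.17
[-1.41 -0.17  0.91  2.49  0.63  0.45 -2.43]
along 0.055268331366332475 lat [-0.0001 -0.0003 -0.0001]
```

Emit:
{"name": "arm_command", "arguments": {
  "plan": [
    [[0,-0.006,0],[0,0,0]],
    [[0,-0.012,0],[0,0,0]],
    [[0,-0.018,0],[0,0,0]],
    [[0,-0.024,0],[0,0,0]],
    [[0,-0.029,0],[0,0,0]]
  ]
}}

```text
clock: 23.85
position: [0.3882, 0.0835, 0.2164]
ee_rot: [0.244, 1.972, -1.909]
force: [-1.0, 0.4, -0.9]
width: 0.17
```

```bash
python3 - <<'E'
from rk import *
st=observe();stat(); print(st['joints'].round(2))
M,u=rodR()
d=st['position']-np.array([0.4207,0.0888,0.1389]); print('along',d@u,'lat',(d-(d@u)*u).round(4))
p=get_image('wrist'); save(p,'w19.png')
E
```

```text
t 23.85 pos [0.3882 0.0835 0.2164] phi -81.29 ydown [ 0.3828  0.0605 -0.9218] F [-1.   0.4 -0.9] w 0.17
[-1.37 -0.27  0.78  2.46  0.65  0.6  -2.49]
along 0.08423460994223336 lat [-0.0001 -0.0004 -0.0001]
```

View pics/w19.png

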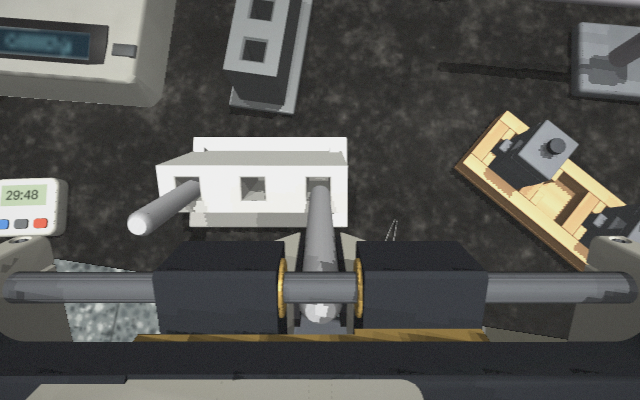

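```bash
python3 - <<'E'
from rk import *
M,u=rodR(); st=observe()
rel(st['position']+.03*u+np.array([0,0,.04]),R1=M)
rel((.44,.12,.33),-81.5)
E
```

```text
[[np.float64(-0.0155), np.float64(-0.0669), np.float64(-0.0002)], [np.float64(0.19), np.float64(0.09), np.float64(0.1)]] rows 1.4
[[np.float64(-0.0961), np.float64(-0.0822), np.float64(-0.0285)], [np.float64(0.18), np.float64(0.17), np.float64(-22.82)]] rows 2.7
```

Emit:
{"name": "arm_command", "arguments": {
  "plan": [
    [[0,-0.015,0],[0,0,0]],
    [[-0.007,-0.035,0],[0,0,0]],
    [[-0.0155,-0.067,0],[0,0,0]],
    [[-0.05,-0.075,-0.015],[0.2,0.2,-8]],
    [[-0.075,-0.08,-0.025],[0.2,0.2,-16]]
  ]
}}

```text
clock: 24.4
position: [0.4188, 0.1121, 0.3173]
ee_rot: [-0.007, 2.092, -2.057]
force: [2.0, -1.3, -4.3]
width: 0.168
```

```bash
python3 - <<'E'
from rk import *
st=observe();stat(); print(st['joints'].round(2))
rel((.46,.13,.33),-81.5)
E
```

```text
t 24.4 pos [0.4188 0.1121 0.3173] phi -81.38 ydown [ 0.1409  0.0273 -0.9896] F [ 2.  -1.3 -4.3] w 0.168
[-1.54 -0.2   1.01  2.05  0.24  1.07 -2.05]
[[np.float64(-0.0448), np.float64(-0.0063), np.float64(-0.0116)], [np.float64(0.35), np.float64(0.1), np.float64(-8.24)]] rows 1.0
```

Emit:
{"name": "arm_command", "arguments": {
  "plan": [
    [[-0.045,-0.006,-0.012],[0.3,0,-8.2]],
    [[-0.045,-0.006,-0.012],[0.3,0,-8.2]],
    [[-0.045,-0.006,-0.012],[0.3,0,-8.2]],
    [[-0.045,-0.006,-0.012],[0.3,0,-8.2]]
  ]
}}

```text
clock: 24.8
position: [0.4618, 0.1298, 0.3263]
ee_rot: [-0.155, 2.13, -2.159]
force: [0.2, -0.7, -1.6]
width: 0.166
```

```bash
python3 - <<'E'
from rk import *
import pickle
st=observe();stat();p=get_image('wrist'); save(p,'w20.png'); pickle.dump((st,p),open('w20.pkl','wb'))
for d in place_of(p,'bore_1'): print(np.round(d['point'],1),round(d['confidence'],2),onz(p,d['point'],.075,st).round(4))
stat()
E
```

```text
t 24.8 pos [0.4618 0.1298 0.3263] phi -81.62 ydown [ 0.0031 -0.0135 -0.9999] F [ 0.2 -0.7 -1.6] w 0.166
[296.4  22.7] 0.86 [0.6106 0.1718 0.075 ]
[292.   69.2] 0.63 [0.5649 0.1706 0.075 ]
t 24.9 pos [0.4593 0.1277 0.3259] phi -81.75 ydown [ 4.000e-04 -1.160e-02 -9.999e-01] F [-0.2 -0.4 -1.3] w 0.171
```

View pics/w20.png

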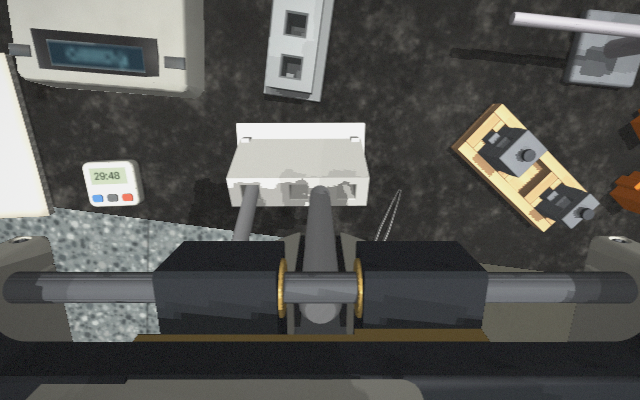

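```bash
cat >> h.py <<'E'
def tp(p,X):
    M=np.linalg.inv(np.array(p['mount']));X=np.atleast_2d(X);c=X@M[:3,:3].T+M[:3,3]
    q=np.c_[c[:,0],-c[:,1],-c[:,2]]@np.array(p['camera_matrix']).T;return q[:,:2]/q[:,2:]
def tray_(p,uv,y):
    """tool-frame point on pixel ray at tool y"""
    d=np.linalg.inv(p['camera_matrix'])@np.array([uv[0],uv[1],1.]);d=np.array([d[0],-d[1],-d[2]]);T=np.array(p['mount'])
    d=T[:3,:3]@d;o=T[:3,3];return o+d*(y-o[1])/d[1]
E
python3 - <<'E'
from h import *
import pickle
st,p=pickle.load(open('w20.pkl','rb'))
save(p,'w20a.png',(260,170,380,330),4); save(p,'w20b.png',(240,0,360,120),5)
for s in (.03,.06,.129): print(s,tp(p,[[-.008,s,0],[0,s,-.008],[0,s,.008],[.008,s,0]]).round(1).tolist())
E
```

```text
0.03 [[317.9, 229.6], [302.9, 243.6], [332.8, 243.6], [317.9, 257.3]]
0.06 [[318.1, 212.1], [305.2, 224.3], [331.0, 224.3], [318.1, 236.4]]
0.129 [[318.4, 185.7], [308.6, 195.3], [328.2, 195.3], [318.4, 204.7]]
```

View pics/w20a.png

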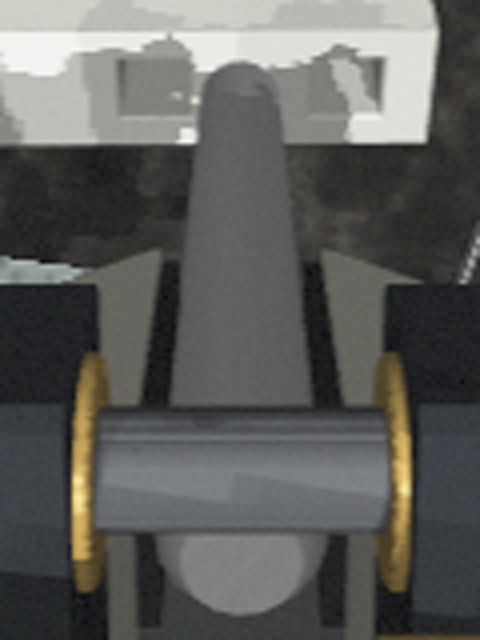

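View pics/w20b.png

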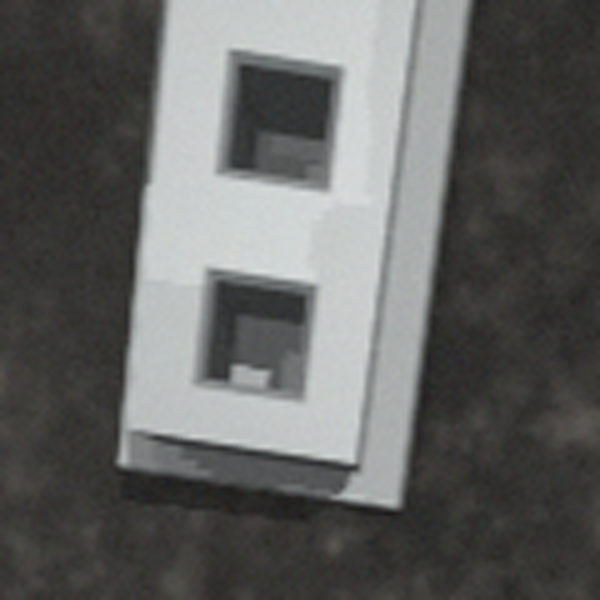

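```bash
python3 - <<'E'
from h import *
import pickle
st,p=pickle.load(open('w20.pkl','rb'))
z=lambda x,y:(240+x/5,y/5)
uv=[z(208,269),z(317,287),z(303,400),z(193,381),z(232,50),z(343,67),z(328,190),z(217,170)]
L=[(-.042+.01,.01,.075),(-.042+.01,-.01,.075),(-.052,-.01,.075),(-.052,.01,.075),(.01,.01,.075),(.01,-.01,.075),(-.01,-.01,.075),(-.01,.01,.075)]
q,r=fitpose([(p,st,uv,L)],[.6,.17,0],None); print(q.round(4),np.degrees(q[2]).round(2),r.round(1).tolist())
print([loc(q,(d,0,.075)).round(4).tolist() for d in (-.042,0,.042)])
print('tip',tp(p,[[0,-.031,0]]).round(1),'obs',260+242/4,170+575/4)
print('rod bottom tool pt', tray_(p,(320,195.3),.129).round(4))
E
```

```text
[0.6093 0.1722 0.0128] 0.74 [[1.4, 1.5], [-1.7, 0.7], [-1.1, -2.3], [2.5, -1.1], [0.9, 2.0], [-2.0, 1.5], [-1.4, -2.2], [1.9, -1.0]]
[[0.5673, 0.1717, 0.075], [0.6093, 0.1722, 0.075], [0.6513, 0.1727, 0.075]]
tip [[317.2 310.8]] obs 320.5 313.75
rod bottom tool pt [0.     0.129  0.0013]
```

```bash
python3 - <<'E'
from h import *
stat();print(observe()['joints'].round(2));rel((.6091,.1735,.30),-81.5);rel((.6091,.1735,.23),-81.5)
E
```

```text
t 24.9 pos [0.4593 0.1277 0.3259] phi -81.75 ydown [ 4.000e-04 -1.160e-02 -9.999e-01] F [-0.2 -0.4 -1.3] w 0.171
[-1.37  0.2   1.2   1.85 -0.19  1.22 -1.55]
[[np.float64(-0.1548), np.float64(0.0254), np.float64(-0.0241)], [np.float64(-0.66), np.float64(-0.25), np.float64(0.07)]] rows 3.2
[[np.float64(-0.1549), np.float64(0.0954), np.float64(-0.0249)], [np.float64(-0.66), np.float64(-0.25), np.float64(0.07)]] rows 3.7
```

Emit:
{"name": "arm_command", "arguments": {
  "plan": [
    [[-0.05,0.01,-0.008],[-0.6,0,0]],
    [[-0.1,0.02,-0.016],[-0.6,0,0]],
    [[-0.14,0.04,-0.022],[-0.6,0,0]],
    [[-0.155,0.08,-0.025],[-0.6,0,0]],
    [[-0.155,0.09,-0.025],[-0.6,0,0]]
  ]
}}

```text
clock: 25.4
position: [0.6079, 0.1753, 0.2324]
ee_rot: [-0.162, 2.149, -2.148]
force: [0.1, 1.4, -1.2]
width: 0.166
```

Emit:
{"name": "arm_command", "arguments": {
  "plan": [
    [[0,0,0],[0,0,0]],
    [[0,0,0],[0,0,0]],
    [[0,0,0],[0,0,0]]
  ]
}}

```text
clock: 25.7
position: [0.609, 0.1748, 0.2387]
ee_rot: [-0.154, 2.149, -2.141]
force: [-0.4, 0.6, -1.1]
width: 0.167
```

```bash
python3 - <<'E'
from h import *
import pickle
stat();st=observe();print(st['joints'].round(2));p=get_image('wrist'); save(p,'w21.png');save(p,'w21a.png',(240,120,400,260),5); pickle.dump((st,p),open('w21.pkl','wb'))
rel((.6091,.1735,.23),-81.5); rel((.6091,.1735,.15),-81.5)
E
```

```text
t 25.7 pos [0.609  0.1748 0.2387] phi -81.67 ydown [ 0.0018  0.0037 -1.    ] F [-0.4  0.6 -1.1] w 0.167
[-0.97  0.61  0.98  1.62 -0.54  1.21 -1.29]
[[np.float64(0.0003), np.float64(0.0085), np.float64(0.0015)], [np.float64(0.2), np.float64(-0.15), np.float64(-0.13)]] rows 0.2
[[np.float64(0.0004), np.float64(0.0885), np.float64(0.0018)], [np.float64(0.2), np.float64(-0.15), np.float64(-0.13)]] rows 1.8
```

View pics/w21.png

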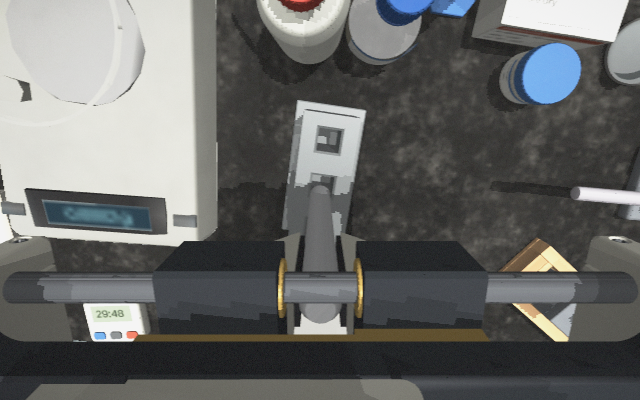

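View pics/w21a.png

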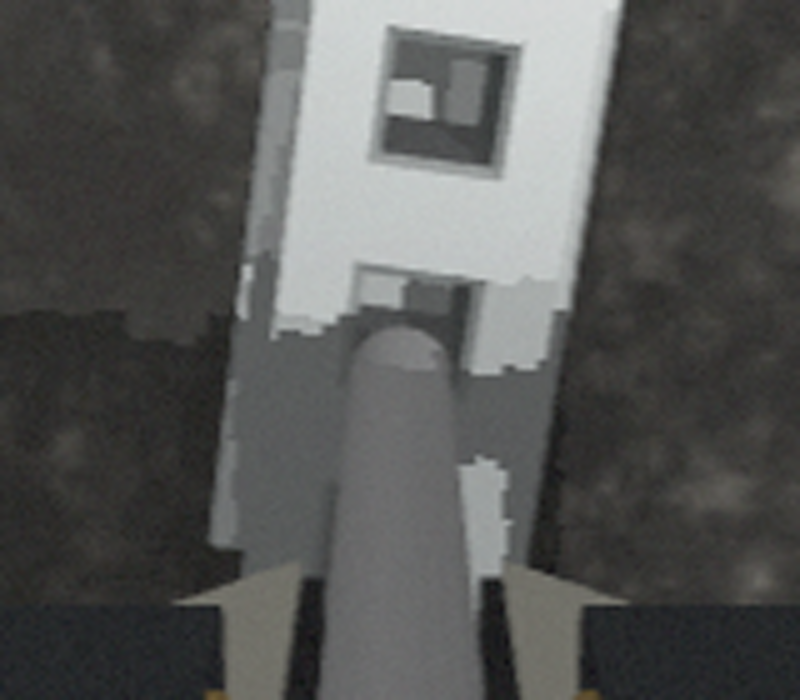

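```bash
python3 - <<'E'
from h import *
import pickle
st,p=pickle.load(open('w21.pkl','rb'))
z=lambda x,y:(240+x/5,120+y/5)
M=R.from_rotvec(st['ee_rot']).as_matrix()
far=[onz(p,z(*c),.075,st) for c in [(389,25),(523,45),(502,178),(372,158)]]
mid=[onz(p,z(*c),.075,st) for c in [(357,264),(483,283)]]
T=lambda X:(M.T@(X-st['position'])*1000).round(2)
for X in far: print('far',X.round(4),T(X))
fc=np.mean(far,0);print('farC',fc.round(4))
for X in mid: print('mid',X.round(4),T(X))
d=(np.array(far[0])+far[1]-far[2]-far[3]);print('yaw from edges',np.degrees(np.arctan2(d[1],d[0])))
d/=np.linalg.norm(d); mc=fc-.042*d; print('midC',mc.round(4),T(mc))
d2=(far[0]+far[1]-mid[0]-mid[1])/2; print(np.linalg.norm(d2),np.degrees(np.arctan2(d2[1],d2[0])), 'midC2',(fc-d2).round(4),T(fc-d2))
print('rod bottom', (tray_(p,(240+401/5,120+375/5),.129)*1000).round(2), 'front edge',(tray_(p,(240+401/5,120+327/5),.129)*1000).round(2))
E
```

```text
far [0.6627 0.1839 0.075 ] [-54.07 163.85  -0.66]
far [0.6628 0.1602 0.075 ] [-50.68 163.76  22.78]
far [0.6392 0.1601 0.075 ] [-27.34 163.72  19.52]
far [0.6394 0.1836 0.075 ] [-30.88 163.81  -3.7 ]
farC [0.651 0.172 0.075]
mid [0.62   0.1835 0.075 ] [-11.68 163.77  -6.47]
mid [0.6198 0.1604 0.075 ] [ -8.21 163.69  16.4 ]
yaw from edges 0.6253401025014794
midC [0.609  0.1715 0.075 ] [  0.88 163.71   3.85]
0.04286865275547505 0.1605898854730119 midC2 [0.6082 0.1718 0.075 ] [  1.69 163.71   3.39]
rod bottom [ -0.24 129.     1.44] front edge [ -8.29 129.     1.42]
```

Emit:
{"name": "arm_command", "arguments": {
  "plan": [
    [[0.001,0,0.0021],[0.2,0,0]],
    [[0.001,0.01,0.0021],[0.2,0,0]],
    [[0.001,0.02,0.0021],[0.2,0,0]],
    [[0.001,0.028,0.0021],[0.2,0,0]],
    [[0.001,0.028,0.0021],[0.2,0,0]]
  ]
}}

```text
clock: 26.25
position: [0.6075, 0.1728, 0.2063]
ee_rot: [-0.16, 2.145, -2.15]
force: [-0.6, 0.4, -1.3]
width: 0.17
```

```bash
python3 - <<'E'
from h import *
import pickle
stat();st=observe();p=get_image('wrist'); save(p,'w22a.png',(240,120,400,260),5); pickle.dump((st,p),open('w22.pkl','wb'));stat()
E
```

```text
t 26.25 pos [0.6075 0.1728 0.2063] phi -81.66 ydown [-0.003  -0.0025 -1.    ] F [-0.6  0.4 -1.3] w 0.17
t 26.3 pos [0.6079 0.1726 0.2072] phi -81.67 ydown [-0.002  -0.0024 -1.    ] F [-0.3 -0.2 -1.4] w 0.168
```

View pics/w22a.png

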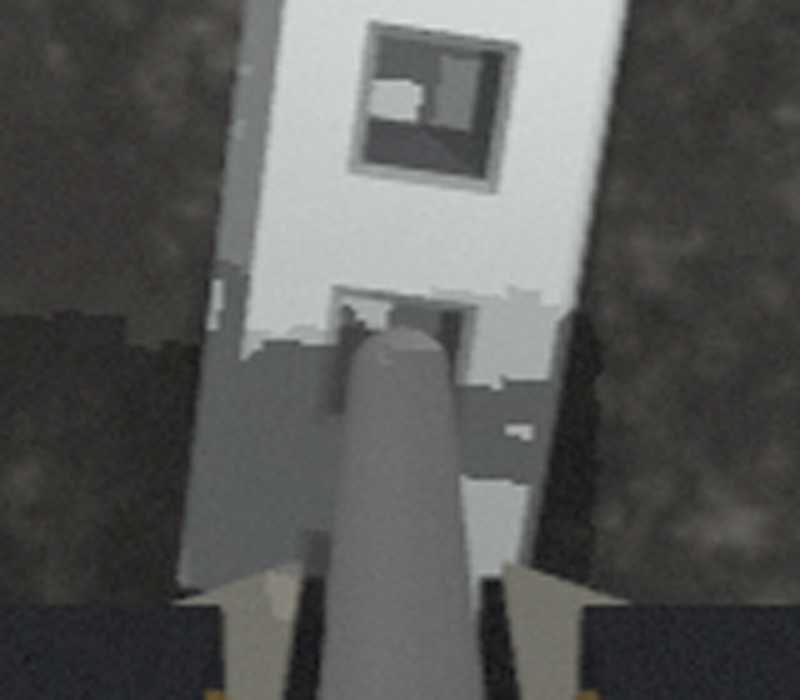

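Emit:
{"name": "arm_command", "arguments": {
  "plan": [
    [[-0.001,0,-0.001],[0,0,0]],
    [[-0.001,0.005,-0.001],[0,0,0]],
    [[-0.001,0.01,-0.001],[0,0,0]],
    [[-0.001,0.016,-0.001],[0,0,0]],
    [[-0.001,0.022,-0.001],[0,0,0]]
  ]
}}

```text
clock: 26.8
position: [0.6091, 0.1739, 0.1856]
ee_rot: [-0.157, 2.144, -2.148]
force: [0.2, 0.1, -1.8]
width: 0.167
```

```bash
python3 - <<'E'
from h import *
import pickle
stat();st=observe();p=get_image('wrist'); save(p,'w23a.png',(240,120,400,260),5);stat()
E
```

```text
t 26.8 pos [0.6091 0.1739 0.1856] phi -81.66 ydown [-6.0e-04 -1.6e-03 -1.0e+00] F [ 0.2  0.1 -1.8] w 0.167
t 26.85 pos [0.6086 0.1739 0.1846] phi -81.66 ydown [-0.0018 -0.002  -1.    ] F [-1.3  0.8 -1.2] w 0.168
```

View pics/w23a.png

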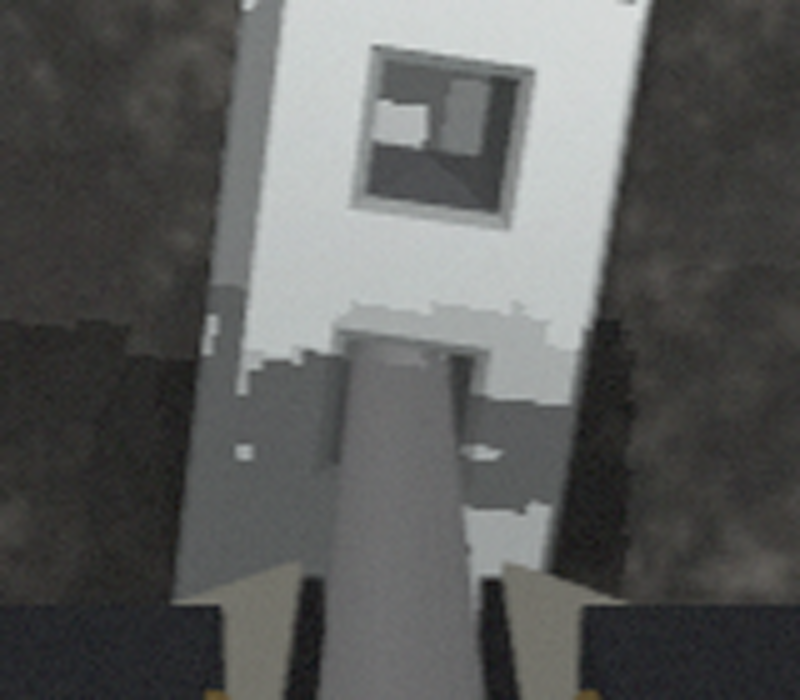

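Emit:
{"name": "arm_command", "arguments": {
  "plan": [
    [[0,0.008,0],[0,0,0]],
    [[0,0.016,0],[0,0,0]],
    [[0,0.024,0],[0,0,0]],
    [[0,0.03,0],[0,0,0]],
    [[0,0.036,0],[0,0,0]]
  ]
}}

```text
clock: 27.35
position: [0.6092, 0.1738, 0.1496]
ee_rot: [-0.157, 2.144, -2.148]
force: [-1.0, 0.4, -0.9]
width: 0.167
```

Emit:
{"name": "arm_command", "arguments": {
  "plan": [
    [[0,0.003,0],[0,0,0]],
    [[0,0.006,0],[0,0,0]],
    [[0,0.008,0],[0,0,0]],
    [[0,0.008,0],[0,0,0]]
  ]
}}

```text
clock: 27.75
position: [0.6092, 0.1738, 0.1421]
ee_rot: [-0.157, 2.144, -2.148]
force: [-0.9, -0.3, -0.5]
width: 0.166
```

Emit:
{"name": "arm_command", "arguments": {
  "plan": [
    [[0,0.002,0],[0,0,0]],
    [[0,0.004,0],[0,0,0]],
    [[0,0.004,0],[0,0,0]],
    [[0,0.004,0],[0,0,0]]
  ]
}}

```text
clock: 28.15
position: [0.6098, 0.1739, 0.1397]
ee_rot: [-0.155, 2.145, -2.146]
force: [-3.9, -0.1, 11.8]
width: 0.168
```

Emit:
{"name": "arm_command", "arguments": {
  "plan": [
    [[0,-0.001,0],[0,0,0]],
    [[0,-0.001,0],[0,0,0]],
    [[0,-0.001,0],[0,0,0]],
    [[0,-0.001,0],[0,0,0]],
    [[0,-0.001,0],[0,0,0]]
  ],
  "fingers": -0.2
}}

```text
clock: 28.65
position: [0.6092, 0.1737, 0.139]
ee_rot: [-0.157, 2.144, -2.148]
force: [0.2, 0.5, -0.3]
width: 0.552
```

Emit:
{"name": "arm_command", "arguments": {
  "plan": [
    [[0,-0.02,0],[0,0,0]],
    [[0,-0.06,0],[0,0,0]],
    [[0,-0.1,0],[0,0,0]],
    [[0,-0.15,0],[0,0,0]],
    [[0.03,-0.18,0],[0,0,0]]
  ]
}}

```text
clock: 29.15
position: [0.5822, 0.1696, 0.3226]
ee_rot: [-0.151, 2.141, -2.147]
force: [0.2, 1.0, 1.6]
width: 0.6
```

```bash
python3 - <<'E'
from rk import *
import pickle
stat();st=observe();print(st['joints'].round(2));p=get_image('wrist'); save(p,'w24.png');pickle.dump((st,p),open('w24.pkl','wb'));stat()
rel((.44,.17,.36),-81.5)
E
```

```text
t 29.15 pos [0.5822 0.1696 0.3226] phi -81.66 ydown [ 0.0049 -0.0023 -1.    ] F [0.2 1.  1.6] w 0.6
[-1.05  0.5   1.06  1.57 -0.44  1.33 -1.36]
t 29.2 pos [0.5791 0.1677 0.3261] phi -81.77 ydown [ 5.1e-03  4.0e-04 -1.0e+00] F [ 2.3 -3.1  1.8] w 0.601
[[np.float64(0.1372), np.float64(-0.0346), np.float64(-0.0222)], [np.float64(-0.02), np.float64(-0.27), np.float64(-0.29)]] rows 2.9
```

View pics/w24.png

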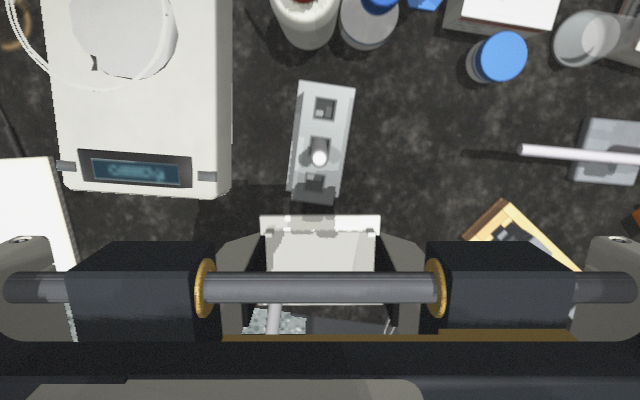

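Emit:
{"name": "arm_command", "arguments": {
  "plan": [
    [[0.05,-0.03,-0.01],[0,0,0]],
    [[0.1,-0.034,-0.02],[0,0,0]],
    [[0.137,-0.034,-0.022],[0,0,0]],
    [[0.137,-0.034,-0.022],[0,0,0]],
    [[0.137,-0.034,-0.022],[0,0,0]]
  ]
}}

```text
clock: 29.7
position: [0.4391, 0.1721, 0.353]
ee_rot: [-0.162, 2.147, -2.144]
force: [0.5, -0.1, -0.1]
width: 0.598
```

```bash
python3 - <<'E'
from rk import *
M,u=rodR()
tip=np.array([.3951,.1937,.1685]); g=tip-.033*u
stat();print(observe()['joints'].round(2)); rel(g+.09*u,R1=M)
E
```

```text
t 29.7 pos [0.4391 0.1721 0.353 ] phi -81.5 ydown [-0.0024  0.0013 -1.    ] F [ 0.5 -0.1 -0.1] w 0.598
[-1.54  0.15  1.24  1.82 -0.15  1.28 -1.68]
[[np.float64(0.0622), np.float64(0.1322), np.float64(-0.0276)], [np.float64(0.09), np.float64(-0.06), np.float64(23.04)]] rows 3.0
```

Emit:
{"name": "arm_command", "arguments": {
  "plan": [
    [[0.03,0.04,-0.015],[0,0,8]],
    [[0.062,0.08,-0.028],[0,0,16]],
    [[0.062,0.132,-0.028],[0,0,23]],
    [[0.062,0.132,-0.028],[0,0,23]],
    [[0.062,0.132,-0.028],[0,0,23]]
  ]
}}

```text
clock: 30.2
position: [0.3739, 0.1907, 0.22]
ee_rot: [0.252, 1.971, -1.908]
force: [1.9, 0.3, 0.6]
width: 0.599
```

```bash
python3 - <<'E'
from rk import *
import pickle
M,u=rodR()
tip=np.array([.3951,.1937,.1685]); g=tip-.033*u
stat();st=observe();print(st['joints'].round(2));p=get_image('wrist');save(p,'w25.png')
X=rackpts(QR,[(-.001,.054,.082)]+[(sx*.01,oy+sy*.01,0) for oy in (0,.054) for sx in(-1,1) for sy in (-1,1)])
over(p,st,X,'w25a.png',(230,100,430,240),4)
rel(g+.09*u,R1=M);rel(g,R1=M)
E
```

```text
t 30.2 pos [0.3739 0.1907 0.22  ] phi -81.51 ydown [ 0.3874  0.0597 -0.92  ] F [1.9 0.3 0.6] w 0.599
[-1.56 -0.14  0.71  2.4   0.62  0.62 -2.74]
[[np.float64(-0.0071), np.float64(-0.0041), np.float64(-0.0009)], [np.float64(-0.09), np.float64(0.94), np.float64(0.08)]] rows 0.2
[[np.float64(-0.0073), np.float64(0.0859), np.float64(-0.0011)], [np.float64(-0.09), np.float64(0.94), np.float64(0.08)]] rows 1.7
```

View pics/w25a.png

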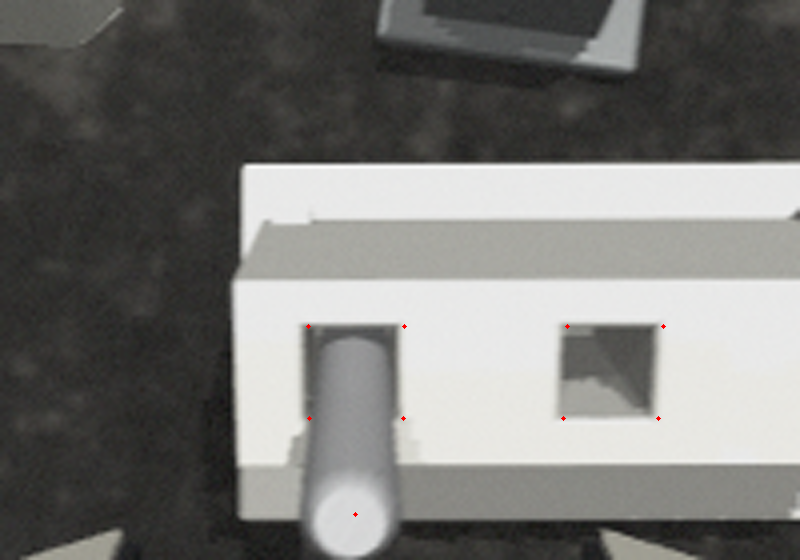

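```bash
python3 - <<'E'
from rk import *
stat();print(observe()['joints'].round(4)); rel((.42,.17,.34),-65); print(np.degrees(R.from_rotvec(observe()['ee_rot']).magnitude()))
E
```

```text
t 30.25 pos [0.3684 0.1886 0.2145] phi -80.63 ydown [ 0.3841  0.056  -0.9216] F [-6.3 -1.6 -6.3] w 0.597
[-1.5535 -0.1346  0.6968  2.4158  0.6237  0.6073 -2.7326]
[[np.float64(-0.0928), np.float64(-0.0969), np.float64(0.0278)], [np.float64(-3.56), np.float64(-15.33), np.float64(-22.63)]] rows 3.2
157.28981189634686
```

Emit:
{"name": "arm_command", "arguments": {
  "plan": [
    [[-0.01,-0.02,0.003],[-0.5,-4,-5]],
    [[-0.03,-0.05,0.01],[-1.5,-8,-10]],
    [[-0.06,-0.08,0.02],[-2.5,-11,-16]],
    [[-0.093,-0.097,0.028],[-3.5,-15,-22.5]],
    [[-0.093,-0.097,0.028],[-3.5,-15,-22.5]]
  ]
}}

```text
clock: 30.75
position: [0.4198, 0.1664, 0.3333]
ee_rot: [-0.348, 1.997, -2.009]
force: [0.4, 0.4, -1.4]
width: 0.598
```

```bash
python3 - <<'E'
from rk import *
stat();print(observe()['joints'].round(3)); rel((.42,.17,.34),20)
E
```

```text
t 30.75 pos [0.4198 0.1664 0.3333] phi -68.51 ydown [ 3.240e-02  2.000e-04 -9.995e-01] F [ 0.4  0.4 -1.4] w 0.598
[-1.671  0.029  1.245  1.916 -0.015  1.187 -1.617]
[[np.float64(-0.0017), np.float64(-0.0067), np.float64(-0.0032)], [np.float64(-1.87), np.float64(-88.49), np.float64(-0.85)]] rows 10.3
```

Emit:
{"name": "arm_command", "arguments": {
  "plan": [
    [[0,-0.006,-0.003],[-1.8,-43,-0.8]],
    [[0,-0.006,-0.003],[-1.8,-43,-0.8]],
    [[0,-0.006,-0.003],[-1.8,-43,-0.8]],
    [[0,-0.006,-0.003],[-1.8,-43,-0.8]],
    [[0,-0.006,-0.003],[-1.8,-43,-0.8]]
  ]
}}

```text
clock: 31.25
position: [0.4174, 0.169, 0.3371]
ee_rot: [-0.96, 1.531, -1.52]
force: [-0.7, 0.2, -0.1]
width: 0.597
```

Emit:
{"name": "arm_command", "arguments": {
  "plan": [
    [[0,0,0],[0,-43,0]],
    [[0,0,0],[0,-43,0]],
    [[0,0,0],[0,-43,0]],
    [[0,0,0],[0,-43,0]],
    [[0,0,0],[0,-43,0]]
  ]
}}

```text
clock: 31.75
position: [0.4174, 0.169, 0.3371]
ee_rot: [-1.331, 0.981, -0.975]
force: [0.3, 0.3, -0.2]
width: 0.598
```

Emit:
{"name": "arm_command", "arguments": {
  "plan": [
    [[0,0,0],[0,-43,0]],
    [[0,0,0],[0,-43,0]],
    [[0,0,0],[0,-43,0]],
    [[0,0,0],[0,-43,0]],
    [[0,0,0],[0,-43,0]]
  ]
}}

```text
clock: 32.25
position: [0.4174, 0.169, 0.337]
ee_rot: [-1.524, 0.402, -0.401]
force: [0.4, -0.4, -0.4]
width: 0.599
```

```bash
python3 - <<'E'
from rk import *
stat();print(observe()['joints'].round(3)); 
M,u=rodR(sg=1)
tip=np.array([.3951,.1937,.1685]); g=tip-.033*u
rel((.42,.17,.34),98.5);rel(g+.09*u,R1=M)
E
```

```text
t 32.25 pos [0.4174 0.169  0.337 ] phi 60.6 ydown [ 0.0018  0.0089 -1.    ] F [ 0.4 -0.4 -0.4] w 0.599
[-1.473  0.051  1.058  1.89  -0.055  1.222  0.661]
[[np.float64(0.0018), np.float64(-0.003), np.float64(0.0022)], [np.float64(-0.53), np.float64(-37.9), np.float64(0.01)]] rows 4.4
[[np.float64(-0.0487), np.float64(0.1161), np.float64(-0.004)], [np.float64(7.06), np.float64(-37.53), np.float64(-22.06)]] rows 5.1
```

Emit:
{"name": "arm_command", "arguments": {
  "plan": [
    [[0,0,0],[-0.5,-38,0]],
    [[0,0,0],[-0.5,-38,0]],
    [[0,0,0],[-0.5,-38,0]],
    [[0,0,0],[-0.5,-38,0]],
    [[0,0,0],[-0.5,-38,0]]
  ]
}}

```text
clock: 32.75
position: [0.4174, 0.169, 0.337]
ee_rot: [-1.567, -0.118, 0.117]
force: [0.1, 0.5, 0.2]
width: 0.604
```

```bash
python3 - <<'E'
from rk import *
import pickle
stat();st=observe();print(st['joints'].round(3)); p=get_image('wrist');save(p,'w26.png')
M,u=rodR(sg=1)
tip=np.array([.3951,.1937,.1685]); g=tip-.033*u
rel(g+.09*u,R1=M)
E
```

```text
t 32.75 pos [0.4174 0.169  0.337 ] phi 98.57 ydown [ 1.e-04  4.e-04 -1.e+00] F [0.1 0.5 0.2] w 0.604
[-1.43   0.056  1.008  1.885 -0.05   1.227  1.315]
[[np.float64(-0.0405), np.float64(0.116), np.float64(0.0278)], [np.float64(-0.04), np.float64(0.11), np.float64(-22.91)]] rows 2.7
```

View pics/w26.png

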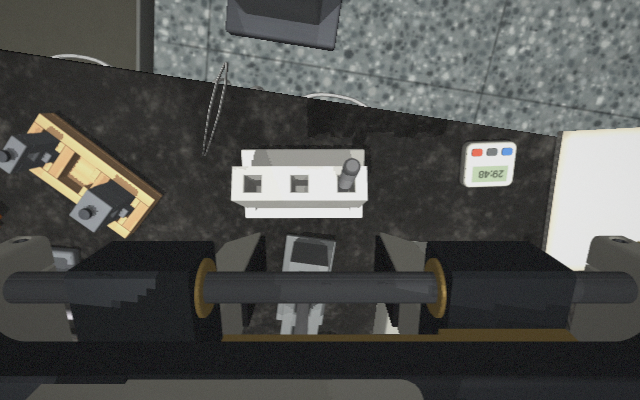

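Emit:
{"name": "arm_command", "arguments": {
  "plan": [
    [[-0.02,0.03,0.012],[0,0,-8]],
    [[-0.04,0.06,0.028],[0,0,-16]],
    [[-0.04,0.1,0.028],[0,0,-23]],
    [[-0.04,0.116,0.028],[0,0,-23]],
    [[-0.04,0.116,0.028],[0,0,-23]]
  ]
}}

```text
clock: 33.3
position: [0.3676, 0.1867, 0.2149]
ee_rot: [-1.523, -0.421, -0.196]
force: [-0.5, -1.2, 0.6]
width: 0.603
```

Emit:
{"name": "arm_command", "arguments": {
  "plan": [
    [[0,0,0],[0,0,0]],
    [[0,0,0],[0,0,0]]
  ]
}}

```text
clock: 33.5
position: [0.3748, 0.1919, 0.2223]
ee_rot: [-1.515, -0.423, -0.205]
force: [0.0, -0.2, 0.2]
width: 0.599
```

```bash
python3 - <<'E'
from rk import *
import pickle
stat();st=observe();print(st['joints'].round(3)); p=get_image('wrist');save(p,'w27.png')
M,u=rodR(sg=1)
tip=np.array([.3951,.1937,.1685]); g=tip-.033*u
X=rackpts(QR,[(-.001,.054,.082)]+[(sx*.01,oy+sy*.01,0) for oy in (0,.054) for sx in(-1,1) for sy in (-1,1)])
over(p,st,X,'w27a.png',(180,60,420,260),3)
rel(g+.09*u,R1=M);rel(g,R1=M)
E
```

```text
t 33.5 pos [0.3748 0.1919 0.2223] phi 98.15 ydown [ 0.3878  0.0571 -0.92  ] F [ 0.  -0.2  0.2] w 0.599
[-1.486 -0.125  0.641  2.391  0.592  0.614  0.426]
[[np.float64(-0.0025), np.float64(0.0006), np.float64(-0.0014)], [np.float64(0.03), np.float64(-0.4), np.float64(0.19)]] rows 0.1
[[np.float64(-0.0028), np.float64(0.0906), np.float64(-0.0014)], [np.float64(0.03), np.float64(-0.4), np.float64(0.19)]] rows 1.8
```

View pics/w27a.png

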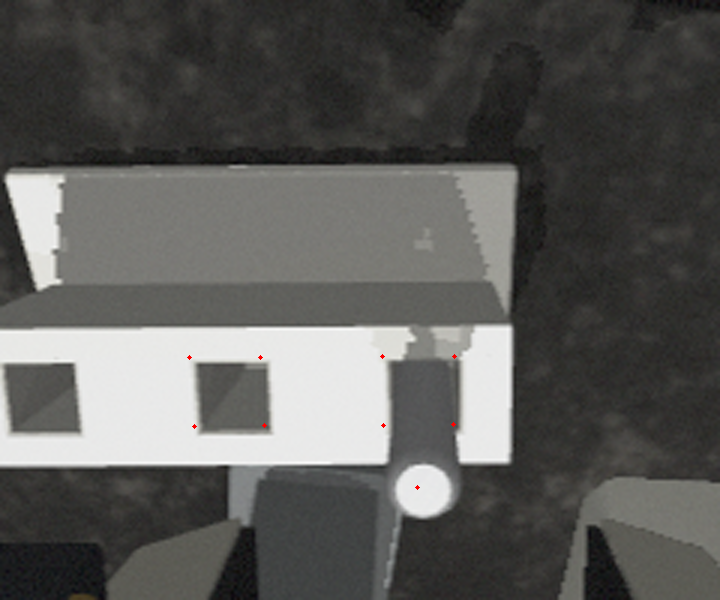

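Emit:
{"name": "arm_command", "arguments": {
  "plan": [
    [[-0.002,0.015,-0.001],[0,-0.4,0.2]],
    [[-0.002,0.04,-0.001],[0,-0.4,0.2]],
    [[-0.002,0.065,-0.001],[0,-0.4,0.2]],
    [[-0.002,0.09,-0.001],[0,-0.4,0.2]],
    [[-0.002,0.09,-0.001],[0,-0.4,0.2]]
  ]
}}

```text
clock: 34.05
position: [0.4083, 0.1947, 0.1362]
ee_rot: [-1.521, -0.427, -0.196]
force: [0.2, -0.9, 0.6]
width: 0.599
```

```bash
python3 - <<'E'
from rk import *
import pickle
stat();st=observe();print(st['joints'].round(3))
M,u=rodR(sg=1)
tip=np.array([.3951,.1937,.1685]); g=tip-.033*u
rel(g,R1=M)
E
```

```text
t 34.05 pos [0.4083 0.1947 0.1362] phi 98.53 ydown [ 0.3846  0.052  -0.9216] F [ 0.2 -0.9  0.6] w 0.599
[-1.338  0.194  0.71   2.454  0.351  0.204  0.729]
[[np.float64(0.0004), np.float64(-0.0019), np.float64(0.001)], [np.float64(0.32), np.float64(0.13), np.float64(-0.08)]] rows 0.0
```

Emit:
{"name": "arm_command", "arguments": {
  "plan": [
    [[0,-0.002,0.001],[0,0,0]],
    [[0,-0.002,0.001],[0,0,0]],
    [[0,-0.002,0.001],[0,0,0]],
    [[0,-0.002,0.001],[0,0,0]],
    [[0,-0.002,0.001],[0,0,0]]
  ],
  "fingers": 1
}}

```text
clock: 34.55
position: [0.4049, 0.1964, 0.1395]
ee_rot: [-1.515, -0.428, -0.193]
force: [0.1, -0.7, -0.5]
width: 0.211
```

Emit:
{"name": "arm_command", "arguments": {
  "plan": [
    [[0,0,0],[0,0,0]],
    [[0,0,0],[0,0,0]],
    [[0,0,0],[0,0,0]],
    [[0,0,0],[0,0,0]],
    [[0,0,0],[0,0,0]]
  ]
}}

```text
clock: 35.05
position: [0.4051, 0.1964, 0.1393]
ee_rot: [-1.516, -0.428, -0.193]
force: [-5.3, -0.3, 10.0]
width: 0.168
```

Emit:
{"name": "arm_command", "arguments": {
  "plan": [
    [[0,-0.006,0],[0,0,0]],
    [[0,-0.012,0],[0,0,0]],
    [[0,-0.018,0],[0,0,0]],
    [[0,-0.024,0],[0,0,0]],
    [[0,-0.03,0],[0,0,0]]
  ]
}}

```text
clock: 35.55
position: [0.3932, 0.1942, 0.1671]
ee_rot: [-1.517, -0.428, -0.193]
force: [0.2, 0.6, -0.6]
width: 0.172
```

```bash
python3 - <<'E'
from rk import *
stat();st=observe();print(st['joints'].round(3))
p=get_image('wrist');save(p,'w28.png')
M,u=rodR(sg=1);rel(st['position']+.056*u,R1=M)
E
```

```text
t 35.55 pos [0.3932 0.1942 0.1671] phi 98.69 ydown [ 0.3834  0.0568 -0.9218] F [ 0.2  0.6 -0.6] w 0.172
[-1.493  0.071  0.803  2.446  0.479  0.34   0.594]
[[np.float64(-0.0002), np.float64(-0.0556), np.float64(-0.0)], [np.float64(0.02), np.float64(0.16), np.float64(-0.1)]] rows 1.1
```

View pics/w28.png

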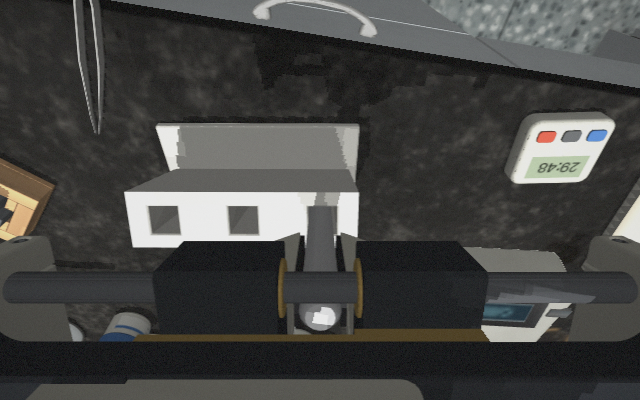

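Emit:
{"name": "arm_command", "arguments": {
  "plan": [
    [[0,-0.006,0],[0,0,0]],
    [[0,-0.012,0],[0,0,0]],
    [[0,-0.018,0],[0,0,0]],
    [[0,-0.024,0],[0,0,0]],
    [[0,-0.03,0],[0,0,0]]
  ]
}}

```text
clock: 36.1
position: [0.3818, 0.1923, 0.1946]
ee_rot: [-1.517, -0.427, -0.193]
force: [-1.2, 0.0, -0.6]
width: 0.171
```

Emit:
{"name": "arm_command", "arguments": {
  "plan": [
    [[0,-0.006,0],[0,0,0]],
    [[0,-0.012,0],[0,0,0]],
    [[0,-0.018,0],[0,0,0]],
    [[0,-0.026,0],[0,0,0]],
    [[0,-0.034,0],[0,0,0]]
  ]
}}

```text
clock: 36.6
position: [0.3686, 0.1903, 0.2259]
ee_rot: [-1.518, -0.427, -0.193]
force: [0.3, 0.3, -1.1]
width: 0.168
```

```bash
python3 - <<'E'
from rk import *
stat();st=observe();print(st['joints'].round(3))
d=st['position']-np.array([0.4051,0.1964,0.1393]);M,u=rodR(sg=1);print(d@u,(d-(d@u)*u).round(4))
rel(st['position']+.02*u+np.array([0,0,.05]),R1=M);rel((.42,.17,.34),98.5)
E
```

```text
t 36.6 pos [0.3686 0.1903 0.2259] phi 98.67 ydown [ 0.3832  0.0561 -0.9219] F [ 0.3  0.3 -1.1] w 0.168
[-1.566 -0.161  0.689  2.395  0.617  0.656  0.399]
0.09420428250884458 [-0.0002 -0.0007 -0.0001]
[[np.float64(0.0193), np.float64(-0.0661), np.float64(-0.0002)], [np.float64(0.08), np.float64(0.17), np.float64(-0.13)]] rows 1.4
[[np.float64(0.0882), np.float64(-0.0866), np.float64(-0.0281)], [np.float64(0.11), np.float64(0.19), np.float64(22.79)]] rows 2.7
```

Emit:
{"name": "arm_command", "arguments": {
  "plan": [
    [[0.008,-0.03,0],[0,0,0]],
    [[0.02,-0.066,0],[0,0,0]],
    [[0.05,-0.08,-0.015],[0,0,8]],
    [[0.08,-0.087,-0.025],[0,0,16]],
    [[0.088,-0.087,-0.028],[0,0,22.8]]
  ]
}}

```text
clock: 37.1
position: [0.4105, 0.1684, 0.3298]
ee_rot: [-1.577, -0.181, 0.047]
force: [0.5, -1.0, -4.2]
width: 0.17
```

```bash
python3 - <<'E'
from rk import *
stat();st=observe();print(st['joints'].round(3))
p=get_image('top');save(p,'top29.png',(230,140,330,280),5)
rel((.50,.172,.34),98.5)
E
```

```text
t 37.1 pos [0.4105 0.1684 0.3298] phi 98.25 ydown [ 0.0856 -0.0035 -0.9963] F [ 0.5 -1.  -4.2] w 0.17
[-1.713 -0.095  1.134  1.968  0.149  1.148  1.08 ]
[[np.float64(0.0875), np.float64(-0.0032), np.float64(-0.0073)], [np.float64(1.2), np.float64(-0.27), np.float64(4.61)]] rows 1.8
```

View pics/top29.png

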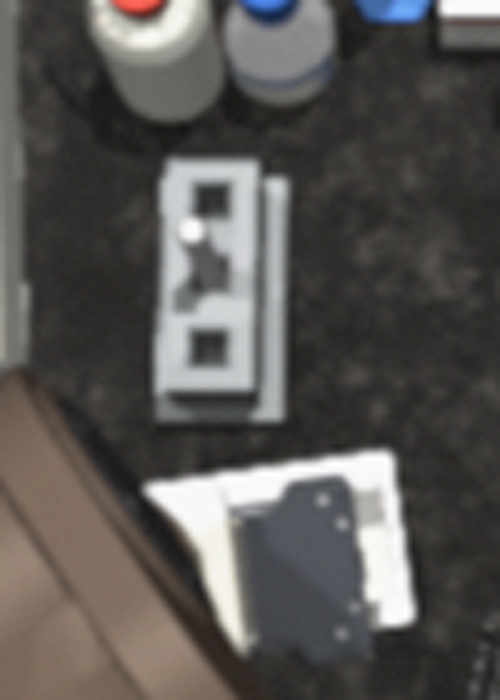

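Emit:
{"name": "arm_command", "arguments": {
  "plan": [
    [[0.04,-0.003,-0.004],[1,0,4.6]],
    [[0.088,-0.003,-0.007],[1.2,0,4.6]],
    [[0.088,-0.003,-0.007],[1.2,0,4.6]],
    [[0.088,-0.003,-0.007],[1.2,0,4.6]]
  ]
}}

```text
clock: 37.55
position: [0.4991, 0.1733, 0.3364]
ee_rot: [-1.575, -0.114, 0.108]
force: [0.8, -0.8, -1.5]
width: 0.167
```

```bash
python3 - <<'E'
from rk import *
stat();st=observe();print(st['joints'].round(3))
rel((.5675,.1728,.25),98.5)
E
```

```text
t 37.55 pos [0.4991 0.1733 0.3364] phi 98.08 ydown [ 0.0045 -0.0063 -1.    ] F [ 0.8 -0.8 -1.5] w 0.167
[-1.295  0.336  1.165  1.73  -0.314  1.285  1.65 ]
[[np.float64(0.0673), np.float64(0.0867), np.float64(-0.0095)], [np.float64(0.39), np.float64(-0.42), np.float64(0.2)]] rows 2.2
```

Emit:
{"name": "arm_command", "arguments": {
  "plan": [
    [[0.03,0,-0.004],[0.4,-0.4,0.2]],
    [[0.067,0.02,-0.009],[0.4,-0.4,0.2]],
    [[0.067,0.06,-0.009],[0.4,-0.4,0.2]],
    [[0.067,0.086,-0.009],[0.4,-0.4,0.2]],
    [[0.067,0.086,-0.009],[0.4,-0.4,0.2]]
  ]
}}

```text
clock: 38.05
position: [0.5609, 0.1751, 0.2482]
ee_rot: [-1.564, -0.113, 0.124]
force: [0.3, 0.7, -0.9]
width: 0.167
```

Emit:
{"name": "arm_command", "arguments": {
  "plan": [
    [[0,0,0],[0,0,0]],
    [[0,0,0],[0,0,0]]
  ]
}}

```text
clock: 38.25
position: [0.5643, 0.1752, 0.2536]
ee_rot: [-1.562, -0.121, 0.118]
force: [0.1, -0.7, -0.0]
width: 0.169
```

```bash
python3 - <<'E'
from rk import *
import pickle
stat();st=observe();print(st['joints'].round(3));p=get_image('wrist'); save(p,'w30.png');save(p,'w30a.png',(240,120,400,260),5); pickle.dump((st,p),open('w30.pkl','wb'));stat()
E
```

```text
t 38.25 pos [0.5643 0.1752 0.2536] phi 98.7 ydown [ 0.0015  0.0061 -1.    ] F [ 0.1 -0.7 -0. ] w 0.169
[-1.064  0.525  1.032  1.709 -0.489  1.187  1.821]
t 38.3 pos [0.5644 0.1753 0.2536] phi 98.7 ydown [ 0.0018  0.0063 -1.    ] F [-0.1  0.7 -1. ] w 0.169
```

View pics/w30.png

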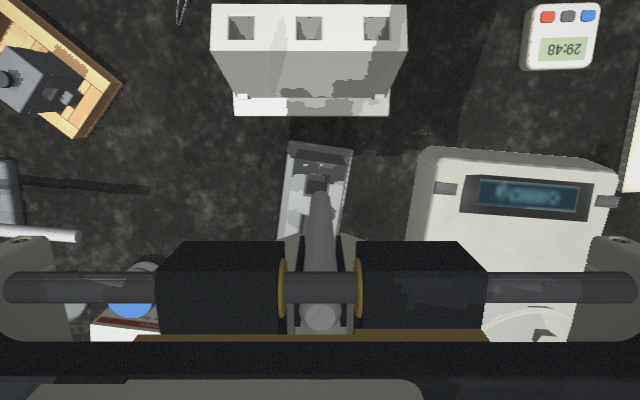

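View pics/w30a.png

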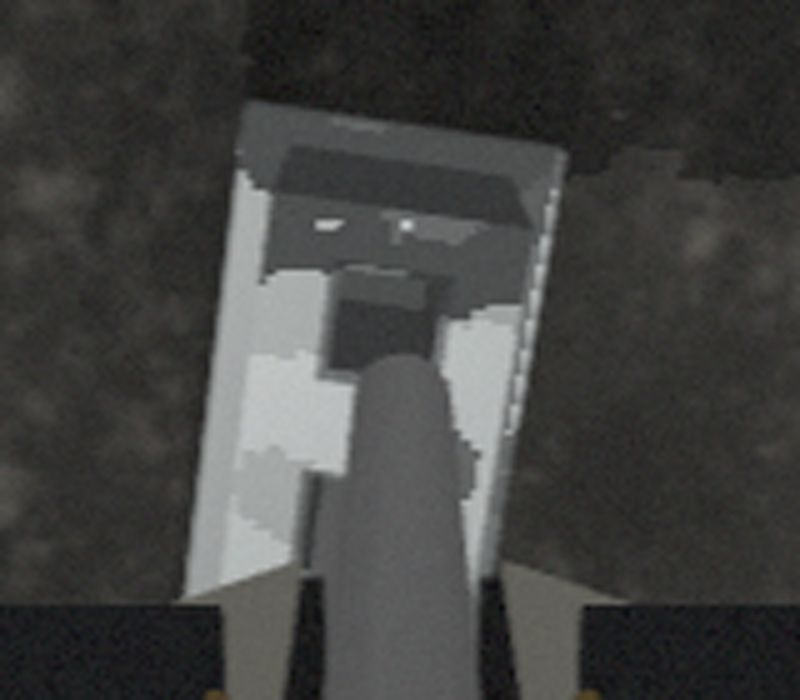

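```bash
python3 - <<'E'
from h import *
import pickle
st,p=pickle.load(open('w30.pkl','rb'))
z=lambda x,y:(240+x/5,120+y/5)
M=R.from_rotvec(st['ee_rot']).as_matrix()
T=lambda X:(M.T@(X-st['position'])*1000).round(2)
for c in [(330,268),(318,375),(447,282),(382,324),(272,195),(530,228),(303,475)]:
    X=onz(p,z(*c),.075,st);print(c,X.round(4),T(X))
for s in (.124,.127,.130): print('rod',s,(tray_(p,z(403,353),s)*1000).round(2),(tray_(p,z(403,400),s)*1000).round(2))
Xm=np.array([.5673,.1722,.075]);print('pred bore px',proj(p,Xm,st),((proj(p,Xm,st)-[240,120])*5).round())
E
```

```text
(330, 268) [0.5578 0.1609 0.075 ] [ -9.   178.46 -14.26]
(318, 375) [0.579  0.1616 0.075 ] [ 12.09 178.49 -16.79]
(447, 282) [0.5571 0.1833 0.075 ] [ -6.3  178.59   8.02]
(382, 324) [0.5671 0.1723 0.075 ] [  1.94 178.54  -4.39]
(272, 195) [0.5456 0.1481 0.075 ] [-22.97 178.36 -25.02]
(530, 228) [0.5444 0.1971 0.075 ] [-16.72 178.66  23.61]
(303, 475) [0.5997 0.1615 0.075 ] [ 32.5  178.52 -19.98]
rod 0.124 [ -6.34 124.    -0.4 ] [  1.47 124.    -0.39]
rod 0.127 [ -5.57 127.    -0.4 ] [  2.33 127.    -0.38]
rod 0.13 [ -4.8 130.   -0.4] [  3.19 130.    -0.38]
pred bore px [[316.2836957  184.97257084]] [[381. 325.]]
```

Emit:
{"name": "arm_command", "arguments": {
  "plan": [
    [[0.0007,0,-0.0034],[0.3,0,0]],
    [[0.0007,0.02,-0.0034],[0.3,0,0]],
    [[0.0007,0.04,-0.0034],[0.3,0,0]],
    [[0.0007,0.046,-0.0034],[0.3,0,0]],
    [[0.0007,0.046,-0.0034],[0.3,0,0]]
  ]
}}

```text
clock: 38.8
position: [0.5648, 0.1718, 0.2057]
ee_rot: [-1.557, -0.118, 0.119]
force: [0.3, 0.3, -0.9]
width: 0.171
```

```bash
python3 - <<'E'
from rk import *
import pickle
stat();st=observe();p=get_image('wrist'); save(p,'w31a.png',(240,120,400,260),5); pickle.dump((st,p),open('w31.pkl','wb'));stat()
E
```

```text
t 38.8 pos [0.5648 0.1718 0.2057] phi 98.67 ydown [-0.0019  0.01   -0.9999] F [ 0.3  0.3 -0.9] w 0.171
t 38.85 pos [0.5653 0.1717 0.2064] phi 98.66 ydown [-8.000e-04  1.020e-02 -9.999e-01] F [-0.1 -0.3 -1.2] w 0.166
```

View pics/w31a.png

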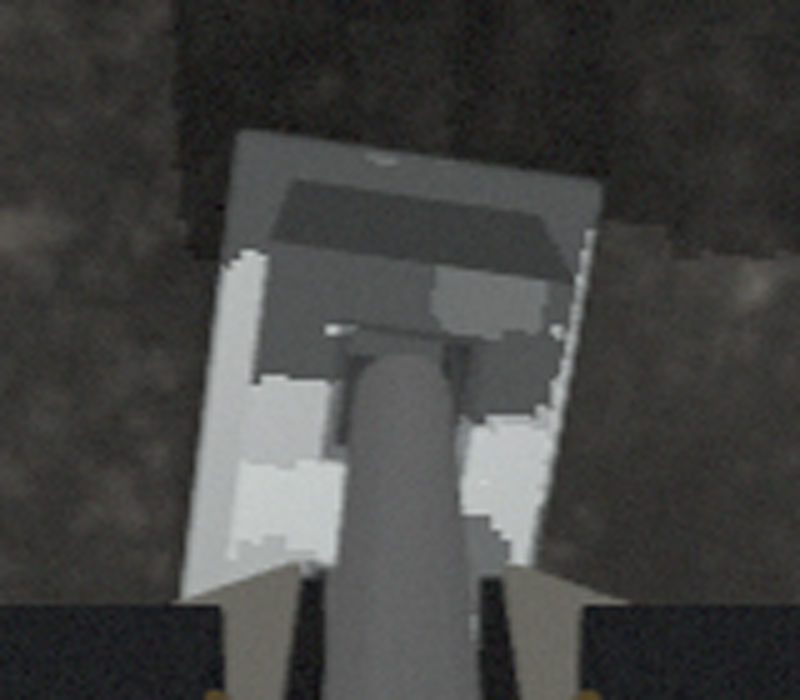

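```bash
python3 - <<'E'
from rk import *
st=observe();rel(st['position']+np.array([0,.0013,0]),98.6)
E
```

```text
[[np.float64(0.0002), np.float64(0.0), np.float64(0.0013)], [np.float64(-0.59), np.float64(0.06), np.float64(0.04)]] rows 0.1
```

Emit:
{"name": "arm_command", "arguments": {
  "plan": [
    [[0,0,0.0012],[-0.6,0,0]],
    [[0,0.004,0.0012],[-0.6,0,0]],
    [[0,0.01,0.0012],[-0.6,0,0]],
    [[0,0.016,0.0012],[-0.6,0,0]],
    [[0,0.022,0.0012],[-0.6,0,0]]
  ]
}}

```text
clock: 39.35
position: [0.5647, 0.1733, 0.1831]
ee_rot: [-1.568, -0.119, 0.119]
force: [-0.2, -0.1, -1.4]
width: 0.166
```

```bash
python3 - <<'E'
from rk import *
import pickle
stat();st=observe();p=get_image('wrist'); save(p,'w32a.png',(240,120,400,260),5);stat()
E
```

```text
t 39.35 pos [0.5647 0.1733 0.1831] phi 98.67 ydown [ 1.e-04 -2.e-04 -1.e+00] F [-0.2 -0.1 -1.4] w 0.166
t 39.4 pos [0.5642 0.1733 0.1822] phi 98.67 ydown [-1.1e-03 -7.0e-04 -1.0e+00] F [-0.4  0.5 -1.5] w 0.17
```

View pics/w32a.png

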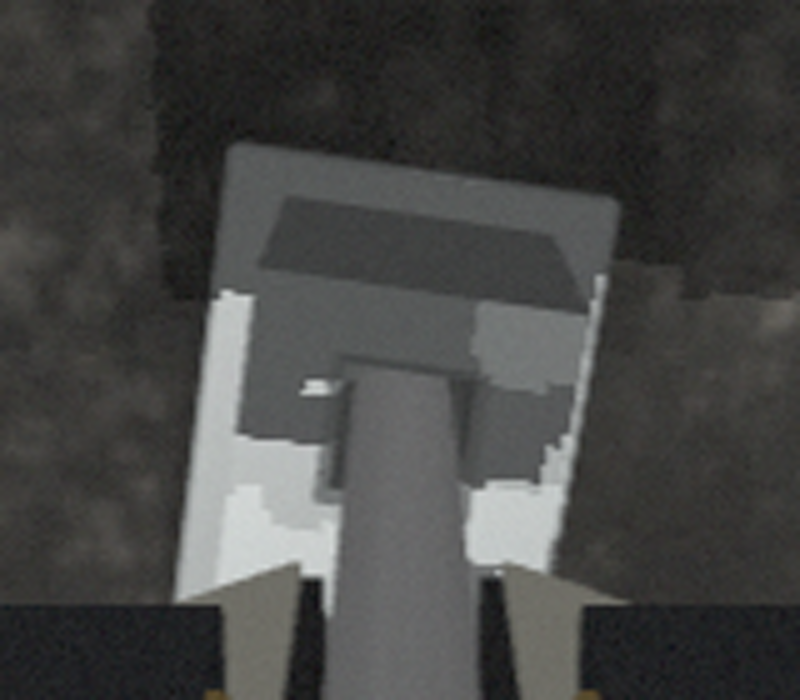

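Emit:
{"name": "arm_command", "arguments": {
  "plan": [
    [[0,0.008,0],[0,0,0]],
    [[0,0.016,0],[0,0,0]],
    [[0,0.024,0],[0,0,0]],
    [[0,0.032,0],[0,0,0]],
    [[0,0.036,0],[0,0,0]]
  ]
}}

```text
clock: 39.9
position: [0.5645, 0.1732, 0.1467]
ee_rot: [-1.568, -0.118, 0.119]
force: [-0.3, -0.0, -0.7]
width: 0.165
```

Emit:
{"name": "arm_command", "arguments": {
  "plan": [
    [[0,0.003,0],[0,0,0]],
    [[0,0.005,0],[0,0,0]],
    [[0,0.007,0],[0,0,0]],
    [[0,0.007,0],[0,0,0]]
  ]
}}

```text
clock: 40.3
position: [0.5649, 0.1733, 0.1407]
ee_rot: [-1.568, -0.119, 0.119]
force: [-1.2, -0.1, -1.2]
width: 0.169
```

Emit:
{"name": "arm_command", "arguments": {
  "plan": [
    [[0,0.002,0],[0,0,0]],
    [[0,0.003,0],[0,0,0]],
    [[0,0.003,0],[0,0,0]]
  ]
}}

```text
clock: 40.6
position: [0.5664, 0.1733, 0.1398]
ee_rot: [-1.566, -0.121, 0.116]
force: [-3.7, -0.5, 17.1]
width: 0.171
```

Emit:
{"name": "arm_command", "arguments": {
  "plan": [
    [[0,-0.001,0],[0,0,0]],
    [[0,-0.001,0],[0,0,0]],
    [[0,-0.001,0],[0,0,0]],
    [[0,-0.001,0],[0,0,0]],
    [[0,-0.001,0],[0,0,0]]
  ],
  "fingers": 0.1
}}

```text
clock: 41.1
position: [0.5647, 0.1733, 0.1385]
ee_rot: [-1.568, -0.119, 0.119]
force: [-0.2, 0.6, 0.6]
width: 0.446
```

Emit:
{"name": "arm_command", "arguments": {
  "plan": [
    [[0,-0.01,0],[0,0,0]],
    [[0,-0.05,0],[0,0,0]],
    [[0,-0.1,0],[0,0,0]],
    [[0,-0.15,0],[0,0,0]],
    [[0,-0.19,0],[0,0,0]]
  ]
}}

```text
clock: 41.6
position: [0.5651, 0.1726, 0.3324]
ee_rot: [-1.568, -0.12, 0.116]
force: [0.6, 0.4, 0.3]
width: 0.45
```

```bash
python3 - <<'E'
from rk import *
stat();st=observe();print(st['joints'].round(3));p=get_image('wrist'); save(p,'w33.png');rel((.40,.0,.42),60)
E
```

```text
t 41.6 pos [0.5651 0.1726 0.3324] phi 98.61 ydown [ 2.6e-03  2.0e-04 -1.0e+00] F [0.6 0.4 0.3] w 0.45
[-1.096  0.466  1.087  1.588 -0.421  1.342  1.765]
[[np.float64(-0.1905), np.float64(-0.0838), np.float64(-0.1452)], [np.float64(-0.24), np.float64(38.6), np.float64(0.51)]] rows 5.1
```

View pics/w33.png

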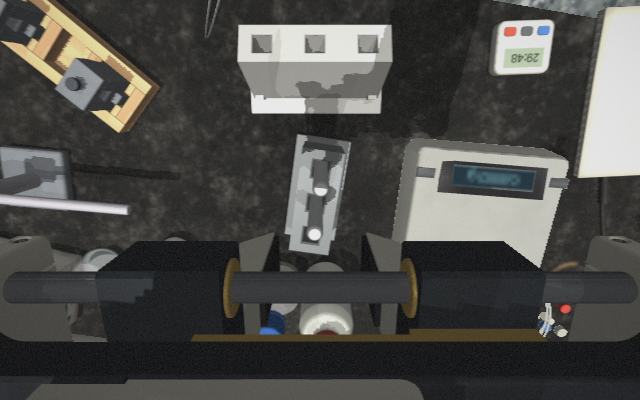

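```bash
python3 - <<'E'
from rk import *
p=get_image('top'); save(p,'top34.png',(230,100,490,300),3)
s=get_image('scene'); save(s,'sc34.png',(220,120,420,280),4)
rel((.35,.38,.40),98)
E
```

```text
[[np.float64(-0.1821), np.float64(-0.0687), np.float64(0.2373)], [np.float64(-0.06), np.float64(0.65), np.float64(0.32)]] rows 6.1
```

View pics/top34.png

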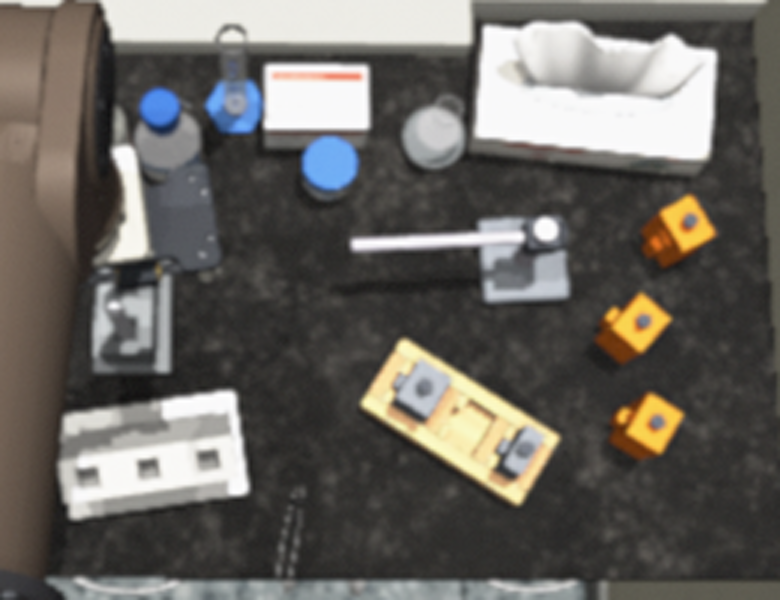

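View pics/sc34.png

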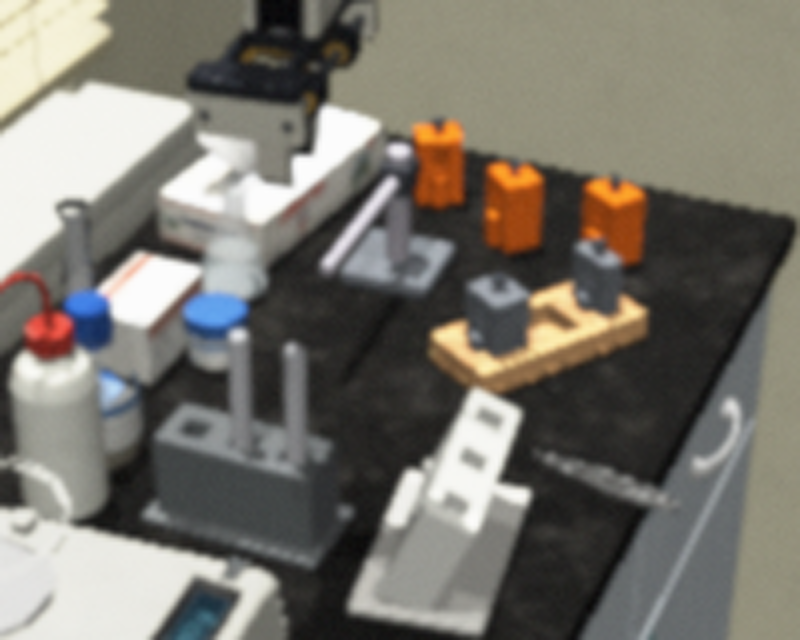

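```bash
python3 - <<'E'
from rk import *
rel((.52,.0,.38),60);rel((.52,-.16,.27),60)
E
```

```text
[[np.float64(-0.0713), np.float64(-0.0485), np.float64(-0.1639)], [np.float64(-0.16), np.float64(38.65), np.float64(0.29)]] rows 4.5
[[np.float64(-0.096), np.float64(0.0612), np.float64(-0.3222)], [np.float64(-0.16), np.float64(38.65), np.float64(0.29)]] rows 6.8
```

Emit:
{"name": "arm_command", "arguments": {
  "plan": [
    [[-0.071,-0.048,-0.164],[0,38.6,0]],
    [[-0.071,-0.048,-0.164],[0,38.6,0]],
    [[-0.071,-0.048,-0.164],[0,38.6,0]],
    [[-0.071,-0.048,-0.164],[0,38.6,0]],
    [[-0.071,-0.048,-0.164],[0,38.6,0]]
  ]
}}

```text
clock: 42.25
position: [0.5176, -0.0057, 0.3779]
ee_rot: [-1.529, 0.42, -0.422]
force: [-0.5, 0.8, -0.4]
width: 0.45
```

```bash
python3 - <<'E'
from rk import *
stat();rel((.52,-.16,.27),60)
p=get_image('top'); save(p,'top35.png',(230,100,490,300),3)
E
```

```text
t 42.25 pos [ 0.5176 -0.0057  0.3779] phi 59.24 ydown [ 1.4e-03  5.0e-04 -1.0e+00] F [-0.5  0.8 -0.4] w 0.45
[[np.float64(0.0808), np.float64(0.1078), np.float64(-0.1315)], [np.float64(-0.06), np.float64(-0.76), np.float64(0.05)]] rows 3.8
```

View pics/top35.png

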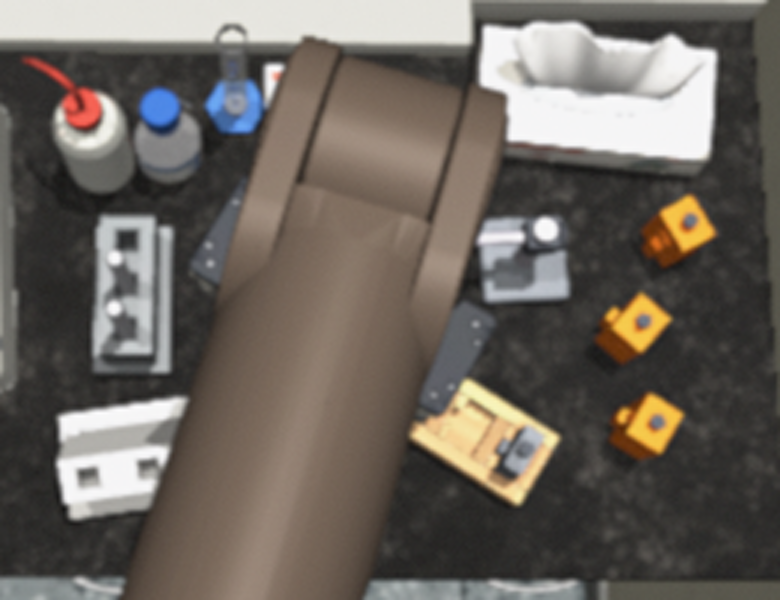

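Emit:
{"name": "arm_command", "arguments": {
  "plan": [
    [[0.04,0.04,-0.04],[0,0,0]],
    [[0.06,0.08,-0.08],[0,0,0]],
    [[0.08,0.1,-0.12],[0,0,0]],
    [[0.08,0.108,-0.132],[0,0,0]],
    [[0.08,0.108,-0.132],[0,0,0]]
  ]
}}

```text
clock: 42.8
position: [0.5194, -0.158, 0.2659]
ee_rot: [-1.533, 0.417, -0.411]
force: [0.5, -0.9, 0.3]
width: 0.448
```

```bash
python3 - <<'E'
from rk import *
import pickle
stat();st=observe();p=get_image('wrist'); save(p,'w36.png');pickle.dump((st,p),open('w36.pkl','wb'))
E
```

```text
t 42.8 pos [ 0.5194 -0.158   0.2659] phi 59.74 ydown [-0.0048 -0.0013 -1.    ] F [ 0.5 -0.9  0.3] w 0.448
```

View pics/w36.png

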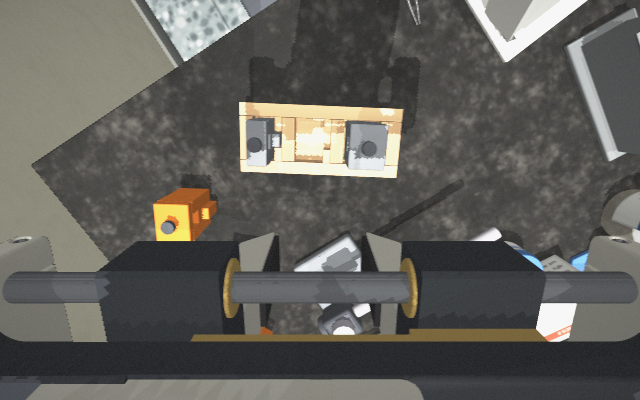

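```bash
python3 - <<'E'
from rk import *
import pickle
st,p=pickle.load(open('w36.pkl','rb')); save(p,'w36a.png',(230,90,420,190),4)
E
```

```text
(no output)
```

View pics/w36a.png

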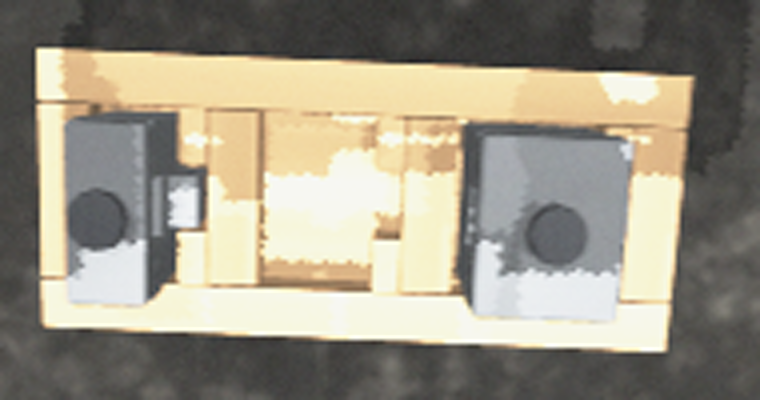

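```bash
python3 - <<'E'
from rk import *
import pickle
st,p=pickle.load(open('w36.pkl','rb'))
z=lambda x,y:(230+x/4,90+y/4)
uv=[z(693,76),z(667,352),z(44,327),z(36,47)]  # image right=tray +y; image up: tray -x?
q,r=fitpose([(p,st,uv,TRAYC)],[.48,-.14,-.5],None);print(q.round(4),np.degrees(q[2]),r.round(1).tolist())
c,s=np.cos(q[2]),np.sin(q[2])
for n,pts in (('A',[(67,118),(143,122),(147,303),(70,303)]),('C',[(480,135),(633,140),(615,320),(472,318)])):
    for zz in (.076,.080):
        P=np.array([onz(p,z(*a),zz,st) for a in pts]);m=P.mean(0)-[q[0],q[1],0]
        sz=[np.linalg.norm(P[i]-P[(i+1)%4]) for i in range(4)]
        print(n,zz,'local',(c*m[0]+s*m[1]).round(4),(-s*m[0]+c*m[1]).round(4),'sizes',np.round(sz,4))
E
```

```text
[ 0.4899 -0.143  -0.5671] -32.49181789403373 [[-0.2, -0.1], [-0.8, -0.1], [0.2, -0.2], [0.7, 0.3]]
A 0.076 local -0.0006 -0.0609 sizes [0.018  0.0433 0.0189 0.0442]
A 0.08 local -0.0011 -0.0602 sizes [0.0177 0.0427 0.0187 0.0437]
C 0.076 local -0.001 0.0459 sizes [0.0363 0.0433 0.0351 0.0439]
C 0.08 local -0.0014 0.0454 sizes [0.0358 0.0428 0.0347 0.0434]
```

```bash
python3 - <<'E'
from rk import *
t=get_image('top');s=get_image('scene')
save(t,'top37.png',(230,100,490,300),3);save(s,'sc37.png',(220,120,420,280),4)
for a,b in (((269,186),(279.5,203.2)),((268.3,202.7),(293,206.8))):
    X,e=tri([ray(t,a),ray(s,b)]);print(X.round(4),np.round(e,4))
E
```

```text
[0.6106 0.1709 0.1696] [0. 0.]
[0.5667 0.1716 0.1694] [0.0001 0.0001]
```

View pics/top37.png

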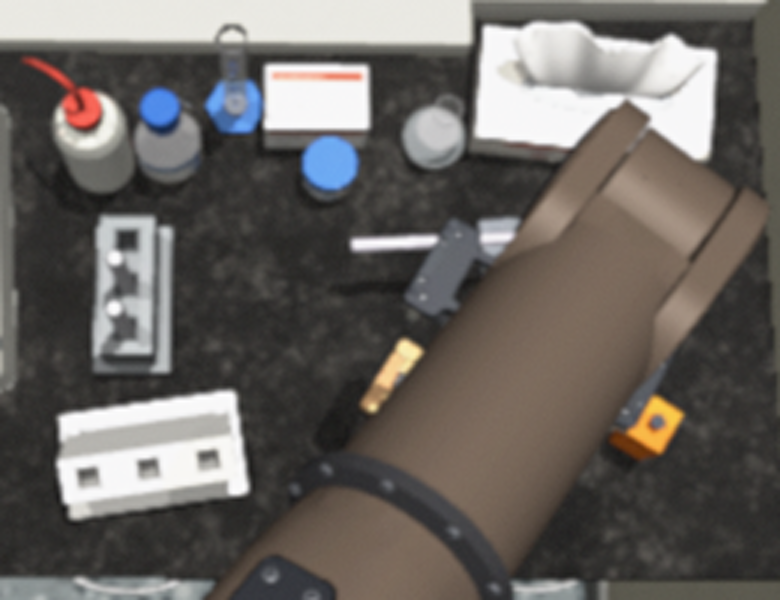

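View pics/sc37.png

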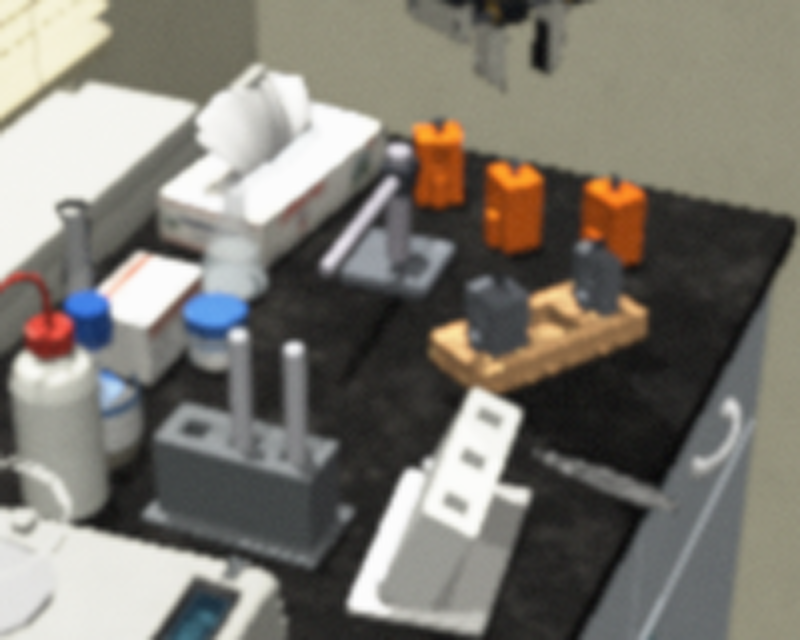

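Rod tops are at 0.170 m, which is fully down. Both bosses are in their recesses, the bar and rack are empty, and the bystanders look untouched. Handing in.

```bash
python3 - <<'E'
from h import *
stat(); print(sign_off())
E
```

```text
t 42.95 pos [ 0.523  -0.1528  0.2683] phi 60.16 ydown [-8.e-04  3.e-04 -1.e+00] F [-0.4  0.4 -0.3] w 0.452
the job is handed in; nothing more can be done
None
```

The stand kit is put away and the job was handed in at about 43 s of the 210 s allowed. Two bosses (A and C) and two rods were present. I slid A, then C, off the bar and seated each in its own recess with its rib in the key slot. The two rods then went into the middle bore and the bore nearest the robot.

**Last checks**
- **Bosses:** both are centred within about 1 mm of their recesses, with their tops at about 76 mm, so they are fully home.
- **Rods:** their tops measured 169.6 and 169.4 mm, against 170 mm for fully down.
- **Surroundings:** the bar and rack are empty, the holder has not moved, and in the last pictures the flask and tub stood where they began. The timer was last seen upright by the wrist camera after the second rod went in. The orange look-alikes were never touched.

**What went wrong or disagreed**
- **Tray knocked:** the tray was shifted about 16 mm while the arm was elsewhere. I measured it again and both bosses were still seated.
- **Joint limit:** on the first approach to the second rod, the last joint read −2.74 rad, right at its limit. It read −2.733 just after, when I backed off and turned the gripper half round.
- **Wrist camera:** its sideways calibration disagreed with the held parts by about 1 mm, so I corrected each placement against the picture.

The highest force I read at the wrist was about 27 N, when pressing boss C home.

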